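# Sort the loose bolts and nuts into the parts tray

### The job

Put the loose fasteners away in the parts tray: the big bolt in the longer trough, the small bolt in the shorter trough, the big nut in the larger square pocket and the small nut in the smaller one, each lying down flat inside its recess and set down, not dropped. The spark plug and the ball bearing lying among them are not fasteners: leave them where they lie.

Things in the scene. Friction and masses are not known exactly. Their poses are not given: they have to be found in the camera images.
- big_bolt_mid (a point): grey steel hex bolt lying on its side, the longer and thicker of two, 75 mm long, head 27 mm across, 25 mm high as it lies. The point is the middle of its length, half-way up; its y axis runs along the bolt, the head at its +y end. Grip it across (fingers closing along x), best at the head end, about 20 mm from the point. About 0.1 kg
- small_bolt_mid (a point): grey steel hex bolt lying on its side, the shorter and thinner of two, 62 mm long, head 22 mm across, 20 mm high as it lies. The point is the middle of its length, half-way up; its y axis runs along the bolt, the head at its +y end. Grip it across (fingers closing along x), best at the head end, about 17 mm from the point. About 0.1 kg
- big_nut_mid (a point): grey steel hex nut lying flat, the larger of two: 30 mm across the flats (along its x axis), 34 mm across the corners (along y), 16 mm high. The point is its centre, half-way up; z is up. Weighs about 0.07 kg
- small_nut_mid (a point): grey steel hex nut lying flat, the smaller of two: 24 mm across the flats (along its x axis), 27 mm across the corners (along y), 13 mm high. The point is its centre, half-way up; z is up. Weighs about 0.07 kg
- bearing_mid (a point): ball bearing, a flat steel ring of 52 mm diameter and 15 mm height with a seal between its rings; not a fastener, stays where it lies. The point is its centre, half-way up
- plug_mid (a point): used spark plug lying on its side, 77 mm long (along its y axis) and 24 mm across the hexagon, white insulator at one end; not a fastener, stays where it lies. The point is the middle of its length, half-way up
- trough_long: grey plastic insert, 64 (x) by 114 (y) by 10 mm, with a central long recess, the longer of two, 104 mm along y by 48 mm along x; 6 mm deep, dark floor. One of four fixed side by side, in changing order, in a low steel tray (rim 1.5 mm higher) left of a bench grinder 0.29 m tall with a 0.37 m lamp behind it. Origin: centre of underside, 2.5 mm above the bench; recess floor 4 mm above it. x along the tray, y across
- trough_short: grey plastic insert, 64 (x) by 114 (y) by 10 mm, with a central long recess, the shorter of two, 82 mm along y by 42 mm along x; 6 mm deep, dark floor. One of four fixed side by side, in changing order, in a low steel tray (rim 1.5 mm higher) left of a bench grinder 0.29 m tall with a 0.37 m lamp behind it. Origin: centre of underside, 2.5 mm above the bench; recess floor 4 mm above it. x along the tray, y across
- pocket_large: grey plastic insert, 64 (x) by 114 (y) by 10 mm, with a central square recess, the larger of two, 58 by 58 mm; 6 mm deep, dark floor. One of four fixed side by side, in changing order, in a low steel tray (rim 1.5 mm higher) left of a bench grinder 0.29 m tall with a 0.37 m lamp behind it. Origin: centre of underside, 2.5 mm above the bench; recess floor 4 mm above it. x along the tray, y across
- pocket_small: grey plastic insert, 64 (x) by 114 (y) by 10 mm, with a central square recess, the smaller of two, 46 by 46 mm; 6 mm deep, dark floor. One of four fixed side by side, in changing order, in a low steel tray (rim 1.5 mm higher) left of a bench grinder 0.29 m tall with a 0.37 m lamp behind it. Origin: centre of underside, 2.5 mm above the bench; recess floor 4 mm above it. x along the tray, y across

How it is judged:
At the end, for the whole second after the job is handed in: Bolts lie along their troughs (centre within 13 mm across, 18 or 14 mm along, 0.3 rad), nuts flat in their pockets (16 or 13.5 mm each way), all on the recess floor (centre height -3/+2.5 mm), released and at rest; bearing and plug within 12 mm of where they lay (x of big_bolt_mid in the frame of trough_long between -0.013 and 0.013 m and y of big_bolt_mid in the frame of trough_long between -0.018 and 0.018 m and z of big_bolt_mid in the frame of trough_long between 0.0135 and 0.019 m and angle between the y axis of big_bolt and the y axis of trough_long, either way round below 0.3 rad and linear speed of each of big_bolt, small_bolt, big_nut, small_nut below 0.02 m/s and contact force between the fingers and big_bolt below 0.05 N and x of small_bolt_mid in the frame of trough_short between -0.013 and 0.013 m and y of small_bolt_mid in the frame of trough_short between -0.014 and 0.014 m and z of small_bolt_mid in the frame of trough_short between 0.011 and 0.0165 m and angle between the y axis of small_bolt and the y axis of trough_short, either way round below 0.3 rad and contact force between the fingers and small_bolt below 0.05 N and x of big_nut_mid in the frame of pocket_large between -0.016 and 0.016 m and y of big_nut_mid in the frame of pocket_large between -0.016 and 0.016 m and z of big_nut_mid in the frame of pocket_large between 0.009 and 0.0145 m and angle between each of big_nut, small_nut's own z axis and vertical below 0.12 rad and contact force between the fingers and big_nut below 0.05 N and x of small_nut_mid in the frame of pocket_small between -0.0135 and 0.0135 m and y of small_nut_mid in the frame of pocket_small between -0.0135 and 0.0135 m and z of small_nut_mid in the frame of pocket_small between 0.0075 and 0.013 m and contact force between the fingers and small_nut below 0.05 N and distance of each of bearing_mid, plug_mid from where it was at the start of the episode below 0.012 m); the robot touches nothing.
It fails at once if a bolt or nut falls freely from more than about 3 cm, or is thrown ((linear speed of big_bolt above 0.8 m/s and contact force between the fingers and big_bolt below 0.02 N) or (linear speed of small_bolt above 0.8 m/s and contact force between the fingers and small_bolt below 0.02 N) or (linear speed of big_nut above 0.8 m/s and contact force between the fingers and big_nut below 0.02 N) or (linear speed of small_nut above 0.8 m/s and contact force between the fingers and small_nut below 0.02 N)).
It fails at once if the ball bearing is moved more than 12 mm from where it lay (distance of bearing_mid from where it was at the start of the episode above 0.012 m).
It fails at once if the spark plug is moved more than 12 mm from where it lay (distance of plug_mid from where it was at the start of the episode above 0.012 m).
It also fails if it takes over 136 s, if anything falls off the work surface, if the arm or the gripper's body presses on something with over 40 N, if the wrist force passes 120 N, or if a joint passes its speed limit or range.

### The arm

A 6-joint arm with a two-finger parallel gripper is mounted at the origin on a cart in front of the work surface, level with it; the furniture and walls round the work are solid. World frame = base frame: x ahead of the robot, y to its left, z up, the work surface at z = 0. Lengths are in m, angles in rad, forces in N, time in s.
With the tool pointing down it reaches from about 0.4 to 0.825 m from the base axis. Payload 7 kg.
Tool frame: the origin (TCP) lies at the very end of the fingers, on their centre line; the grasp point (between the pads) lies 19 mm behind it; x points along the fingers, y is the direction in which the jaws open and shut, and the axes are right-handed (so a half turn about x gives the same grasp; the last joint's range is limited). The gripper opens to 88 mm and grips with 3 to 60 N. Pads are 19 mm wide; open, the fingers measure 130 mm over their backs; the gripper's body (78 mm by 193 mm) begins 47 mm behind the grasp point.
Start: joints at [-0.925, 0.359, 0.012, 0, -1.224, -0.288], TCP at [0.236, -0.632, 0.19] pointing down, gripper open.
Joint ranges: [-3.07, 3.07], [-1.43, 2.12], [-1.02, 1.25], [-3.03, 1.67], [-3.05, -0], [-3.03, 3.03]. Speed limits (rad/s): [2.39, 2.39, 3.01, 3.14, 3.14, 3.14].

### API

Orientations are given as [roll, pitch, yaw] about the fixed x, y, z axes, in that order (R = Rz(yaw) Ry(pitch) Rx(roll)).
In Python, from station import arm, cams gives the robot as it stands. The module is installed in compiled form; this text tells all that it offers.
- The arm moves only by the tool carry_out, never from a script. Its argument "deltas" is a list of rows, each a list of 6 numbers: the shift along the tool's x, y, z in units of 0.04 m (1.0 is 0.04 m), then the turn, a rotation vector about the tool's x, y, z in units of 4 degrees (1.0 is 4 degrees). In form: [[tx, ty, tz, ax, ay, az], ...]. A call has 1 to 5 rows; each row shifts and turns the pose as measured when the row begins, along the tool's axes as they then stand; what a row does not reach is not made up. A row lasts 1/10 s, in which the tool goes at most 50 mm and 8.59 degrees, less where a joint would pass 70% of its speed; a pose out of reach is approached as far as the arm can. A call with a number of a shift or a turn outside -1 to 1 is refused whole. A call with a gripper value outside its range is refused whole. "hand" is the closure, from 0 (fully open) to 1 (shut), set as the call begins (left out, the last holds). The fingers move at their own pace and stop on an object; "newtons" is the grip in N (left out, the last holds). Time passes only in rows, so rows that do not move let the fingers close. It gives the time, the measured TCP pose, the force and the opening at its end, in the units of the state.
- arm.get_state(): the state, without advancing time (a new reading comes with each control period).
- cams.grab_frame(name): name is "side" or "top" or "wrist"; returns a dict with "pixels" (480x640x3 uint8, red, green, blue), "fx", "fy", "cx", "cy" (pixels), "T" (4x4, takes a point from camera to world coordinates); the wrist camera has in their place "hand_eye" (4x4, takes a point from camera to tool coordinates, whose origin is the TCP and whose axes are the tool frame's). Camera axes: x right, y up, looking along -z (the intrinsics and any distortion apply to the point x, -y, -z); pixel columns grow to the right and rows downward; lengths in m; the calibration is good to about 2 mm. A picture is of the moment at which its call begins: read the wrist's pose just before it. There is no depth.
- arm.job_done(): hands the job in, once; it reports no verdict.
The state is a dict: "t": time; "q": joint angles; "qd": joint speeds; "joint_efforts": joint torques, N m; "eef_pos": TCP position; "ee_rot": TCP orientation; "force": force on the tool from outside, world axes, zero at the start; "moment": the same for the moment, N m; "width": finger opening in m.
Only numpy, scipy, OpenCV 4.12 (cv2) and the standard library are available. Lean on these libraries where they do the work, as an engineer would, in place of code of your own. Each camera call takes 0.05 s, during which the arm holds its last target.

## Working session

There is one attempt and no reset: what is moved stays moved. The work goes in short steps, Python scripts to look and compute and a tool call to move; the robot and the scene stay as the last step left them, time stands still between calls to the robot, and variables do not carry over. Pictures are saved under pics/ and viewed, and the job is handed in when it is done.

Besides the shell and the picture viewer there is one more tool, called after "Emit:" in YAML: its name, and indented under it one key for each argument. carry_out: Moves the arm, as the interface text tells. Shifts and turns lie within -1 to 1; 1 stands for 0.04 m of shift or 4 degrees of turn. Its arguments: {"type":"object","properties":{"deltas":{"type":"array","items":{"type":"array","items":{"type":"number","minimum":-1,"maximum":1}}},"hand":{"type":"number"},"newtons":{"type":"number"}},"required":["deltas"]}

```bash
mkdir -p pics; python3 - <<'E'
from station import arm,cams
import cv2,numpy as np
np.set_printoptions(precision=4,suppress=True)
print(arm.get_state())
for n in ["side","top","wrist"]:
    f=cams.grab_frame(n)
    cv2.imwrite(f"pics/{n}0.png",f["pixels"][:,:,::-1])
    print(n,{k:v for k,v in f.items() if k!="pixels"})
E
```

```text
{'t': 0.0, 'q': array([-0.9249,  0.3594,  0.0111, -0.0004, -1.2241, -0.2881]), 'qd': array([-0.0001,  0.0003,  0.0002,  0.0004,  0.001 , -0.0006]), 'joint_efforts': array([  0.0006, -58.272 ,  29.307 ,   6.9981,   0.0069,  -0.0002]), 'eef_pos': array([ 0.2362, -0.6318,  0.1891]), 'ee_rot': array([1.656 , 1.5691, 2.0136]), 'force': array([ 0.1263, -0.0011, -0.1753]), 'moment': array([-0.0048,  0.0349, -0.0371]), 'width': 0.08728654654399613}
side {'fx': 513.5877871324822, 'fy': 513.5877871324822, 'cx': 329.4826097888021, 'cy': 245.87432353733368, 'T': array([[ 0.2759,  0.6424, -0.715 , -0.3456],
       [-0.9612,  0.1799, -0.2093, -0.3008],
       [-0.0058,  0.745 ,  0.6671,  0.8385],
       [ 0.    ,  0.    ,  0.    ,  1.    ]])}
top {'fx': 529.3932076493244, 'fy': 529.3932076493244, 'cx': 321.5593365986374, 'cy': 241.87332792335832, 'T': array([[-0.0169,  0.9841, -0.177 ,  0.2995],
       [-0.9995, -0.0212, -0.0225, -0.0682],
       [-0.0259,  0.1765,  0.984 ,  1.1866],
       [ 0.    ,  0.    ,  0.    ,  1.    ]])}
wrist {'fx': 370.7486226101745, 'fy': 370.7486226101745, 'cx': 321.16328689781363, 'cy': 243.6966715939085, 'hand_eye': array([[ 0.0003,  0.2474, -0.9689, -0.1948],
       [ 1.    , -0.0004,  0.0002, -0.0005],
       [-0.0004, -0.9689, -0.2474, -0.0669],
       [ 0.    ,  0.    ,  0.    ,  1.    ]])}
```

View pics/top0.png

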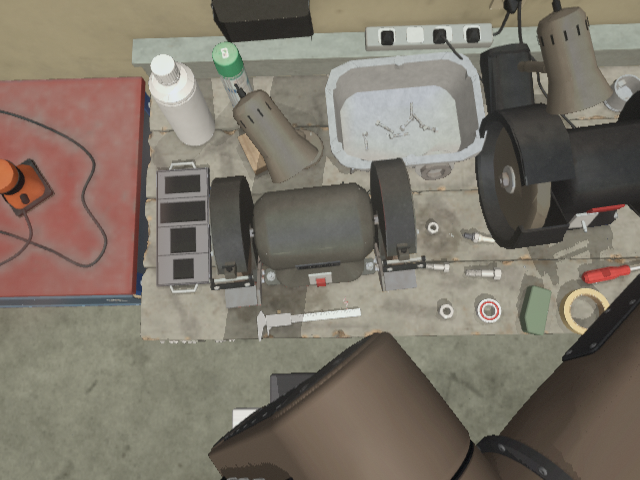

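View pics/side0.png

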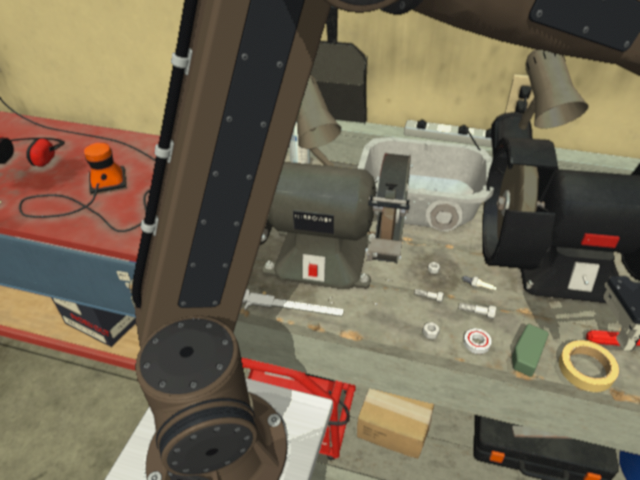

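View pics/wrist0.png

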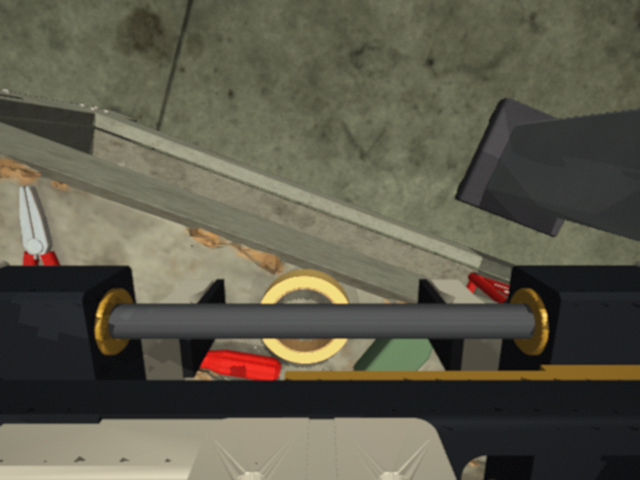

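```bash
python3 - <<'E'
import cv2
a=cv2.imread("pics/top0.png")
c1=cv2.resize(a[205:335,400:520],None,fx=6,fy=4.5,interpolation=cv2.INTER_CUBIC)
c1=cv2.resize(a[210:335,400:540],None,fx=4.7,fy=4.7,interpolation=cv2.INTER_CUBIC); cv2.imwrite("pics/c1.png",c1)
c2=cv2.resize(a[155:300,140:270],None,fx=4,fy=4,interpolation=cv2.INTER_CUBIC); cv2.imwrite("pics/c2.png",c2)
a=cv2.imread("pics/side0.png")
c3=cv2.resize(a[250:370,400:520],None,fx=5,fy=5,interpolation=cv2.INTER_CUBIC); cv2.imwrite("pics/c3.png",c3)
E
```

```text
(no output)
```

View pics/c1.png

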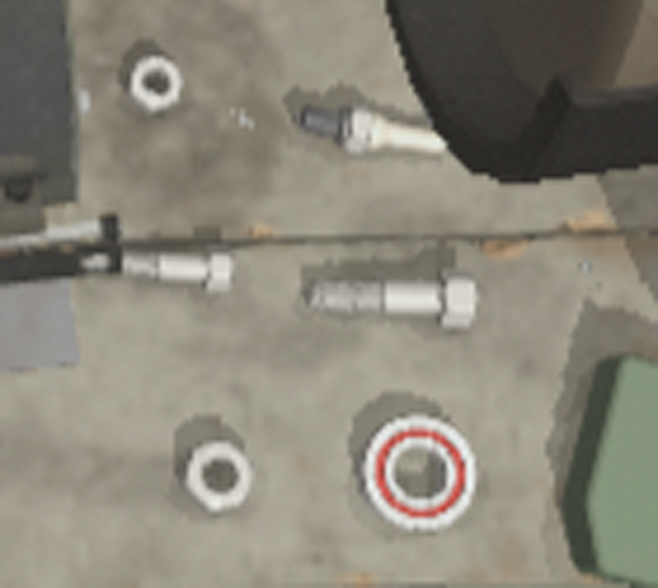

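View pics/c2.png

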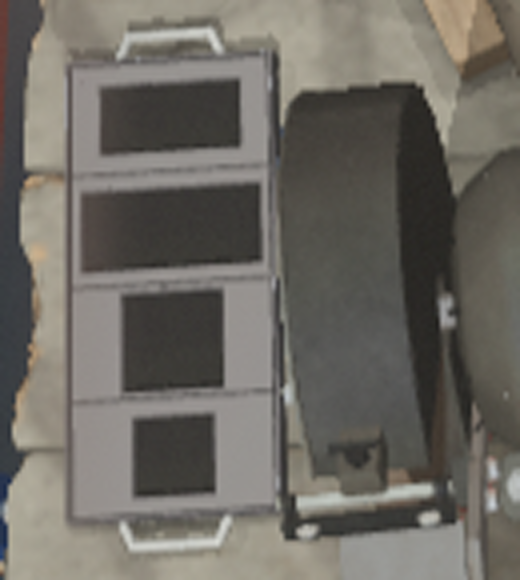

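View pics/c3.png

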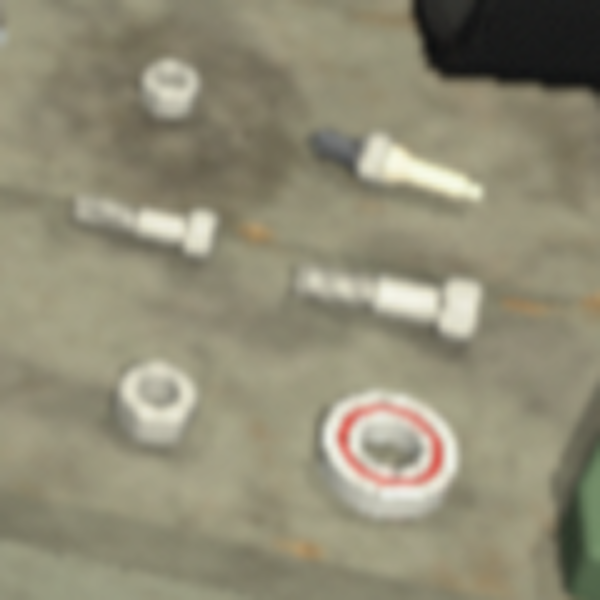

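```bash
cat > h.py <<'E'
import numpy as np,cv2
from scipy.spatial.transform import Rotation as R
np.set_printoptions(precision=4,suppress=True)
C={'top':(529.3932,321.559,241.873,np.array([[-0.0169,0.9841,-0.177,0.2995],[-0.9995,-0.0212,-0.0225,-0.0682],[-0.0259,0.1765,0.984,1.1866]])),
'side':(513.5878,329.4826,245.874,np.array([[0.2759,0.6424,-0.715,-0.3456],[-0.9612,0.1799,-0.2093,-0.3008],[-0.0058,0.745,0.6671,0.8385]]))}
WH=np.array([[0.0003,0.2474,-0.9689,-0.1948],[1,-0.0004,0.0002,-0.0005],[-0.0004,-0.9689,-0.2474,-0.0669],[0,0,0,1]])
def pose(s):
    T=np.eye(4);T[:3,:3]=R.from_euler('xyz',s['ee_rot']).as_matrix();T[:3,3]=s['eef_pos'];return T
def px(cam,u,v,z,T=None):
    if cam=='wrist': f,cx,cy=370.7486,321.163,243.697; T=T@WH
    else: f,cx,cy,T=C[cam]
    d=T[:3,:3]@np.array([(u-cx)/f,-(v-cy)/f,-1]); o=T[:3,3]
    return o+d*(z-o[2])/d[2]
def proj(cam,p,T=None):
    if cam=='wrist': f,cx,cy=370.7486,321.163,243.697; T=T@WH
    else: f,cx,cy,T=C[cam]
    q=T[:3,:3].T@(np.array(p)-T[:3,3]); return np.array([cx-f*q[0]/q[2],cy+f*q[1]/q[2]])
E
cat > go1.py <<'E'
from h import *
def t(n,x,y,z): print('top',n,px('top',x/4.7+400,y/4.7+210,z))
def s(n,x,y,z): print('side',n,px('side',x/5+400,y/5+250,z))
t('snut',156,83,.013);s('snut',171,78,.013)
t('bnut',219,476,.016);s('bnut',158,390,.016)
t('bb tail',308,294,.012);t('bb head',475,301,.012);t('bb headctr',460,301,.02)
s('bb tail',300,281,.012);s('bb head',478,306,.012)
t('sb head',233,272,.01);s('sb head',216,233,.01);s('sb tail',77,211,.01)
t('sb shank',190,268,.01)
t('bear',419,473,.015);s('bear',391,444,.015)
s('plug a',310,140,.012);s('plug b',484,193,.008);t('plug a',298,117,.012)
def g(n,x,y,z): print('tray',n,px('top',x/4+140,y/4+155,z))
for n,x0,y0,x1,y1 in [('short',98,80,241,150),('long',80,183,263,268),('large',121,292,224,390),('small',133,414,216,495)]:
    a=g(n,x0,y0,.0125);b=g(n,x1,y0,.0125);g(n,x0,y1,.0125);g(n,x1,y1,.0125)
g('o',68,65,.014);g('o',272,50,.014);g('o',73,520,.014);g('o',280,515,.014)
E
python3 go1.py
```

```text
top snut [ 0.5377 -0.2933  0.013 ]
side snut [ 0.5388 -0.2932  0.013 ]
top bnut [ 0.3503 -0.3117  0.016 ]
side bnut [ 0.3513 -0.3119  0.016 ]
top bb tail [ 0.4348 -0.3592  0.012 ]
top bb head [ 0.43  -0.437  0.012]
top bb headctr [ 0.4292 -0.4276  0.02  ]
side bb tail [ 0.4302 -0.3621  0.012 ]
side bb head [ 0.4363 -0.4355  0.012 ]
top sb head [ 0.4462 -0.3252  0.01  ]
side sb head [ 0.4502 -0.3246  0.01  ]
side sb tail [ 0.4468 -0.2644  0.01  ]
top sb shank [ 0.4486 -0.305   0.01  ]
top bear [ 0.3501 -0.4042  0.015 ]
side bear [ 0.3499 -0.4049  0.015 ]
side plug a [ 0.5165 -0.3585  0.012 ]
side plug b [ 0.5082 -0.4358  0.008 ]
top plug a [ 0.5198 -0.36    0.012 ]
tray short [0.6765 0.3211 0.0125]
tray short [0.6744 0.2375 0.0125]
tray short [0.6344 0.3196 0.0125]
tray short [0.6324 0.2365 0.0125]
tray long [0.615  0.3294 0.0125]
tray long [0.6125 0.2233 0.0125]
tray long [0.5648 0.3275 0.0125]
tray long [0.5625 0.2222 0.0125]
tray large [0.5503 0.3034 0.0125]
tray large [0.549  0.2443 0.0125]
tray large [0.4936 0.3015 0.0125]
tray large [0.4924 0.2428 0.0125]
tray small [0.4798 0.2942 0.0125]
tray small [0.4788 0.247  0.0125]
tray small [0.4339 0.2927 0.0125]
tray small [0.4329 0.2458 0.0125]
tray o [0.6855 0.3385 0.014 ]
tray o [0.6916 0.2194 0.014 ]
tray o [0.4203 0.3255 0.014 ]
tray o [0.4209 0.2092 0.014 ]
```

```bash
cat >> h.py <<'E'
def tri(a,b):
    o=[];
    for cam,(u,v) in (('top',a),('side',b)):
        f,cx,cy,T=C[cam]; d=T[:3,:3]@np.array([(u-cx)/f,-(v-cy)/f,-1]); d/=np.linalg.norm(d); o.append((T[:3,3],d))
    A=sum(np.eye(3)-np.outer(d,d) for _,d in o); B=sum((np.eye(3)-np.outer(d,d))@p for p,d in o)
    x=np.linalg.solve(A,B); return x,[np.linalg.norm(np.cross(x-p,d)) for p,d in o]
E
python3 - <<'E'
import cv2
a=cv2.imread("pics/top0.png")
cv2.imwrite("pics/d1.png",cv2.resize(a[60:300,330:600],None,fx=2.9,fy=2.5))
a=cv2.imread("pics/side0.png")
cv2.imwrite("pics/d2.png",cv2.resize(a[80:350,330:630],None,fx=2.6,fy=2.2))
E
```

```text
(no output)
```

View pics/d1.png

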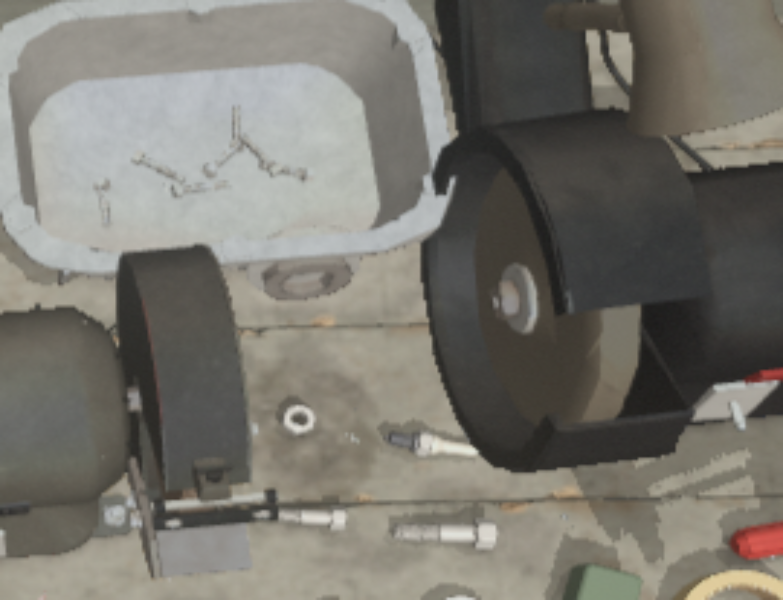

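View pics/d2.png

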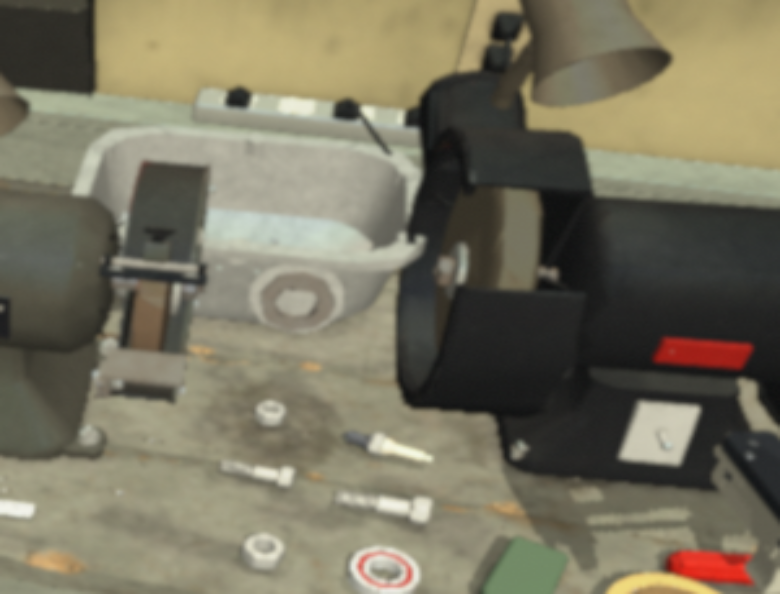

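```bash
python3 - <<'E'
from h import *
for n,a,b in [('restbar R',(424.8,262),(408,206)),('plate corner',(416,288),(399,258)),('right guard low front-left',(500,244),(489.6,263)),('right guard low front-right',(565,244),(548,267)),('right guard left',(476.6,168),(484,225)),('guard front top corner left',(415,250),(408,192)),('lamp L shade tip',(283,182),(330,140))]:
    print(n,*tri(a,b))
# top silhouettes at different heights: x for row
for u,v in [(413,192),(413,240),(378,160),(330,270),(215,180),(250,290),(280,180),(240,100),(318,150)]:
    print(u,v,[px('top',u,v,z)[:2] for z in (0.0,.15,.29,.37)])
E
```

```text
restbar R [ 0.4269 -0.2283  0.2547] [np.float64(0.0005432230008002136), np.float64(0.000543223000800148)]
plate corner [ 0.3901 -0.2262  0.1545] [np.float64(0.00024381859067907832), np.float64(0.00024381859067903544)]
right guard low front-left [ 0.4808 -0.4065  0.1049] [np.float64(0.0038537604124772515), np.float64(0.003853760412477262)]
right guard low front-right [ 0.4722 -0.5195  0.1332] [np.float64(0.009862593515568159), np.float64(0.009862593515568266)]
right guard left [ 0.6609 -0.3883  0.0581] [np.float64(0.001239576232323689), np.float64(0.0012395762323235433)]
guard front top corner left [ 0.4483 -0.2165  0.2685] [np.float64(0.006184951687092675), np.float64(0.006184951687092585)]
lamp L shade tip [ 0.5815 -0.0052  0.2729] [np.float64(0.026158041981882634), np.float64(0.02615804198188258)]
413 192 [array([ 0.6252, -0.254 ]), array([ 0.5841, -0.2305]), array([ 0.5456, -0.2086]), array([ 0.5237, -0.196 ])]
413 240 [array([ 0.5128, -0.2486]), array([ 0.4858, -0.2258]), array([ 0.4607, -0.2045]), array([ 0.4463, -0.1924])]
378 160 [array([ 0.7044, -0.1762]), array([ 0.6532, -0.1626]), array([ 0.6054, -0.1498]), array([ 0.5781, -0.1425])]
330 270 [array([ 0.4481, -0.059 ]), array([ 0.4293, -0.0602]), array([ 0.4118, -0.0613]), array([ 0.4018, -0.0619])]
215 180 [array([0.6654, 0.2057]), array([0.6191, 0.1711]), array([0.5759, 0.1388]), array([0.5513, 0.1203])]
250 290 [array([0.4065, 0.1218]), array([0.3929, 0.0977]), array([0.3803, 0.0753]), array([0.3731, 0.0625])]
280 180 [array([0.6616, 0.0534]), array([0.6158, 0.038 ]), array([0.5731, 0.0237]), array([0.5487, 0.0155])]
240 100 [array([0.8635, 0.1491]), array([0.7922, 0.1216]), array([0.7257, 0.096 ]), array([0.6876, 0.0813])]
318 150 [array([ 0.7326, -0.0364]), array([ 0.6778, -0.0404]), array([ 0.6267, -0.0442]), array([ 0.5975, -0.0463])]
```

```bash
python3 - <<'E'
from h import *
for n,a,b in [('lip R',(568.6,222),(555,212.7)),('lip L',(519,228),(503.8,212.7)),('uplip R',(572,179),(557,154)),('uplip L',(525,184),(511,152)),('hub',(510,179),(506,199))]:
    print(n,*tri(a,b))
for y in(-.40,-.5):
  a=px('top',500 if y==-.4 else 555,247,0);b=px('top',500,247,.2)
  print([px('top',500,247,z) for z in (0,.03,.06,.1,.15,.2)])
  print([px('side',489,263,z) for z in (0,.03,.06,.1,.15,.2)])
E
```

```text
lip R [ 0.4963 -0.4933  0.242 ] [np.float64(0.0005167621259254919), np.float64(0.0005167621259254178)]
lip L [ 0.4893 -0.4058  0.2295] [np.float64(0.0017692952047656425), np.float64(0.001769295204765647)]
uplip R [ 0.5512 -0.4704  0.3311] [np.float64(0.004535237301431554), np.float64(0.004535237301431751)]
uplip L [ 0.5454 -0.392   0.3267] [np.float64(0.0025355270811372936), np.float64(0.00253552708113728)]
hub [ 0.5956 -0.4139  0.1869] [np.float64(0.0003723046878732627), np.float64(0.00037230468787324437)]
[array([ 0.4925, -0.4431,  0.    ]), array([ 0.4877, -0.4336,  0.03  ]), array([ 0.4828, -0.4241,  0.06  ]), array([ 0.4763, -0.4115,  0.1   ]), array([ 0.4681, -0.3957,  0.15  ]), array([ 0.46  , -0.3799,  0.2   ])]
[array([ 0.5963, -0.4159,  0.    ]), array([ 0.5626, -0.4118,  0.03  ]), array([ 0.5289, -0.4077,  0.06  ]), array([ 0.4839, -0.4022,  0.1   ]), array([ 0.4278, -0.3953,  0.15  ]), array([ 0.3716, -0.3885,  0.2   ])]
[array([ 0.4925, -0.4431,  0.    ]), array([ 0.4877, -0.4336,  0.03  ]), array([ 0.4828, -0.4241,  0.06  ]), array([ 0.4763, -0.4115,  0.1   ]), array([ 0.4681, -0.3957,  0.15  ]), array([ 0.46  , -0.3799,  0.2   ])]
[array([ 0.5963, -0.4159,  0.    ]), array([ 0.5626, -0.4118,  0.03  ]), array([ 0.5289, -0.4077,  0.06  ]), array([ 0.4839, -0.4022,  0.1   ]), array([ 0.4278, -0.3953,  0.15  ]), array([ 0.3716, -0.3885,  0.2   ])]
```

```bash
python3 - <<'E'
from h import *
from station import arm
s=arm.get_state();T=pose(s);print(T)
for n,a,b in [('basin rim R',(483.4,138),(491.5,190)),('basin front',(416,166),(426,193.6))]: print(n,*tri(a,b))
for u,v in [(195,143),(165,143),(214,140),(172,70),(228,45)]:
    print(u,v,[px('top',u,v,z)[:2] for z in (0.0,.05,.1,.2)])
E
```

```text
[[-0.0006 -0.3501  0.9367  0.2362]
 [ 0.0011  0.9367  0.3501 -0.6319]
 [-1.      0.0013 -0.0001  0.1893]
 [ 0.      0.      0.      1.    ]]
basin rim R [ 0.7028 -0.3878  0.1305] [np.float64(0.002631038125725289), np.float64(0.0026310381257252727)]
basin front [ 0.6444 -0.2434  0.1332] [np.float64(0.0015539901877579217), np.float64(0.0015539901877578061)]
195 143 [array([0.7577, 0.2552]), array([0.7384, 0.2415]), array([0.7191, 0.2279]), array([0.6805, 0.2007])]
165 143 [array([0.7596, 0.3269]), array([0.7402, 0.3103]), array([0.7208, 0.2936]), array([0.6821, 0.2603])]
214 140 [array([0.764, 0.21 ]), array([0.7444, 0.1983]), array([0.7248, 0.1865]), array([0.6857, 0.1631])]
172 70 [array([0.9465, 0.3164]), array([0.9192, 0.3002]), array([0.8919, 0.284 ]), array([0.8374, 0.2516])]
228 45 [array([1.0085, 0.1802]), array([0.9786, 0.1697]), array([0.9487, 0.1592]), array([0.889 , 0.1383])]
```

```bash
python3 - <<'E'
import cv2
a=cv2.imread("pics/top0.png")
cv2.imwrite("pics/d3.png",cv2.resize(a[30:300,130:350],None,fx=2.2*1.2,fy=2.2))
E
```

```text
(no output)
```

View pics/d3.png

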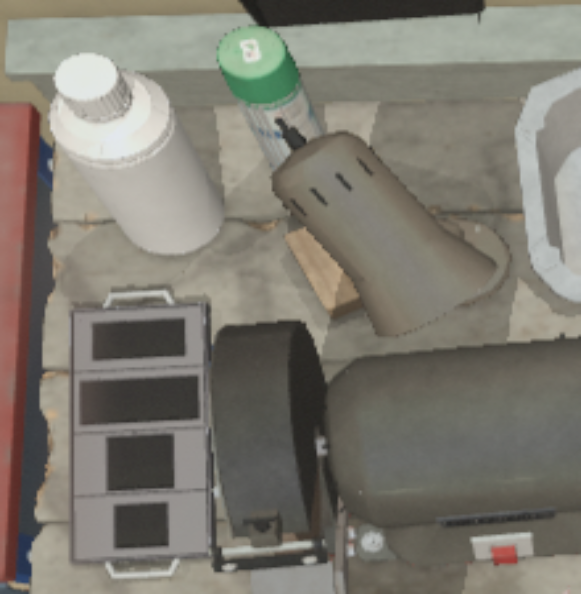

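Emit:
carry_out:
  deltas:
    - [0, 1, 0.8, 1, 0, 0]
    - [0, 1, 0.8, 1, 0, 0]
    - [0, 1, 0.8, 1, 0, 0]
    - [0, 1, 0.8, 1, 0, 0]
    - [0, 1, 0.8, 1, 0, 0]
  hand: 0
  newtons: 30

```text
t: 0.65
eef_pos: [0.3444, -0.4077, 0.1852]
ee_rot: [2.371, 1.564, 2.358]
force: [2.0, -0.9, 0.9]
width: 0.0876
```

```bash
cat > snap.py <<'E'
import sys
from h import *
from station import arm,cams
s=arm.get_state();T=pose(s)
print(s['t'],s['eef_pos'],'q',s['q'],'w',s['width'],'F',s['force']);print(T[:3,:3])
np.save('T_%s.npy'%sys.argv[1],T)
for c in sys.argv[2:]:
    cv2.imwrite(f'pics/{c}_{sys.argv[1]}.png',cams.grab_frame(c)['pixels'][:,:,::-1])
E
python3 snap.py a wrist side
```

```text
0.65 [ 0.3444 -0.4077  0.1852] q [-0.5034  0.1346 -0.2992 -0.0022 -1.1439 -1.0791] w 0.0875997071848127 F [ 1.9651 -0.8506  0.9457]
[[-0.0051  0.0126  0.9999]
 [ 0.0051  0.9999 -0.0126]
 [-1.      0.005  -0.0052]]
```

View pics/wrist_a.png

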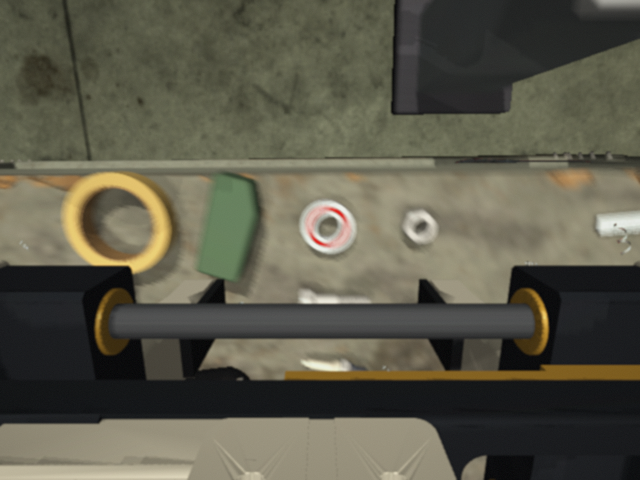

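View pics/side_a.png

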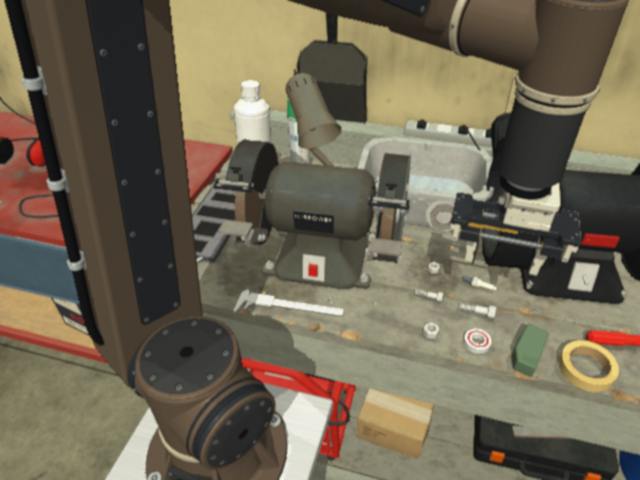

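```bash
python3 - <<'E'
from h import *
T=np.load('T_a.npy')
print('bnut',px('wrist',421,226,.016,T),'bear',px('wrist',328,227,.015,T),'bb head end',px('wrist',300,297,.0125,T),'tail',px('wrist',369,300,.0125,T))
print(proj('wrist',[.4329,-.398,.0125],T))
E
```

```text
bnut [ 0.3526 -0.3075  0.016 ] bear [ 0.3526 -0.4007  0.015 ] bb head end [ 0.4284 -0.4309  0.0125] tail [ 0.4328 -0.3576  0.0125]
[331.0288 300.5821]
```

Emit:
carry_out:
  deltas:
    - [0.55, 0.1, 0.5, 0, -0.8, 0]
    - [0.55, 0.1, 0.5, 0, -0.8, 0]
    - [0.55, 0.1, 0.5, 0, -0.8, 0]
    - [0.55, 0, 0.5, 0, -0.2, 0]

```text
t: 1.15
eef_pos: [0.4379, -0.3929, 0.1062]
ee_rot: [0.005, 1.381, 0.003]
force: [-0.5, -0.9, 1.1]
width: 0.0874
```

```bash
python3 snap.py b wrist side top
```

```text
1.15 [ 0.4379 -0.3929  0.1062] q [-0.464   0.2064 -0.3779 -0.1162 -0.8202 -1.0365] w 0.08742062811711018 F [-0.5354 -0.8949  1.0534]
[[ 0.1884  0.0018  0.9821]
 [ 0.0005  1.     -0.002 ]
 [-0.9821  0.0009  0.1884]]
```

View pics/side_b.png

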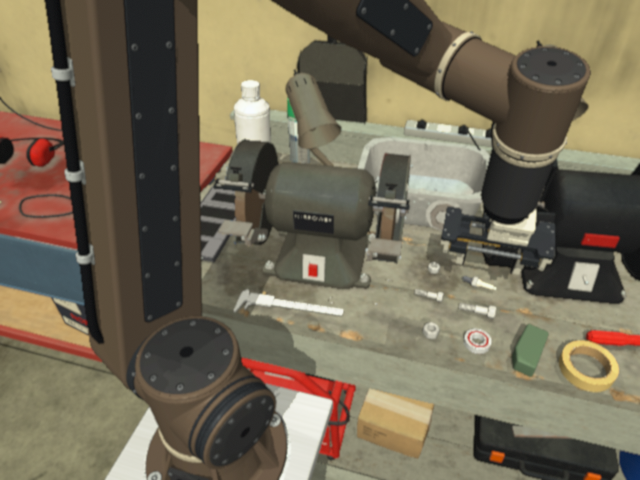

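View pics/top_b.png

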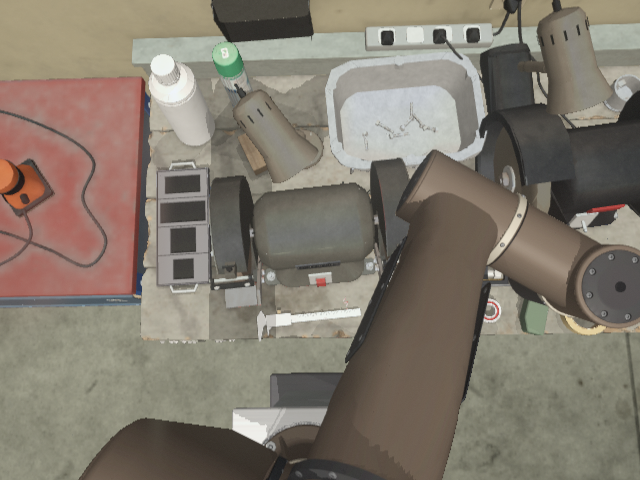

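View pics/wrist_b.png

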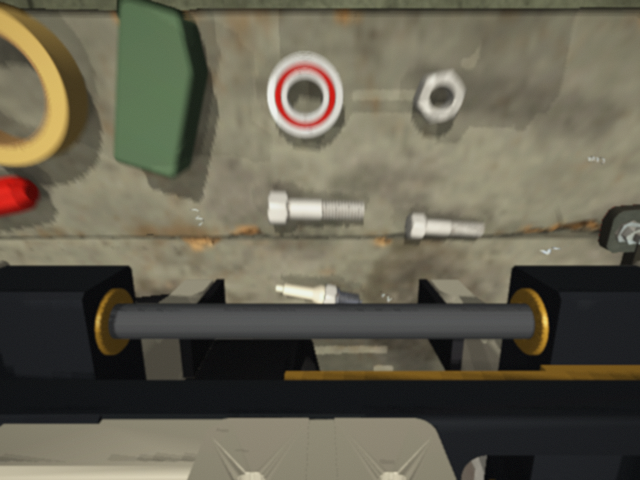

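```bash
python3 - <<'E'
from h import *
T=np.load('T_b.npy')
for n,u,v,z in [('bnut',441,95,.016),('bear',305,94,.015),('bb head',269,207,.0125),('bb tail',366,210,.0125),('sb head',408,225,.01),('sb tail',484,229,.01),('plug a',276,289,.01),('plug b',360,298,.012)]: print(n,px('wrist',u,v,z,T))
E
```

```text
bnut [ 0.3513 -0.3124  0.016 ]
bear [ 0.3506 -0.4042  0.015 ]
bb head [ 0.4321 -0.4338  0.0125]
bb tail [ 0.4347 -0.3584  0.0125]
sb head [ 0.4484 -0.3239  0.01  ]
sb tail [ 0.452  -0.2624  0.01  ]
plug a [ 0.5083 -0.4327  0.01  ]
plug b [ 0.5164 -0.3596  0.012 ]
```

Emit:
carry_out:
  deltas:
    - [0.55, -0.05, -0.14, 0, 0, 0]
    - [0.55, -0.05, -0.14, 0, 0, 0]
    - [0.55, 0, -0.14, 0, 0, 0]
    - [0.35, 0, -0.08, 0, 0, 0]

```text
t: 1.7
eef_pos: [0.4338, -0.4003, 0.0257]
ee_rot: [-0.017, 1.381, -0.016]
force: [0.7, -0.1, -0.1]
width: 0.0876
```

Emit:
carry_out:
  deltas:
    - [0.25, 0.08, -0.05, 0, 0, 0]
    - [0.2, 0, -0.05, 0, 0, 0]
    - [0, 0, 0, 0, 0, 0]

```text
t: 2.0
eef_pos: [0.4316, -0.3975, 0.0059]
ee_rot: [-0.015, 1.383, -0.014]
force: [0.4, 0.6, -0.5]
width: 0.0877
```

```bash
python3 snap.py c side
```

```text
2.0 [ 0.4316 -0.3975  0.0059] q [-0.4765  0.3325 -0.4742 -0.1475 -0.6011 -0.9785] w 0.08774722718869969 F [ 0.4024  0.5669 -0.4867]
[[ 0.1863 -0.0006  0.9825]
 [-0.0026  1.      0.0011]
 [-0.9825 -0.0027  0.1863]]
```

```bash
python3 -c "
import cv2
a=cv2.imread('pics/side_c.png');cv2.imwrite('pics/e.png',cv2.resize(a[200:370,390:560],None,fx=3.5,fy=3.5,interpolation=2))"
```

View pics/e.png

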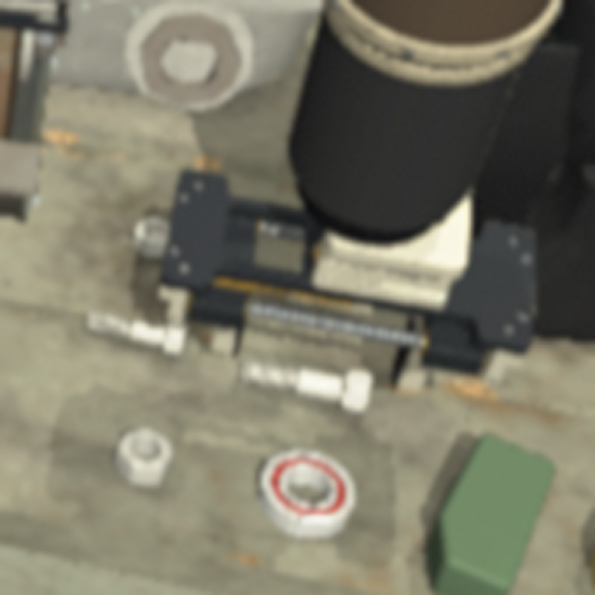

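```bash
python3 - <<'E'
from h import *
T=np.load('T_c.npy')
def c(p): return (proj('side',p)-[390,200])*3.5
for z in(-.0095,.0095):
  for y in(.044,-.044): print(z,y,c((T@[0,y,z,1])[:3]))
print(c([.4333,-.359,.0125]),c([.4333,-.4345,.0125]))
E
```

```text
-0.0095 0.044 [227.2463 386.9585]
-0.0095 -0.044 [376.1273 416.9509]
0.0095 0.044 [231.1902 360.9185]
0.0095 -0.044 [378.6334 390.1634]
[240.354  366.3968] [367.7621 392.0163]
```

```bash
python3 -c "
import cv2
a=cv2.imread('pics/side_c.png');cv2.imwrite('pics/e2.png',cv2.resize(a[270:325,430:530],None,fx=8,fy=8,interpolation=0))"
```

```text
(no output)
```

View pics/e2.png

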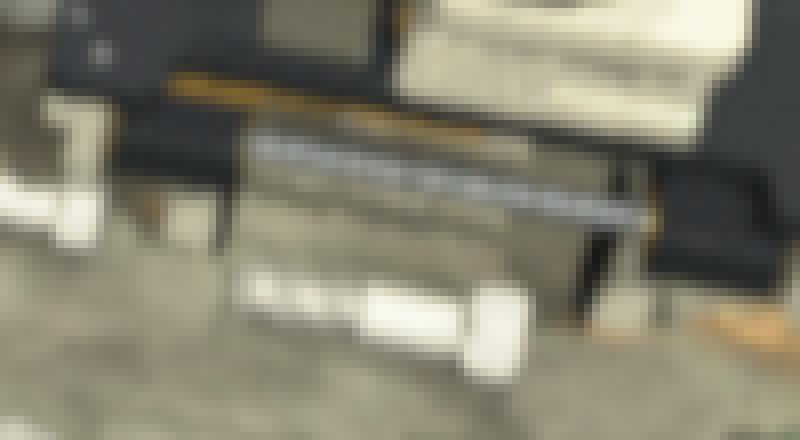

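```bash
python3 - <<'E'
from h import *
T=np.load('T_c.npy')
for d in (0,.01,.02,.03):
  for y in(.044,-.044): print(d,y,[proj('side',(T@[-d,y,z,1])[:3]) for z in (-.0095,.0095)])
for y in(.097,-.097): print('body low corner',[proj('side',(T@[-.066,y,z,1])[:3]) for z in (-.039,.039)])
E
python3 snap.py d wrist top
python3 -c "
import cv2
a=cv2.imread('pics/top_d.png');cv2.imwrite('pics/e2.png',cv2.resize(a[230:330,400:560],None,fx=5,fy=5,interpolation=0))"
```

```text
0 0.044 [array([454.9275, 310.5596]), array([456.0543, 303.1196])]
0 -0.044 [array([497.465 , 319.1288]), array([498.181 , 311.4753])]
0.01 0.044 [array([455.5556, 308.1328]), array([456.6843, 300.6637])]
0.01 -0.044 [array([498.4178, 316.7232]), array([499.1293, 309.0382])]
0.02 0.044 [array([456.1929, 305.6707]), array([457.3233, 298.1724])]
0.02 -0.044 [array([499.3848, 314.2818]), array([500.0916, 306.5653])]
0.03 0.044 [array([456.8396, 303.1722]), array([457.9716, 295.6447])]
0.03 -0.044 [array([500.3663, 311.8038]), array([501.0682, 304.0558])]
body low corner [array([430.8153, 300.7326]), array([436.5486, 269.9278])]
body low corner [array([531.1576, 320.7427]), array([532.7669, 287.8609])]
2.05 [ 0.4321 -0.3977  0.0066] q [-0.4764  0.3317 -0.4735 -0.1472 -0.6017 -0.9787] w 0.08756688813956003 F [-0.0254  0.8633  0.2729]
[[ 0.187  -0.0007  0.9824]
 [-0.0031  1.      0.0013]
 [-0.9824 -0.0033  0.187 ]]
```

View pics/e2.png

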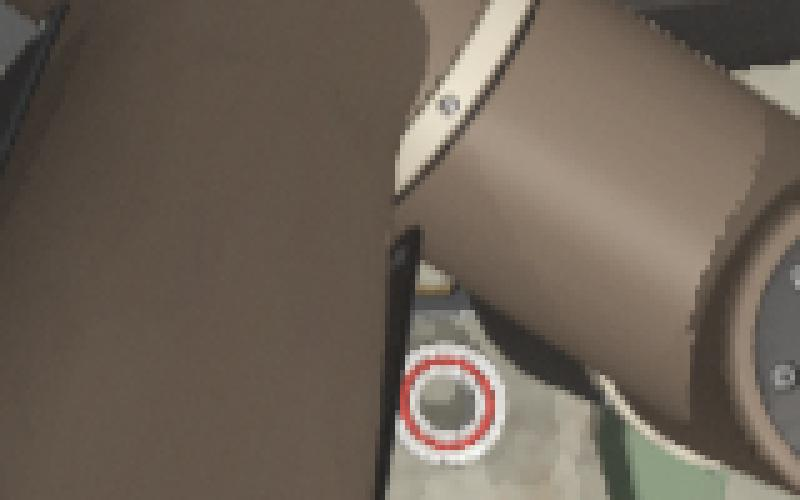

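View pics/wrist_d.png

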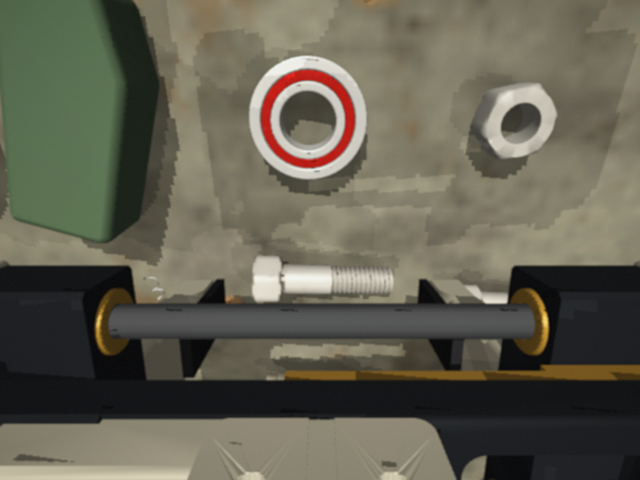

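```bash
python3 - <<'E'
from h import *
T=np.load('T_d.npy')
for d in (0,.02,.04,.06):
  for z in (-.0095,.0095): print(d,z,[proj('wrist',(T@[-d,y,z,1])[:3],T) for y in(.044,-.044)])
print(px('wrist',252,279,.0125,T),px('wrist',393,281,.0125,T))
print('nut',px('wrist',523,117,.016,T),'bear',px('wrist',308,117,.015,T))
E
```

```text
0 -0.0095 [array([402.5269, 257.2879]), array([241.7626, 257.2224])]
0 0.0095 [array([400.6713, 289.8512]), array([243.5464, 289.7845])]
0.02 -0.0095 [array([411.1044, 268.7168]), array([233.3689, 268.6433])]
0.02 0.0095 [array([408.8437, 304.3466]), array([235.5459, 304.2716])]
0.04 -0.0095 [array([421.7067, 282.8435]), array([222.9941, 282.7598])]
0.04 0.0095 [array([418.8914, 322.1685]), array([225.7096, 322.0831])]
0.06 -0.0095 [array([435.1467, 300.7513]), array([209.8428, 300.6543])]
0.06 0.0095 [array([431.544 , 344.6105]), array([213.3236, 344.5114])]
[ 0.4321 -0.4356  0.0125] [ 0.4331 -0.3594  0.0125]
nut [ 0.3483 -0.3107  0.016 ] bear [ 0.3485 -0.4041  0.015 ]
```

Emit:
carry_out:
  deltas:
    - [0, 0, 0, 0, 0, 0]
    - [0, 0, 0, 0, 0, 0]
    - [0, 0, 0, 0, 0, 0]
  hand: 0.25
  newtons: 15

```text
t: 2.45
eef_pos: [0.4339, -0.3987, 0.0094]
ee_rot: [-0.03, 1.379, -0.028]
force: [0.1, 0.5, -0.7]
width: 0.0694
```

```bash
python3 snap.py f side wrist
python3 -c "
import cv2
a=cv2.imread('pics/side_f.png');cv2.imwrite('pics/e2.png',cv2.resize(a[250:335,420:540],None,fx=6.6,fy=6.6,interpolation=0))"
```

```text
2.45 [ 0.4339 -0.3987  0.0094] q [-0.4762  0.3283 -0.4713 -0.1466 -0.6026 -0.9789] w 0.06940073428878978 F [ 0.1112  0.4842 -0.7008]
[[ 0.191  -0.0013  0.9816]
 [-0.0054  1.      0.0024]
 [-0.9816 -0.0057  0.191 ]]
```

View pics/e2.png

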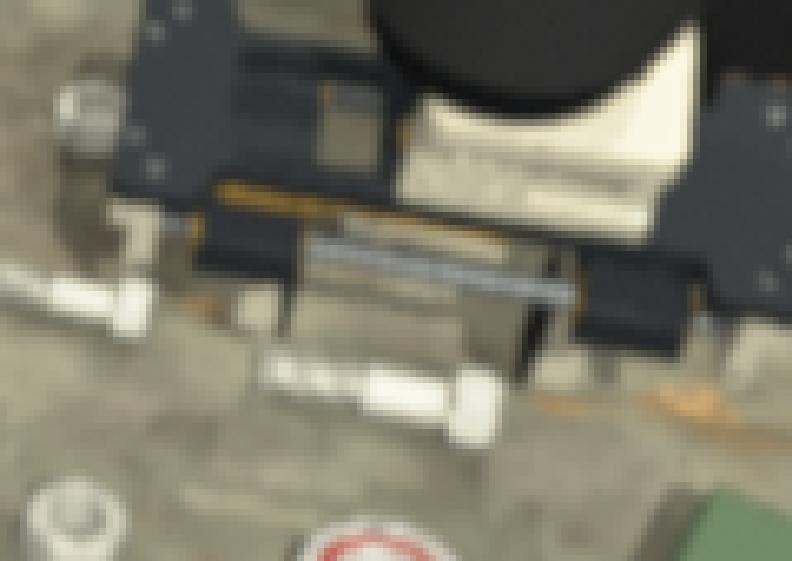

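View pics/wrist_f.png

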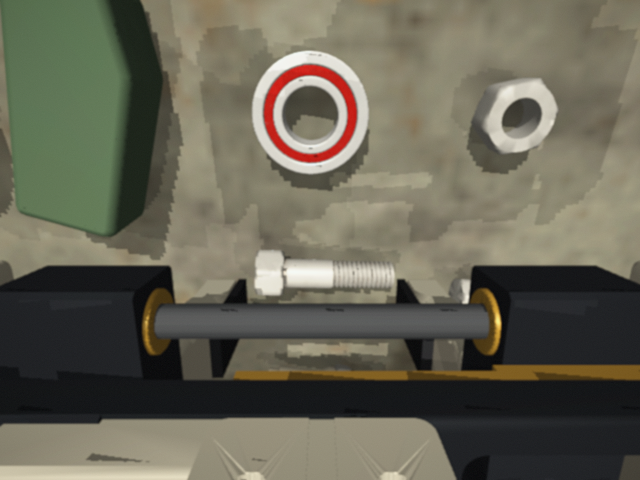

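Emit:
carry_out:
  deltas:
    - [0, 0, 0, 0, 0, 0]
    - [0, 0, 0, 0, 0, 0]
    - [0.1, 0.04, -0.1, 0, 0, 0]
  hand: 0

```text
t: 2.85
eef_pos: [0.4314, -0.3975, 0.0051]
ee_rot: [-0.034, 1.377, -0.032]
force: [0.2, 0.0, -0.0]
width: 0.0841
```

Emit:
carry_out:
  deltas:
    - [0.1, 0, -0.04, 0, 0, 0]
    - [0.1, 0, -0.02, 0, 0, 0]

```text
t: 3.05
eef_pos: [0.4297, -0.3971, -0.0042]
ee_rot: [-0.032, 1.378, -0.03]
force: [-0.1, -0.3, -0.0]
width: 0.0876
```

Emit:
carry_out:
  deltas:
    - [0.14, 0, 0.1, 0, 0, 0]
    - [0.14, 0, 0.06, 0, 0, 0]

```text
t: 3.25
eef_pos: [0.4382, -0.3971, -0.0149]
ee_rot: [-0.031, 1.378, -0.029]
force: [-0.7, 0.9, 0.2]
width: 0.0876
```

```bash
python3 snap.py g side wrist
python3 -c "
import cv2
a=cv2.imread('pics/side_g.png');cv2.imwrite('pics/e2.png',cv2.resize(a[250:335,420:540],None,fx=6.6,fy=6.6,interpolation=0))"
```

```text
3.25 [ 0.4382 -0.3971 -0.0149] q [-0.47    0.3669 -0.4845 -0.1568 -0.5504 -0.9726] w 0.08762355978183066 F [-0.7103  0.9228  0.1586]
[[ 0.1913 -0.0009  0.9815]
 [-0.0056  1.      0.002 ]
 [-0.9815 -0.0059  0.1913]]
```

View pics/e2.png

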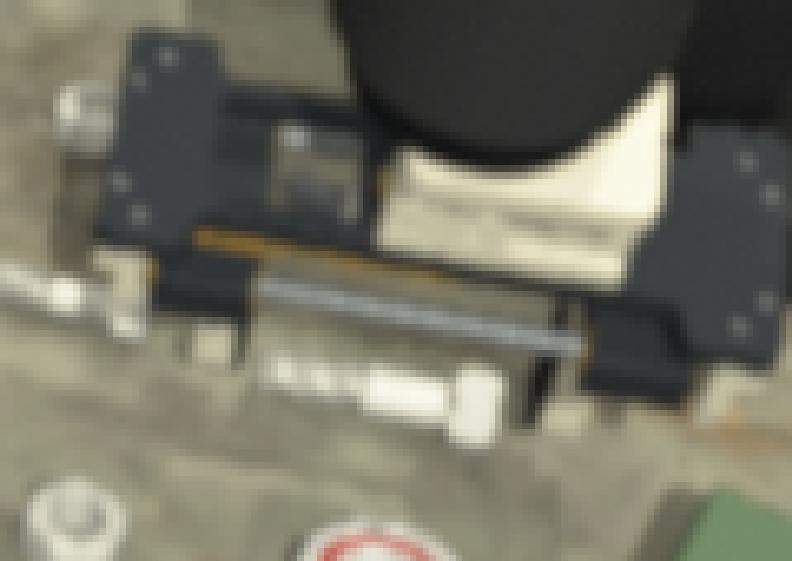

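View pics/wrist_g.png

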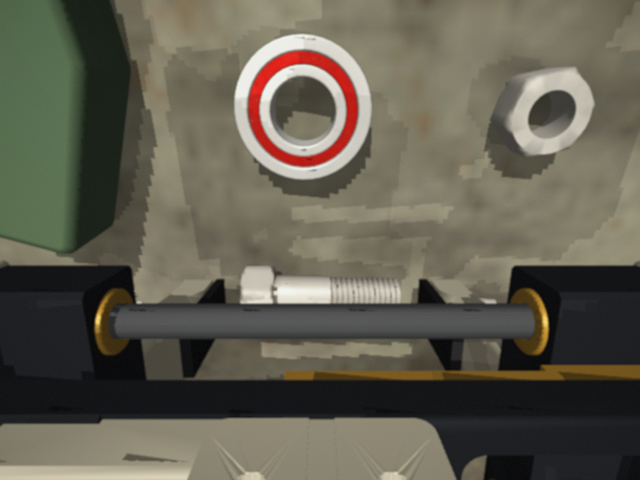

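```bash
python3 - <<'E'
from h import *
T=np.load('T_g.npy')
def ray(cam,u,v):
    if cam=='side': f,cx,cy,M=C['side']
    else: f,cx,cy=370.7486,321.163,243.697; M=T@WH
    d=M[:3,:3]@np.array([(u-cx)/f,-(v-cy)/f,-1]); return M[:3,3],d/np.linalg.norm(d)
def both(ws,ss):
    o=[ray('wrist',*ws),ray('side',*ss)]
    A=sum(np.eye(3)-np.outer(d,d) for _,d in o); B=sum((np.eye(3)-np.outer(d,d))@p for p,d in o)
    x=np.linalg.solve(A,B); return np.linalg.inv(T)@np.r_[x,1],[np.linalg.norm(np.cross(x-p,d)) for p,d in o]
k=lambda u,v:(u/6.6+420,v/6.6+250)
# wrist left col = -y ; side right = -y
print('rod L(-y)',both((132,322),k(575,345)))
print('rod R(+y)',both((515,322),k(262,283)))
print('tip -y',both((224,280),k(530,425)))
print('tip +y',both((418,280),k(242,368)))
E
```

```text
rod L(-y) (array([-0.1122, -0.0466, -0.026 ,  1.    ]), [np.float64(0.00013409549565929143), np.float64(0.00013409549565916707)])
rod R(+y) (array([-0.1165,  0.0442, -0.0281,  1.    ]), [np.float64(0.00014784763638520972), np.float64(0.000147847636385107)])
tip -y (array([-0.0343, -0.0463, -0.008 ,  1.    ]), [np.float64(0.0013237405413761602), np.float64(0.0013237405413762577)])
tip +y (array([-0.0401,  0.0423, -0.0108,  1.    ]), [np.float64(0.00010294578716015658), np.float64(0.00010294578716016669)])
```

Emit:
carry_out:
  deltas:
    - [0.2, 0, 0, 0, 0, 0]
    - [0.19, 0, -0.02, 0, 0, 0]
    - [0, 0, 0, 0, 0, 0]

```text
t: 3.65
eef_pos: [0.4404, -0.3967, -0.0326]
ee_rot: [-0.026, 1.38, -0.024]
force: [-0.6, 0.6, -0.6]
width: 0.0877
```

Emit:
carry_out:
  deltas:
    - [0, 0, 0, 0, 0, 0]
    - [0, 0, 0, 0, 0, 0]
    - [0, 0, 0, 0, 0, 0]
    - [0, 0, 0, 0, 0, 0]
  hand: 1
  newtons: 30

```text
t: 4.05
eef_pos: [0.4401, -0.3967, -0.0328]
ee_rot: [-0.025, 1.38, -0.023]
force: [0.3, -1.0, -0.9]
width: 0.0736
```

```bash
python3 snap.py h side
python3 -c "
import cv2
a=cv2.imread('pics/side_h.png');cv2.imwrite('pics/e2.png',cv2.resize(a[250:335,420:540],None,fx=6.6,fy=6.6,interpolation=0))"
```

```text
4.05 [ 0.4401 -0.3967 -0.0328] q [-0.4682  0.397  -0.4902 -0.1656 -0.5172 -0.9636] w 0.07363396693798513 F [ 0.3108 -1.0183 -0.9393]
[[ 0.1892 -0.0014  0.9819]
 [-0.0043  1.      0.0022]
 [-0.9819 -0.0047  0.1892]]
```

View pics/e2.png

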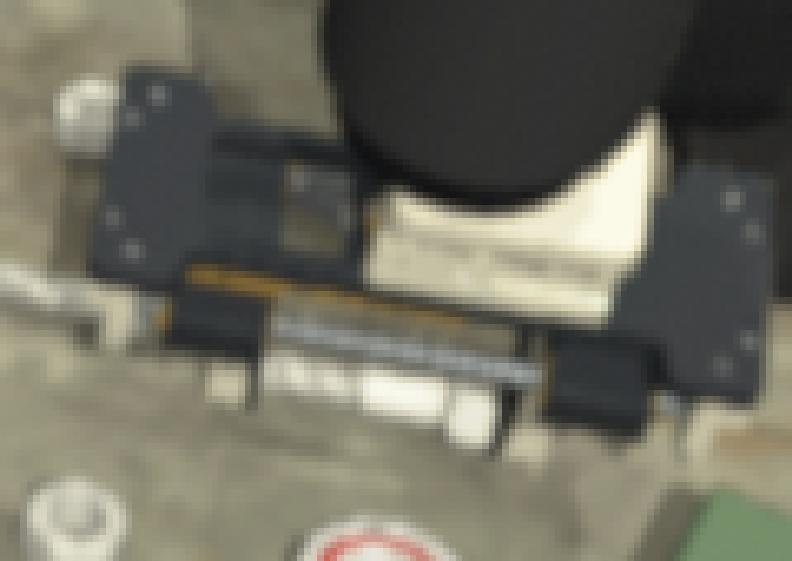

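Emit:
carry_out:
  deltas:
    - [-0.3, 0, 0.05, 0, 0, 0]
    - [-0.6, 0, 0, 0, 0, 0]
    - [-0.9, 0, -0.2, 0, 0, 0]
    - [-0.9, 0, -0.2, 0, 0, 0]
    - [-0.9, 0, -0.1, 0, 0, 0]
  newtons: 45

```text
t: 4.6
eef_pos: [0.3916, -0.3944, 0.1077]
ee_rot: [-0.004, 1.389, -0.002]
force: [1.0, -0.2, -0.3]
width: 0.0734
```

Emit:
carry_out:
  deltas:
    - [-0.9, 0, 0.15, 0, 0, 0]
    - [-0.9, 0, 0.15, 0, 0, 0]
    - [-0.9, 0, 0.15, 0, 0, 0]
    - [-0.9, 0, 0.15, 0, 0, 0]
    - [-0.9, 0, 0.15, 0, 0, 0]

```text
t: 5.1
eef_pos: [0.3829, -0.3927, 0.3043]
ee_rot: [-0.024, 1.385, -0.024]
force: [1.1, -0.5, -0.4]
width: 0.0734
```

```bash
python3 snap.py i side top wrist
```

```text
5.1 [ 0.3829 -0.3927  0.3043] q [-0.5114  0.005  -0.1497 -0.0912 -1.2525 -1.038 ] w 0.07337028646612283 F [ 1.0659 -0.4919 -0.3604]
[[ 0.1849  0.0004  0.9828]
 [-0.0045  1.      0.0004]
 [-0.9827 -0.0045  0.1849]]
```

View pics/side_i.png

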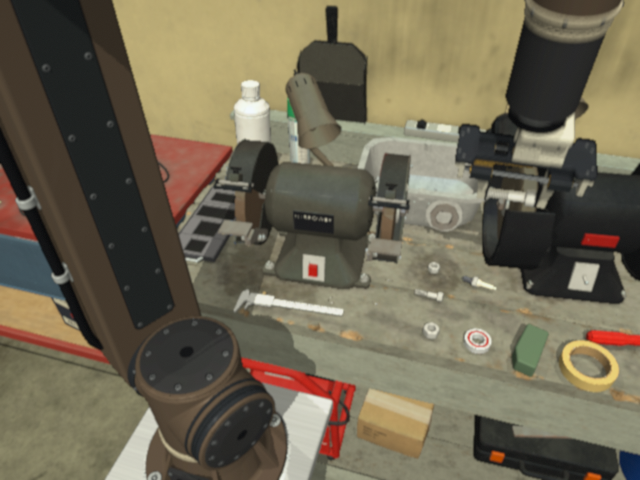

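View pics/wrist_i.png

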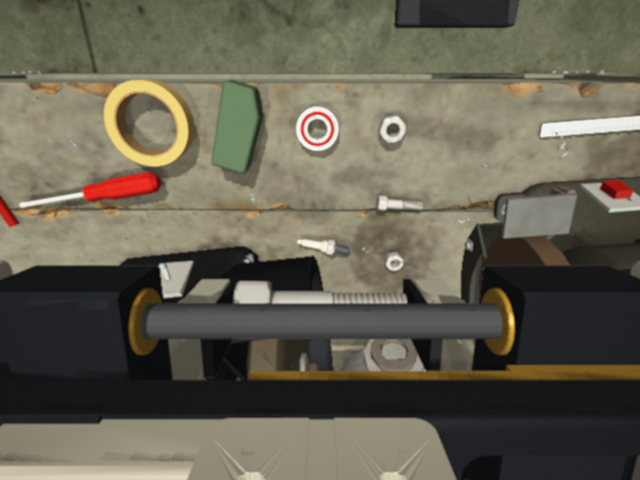

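Emit:
carry_out:
  deltas:
    - [-0.1, 0.6, 0.1, 0, 0, 0]
    - [-0.1, 1, 0.2, 0, 0, 0]
    - [-0.1, 1, 0.2, 0, 0, 0]
    - [0, 1, 0.2, 0, 0, 0]
    - [0, 1, 0.2, 0, 0, 0]

```text
t: 5.75
eef_pos: [0.4139, -0.207, 0.3198]
ee_rot: [-0.025, 1.386, -0.035]
force: [1.1, 0.5, -1.0]
width: 0.0732
```

Emit:
carry_out:
  deltas:
    - [0, 1, 0.1, 0, 0, 0]
    - [0, 1, 0.1, 0, 0, 0]
    - [0, 1, 0, 0, 0, 0]
    - [0, 1, 0, 0, 0, 0]
    - [0, 1, 0, 0, 0, 0]

```text
t: 6.25
eef_pos: [0.4192, -0.0007, 0.3181]
ee_rot: [-0.021, 1.388, -0.034]
force: [1.8, 0.2, -0.9]
width: 0.0733
```

Emit:
carry_out:
  deltas:
    - [0, 1, 0, 0, 0, 0]
    - [0, 1, 0, 0, 0, 0]
    - [0, 1, 0, 0, 0, 0]
    - [0, 1, 0.3, 0, 0, 0]
    - [0, 0.8, 0.6, 0, 0, 0]

```text
t: 6.75
eef_pos: [0.4505, 0.1971, 0.3225]
ee_rot: [-0.012, 1.388, -0.02]
force: [-0.4, -0.2, -0.1]
width: 0.0732
```

Emit:
carry_out:
  deltas:
    - [0.17, 0.5, 0.9, 0, 0, 0]
    - [0.17, 0.5, 0.9, 0, 0, 0]
    - [0.17, 0.5, 0.9, 0, 0, 0]
    - [0.17, 0.5, 0.8, 0, 0, 0]

```text
t: 7.15
eef_pos: [0.5951, 0.2809, 0.3192]
ee_rot: [-0.016, 1.39, -0.018]
force: [0.9, 0.3, -0.7]
width: 0.0733
```

```bash
python3 snap.py j side top wrist
```

```text
7.15 [0.5951 0.2809 0.3192] q [ 0.8233  0.1687 -0.0299  0.1417 -1.2539 -2.4323] w 0.07328580609761724 F [ 0.908   0.3149 -0.6927]
[[ 0.18    0.0022  0.9837]
 [-0.0033  1.     -0.0017]
 [-0.9837 -0.003   0.18  ]]
```

View pics/side_j.png

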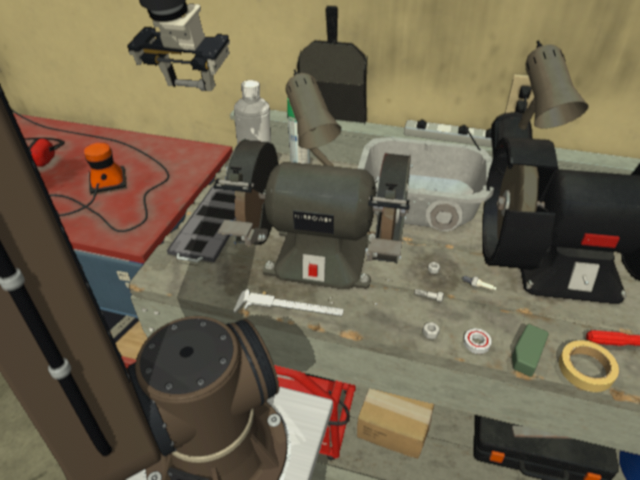

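View pics/wrist_j.png

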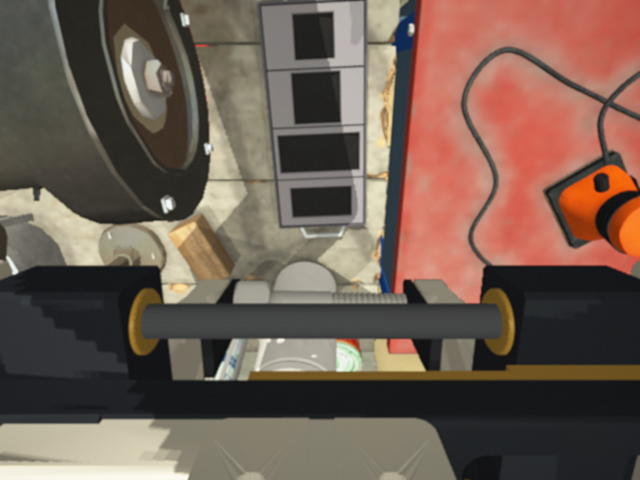

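```bash
python3 - <<'E'
from h import *
T=np.load('T_j.npy')
for n,c in {'long':[(278,135),(359,132),(363,170),(283,174)],'short':[(290,190),(352,186),(356,214),(295,217)],'large':[(292,74),(339,71),(342,121),(295,124)],'small':[(293,14),(333,12),(335,57),(295,59)]}.items():
    p=np.array([px('wrist',u,v,.0125,T) for u,v in c]); print(n,p[:,:2].tolist(),p.mean(0))
print([px('wrist',208,140,z,T) for z in (.1,.15,.2,.25)],[px('wrist',170,215,z,T) for z in (.1,.15,.2,.25)])
print([px('wrist',306,265,z,T) for z in (0,.1,.15,.2)])
E
```

```text
long [[0.5655679576975449, 0.2244379171335195], [0.5620242266576306, 0.327337506989173], [0.610607542825214, 0.33460021833453807], [0.6158530818488852, 0.22854228834937407]] [0.5885 0.2787 0.0125]
short [[0.6378073681035783, 0.23703607030904628], [0.6323243374344355, 0.3207719761902185], [0.6723614422171158, 0.32765047427241994], [0.6767551286304814, 0.24258293034909423]] [0.6548 0.282  0.0125]
large [[0.4950193045348302, 0.2447168180905096], [0.4918820417481689, 0.30071771048517415], [0.548671371946553, 0.3055057059090277], [0.5521849091812078, 0.24649934168351945]] [0.5219 0.2744 0.0125]
small [[0.4337142299419721, 0.24797572875035323], [0.4318966994380888, 0.2929026650975473], [0.47699775863511273, 0.2957600794751716], [0.4790033111517108, 0.24880012626318201]] [0.4554 0.2714 0.0125]
[array([0.5577, 0.1608, 0.1   ]), array([0.5498, 0.1759, 0.15  ]), array([0.5418, 0.191 , 0.2   ]), array([0.5338, 0.2061, 0.25  ])] [array([0.6414, 0.1065, 0.1   ]), array([0.6229, 0.1284, 0.15  ]), array([0.6045, 0.1503, 0.2   ]), array([0.586 , 0.1722, 0.25  ])]
[array([0.7592, 0.2559, 0.    ]), array([0.7061, 0.2609, 0.1   ]), array([0.6796, 0.2635, 0.15  ]), array([0.653, 0.266, 0.2  ])]
```

Emit:
carry_out:
  deltas:
    - [0.8, 0.13, -0.14, 0, 0, 0]
    - [0.8, 0.03, -0.14, 0, 0, 0]
    - [0.8, 0, -0.14, 0, 0, 0]
    - [0.8, 0, -0.14, 0, 0, 0]

```text
t: 7.7
eef_pos: [0.595, 0.2858, 0.1885]
ee_rot: [-0.002, 1.386, -0.006]
force: [0.3, 0.3, -0.9]
width: 0.0734
```

Emit:
carry_out:
  deltas:
    - [0.8, 0, -0.14, 0, 0, 0]
    - [0.8, 0, -0.14, 0, 0, 0]
    - [0.8, 0, -0.14, 0, 0, 0]
    - [0.5, 0, -0.09, 0, 0, 0]
    - [0.3, 0, -0.05, 0, 0, 0]

```text
t: 8.2
eef_pos: [0.5893, 0.2803, 0.053]
ee_rot: [-0.011, 1.39, -0.016]
force: [-0.3, 0.2, -0.1]
width: 0.0729
```

```bash
python3 snap.py k side top wrist; python3 -c "
import cv2
a=cv2.imread('pics/side_k.png');cv2.imwrite('pics/e2.png',cv2.resize(a[100:290,140:340],None,fx=4,fy=3.1,interpolation=2))"
```

```text
8.2 [0.5893 0.2803 0.053 ] q [ 0.8252  0.3451 -0.4574  0.221  -0.6587 -2.5677] w 0.07285449131454017 F [-0.3234  0.2149 -0.0996]
[[ 0.18    0.0043  0.9837]
 [-0.0028  1.     -0.0038]
 [-0.9837 -0.0021  0.18  ]]
```

View pics/e2.png

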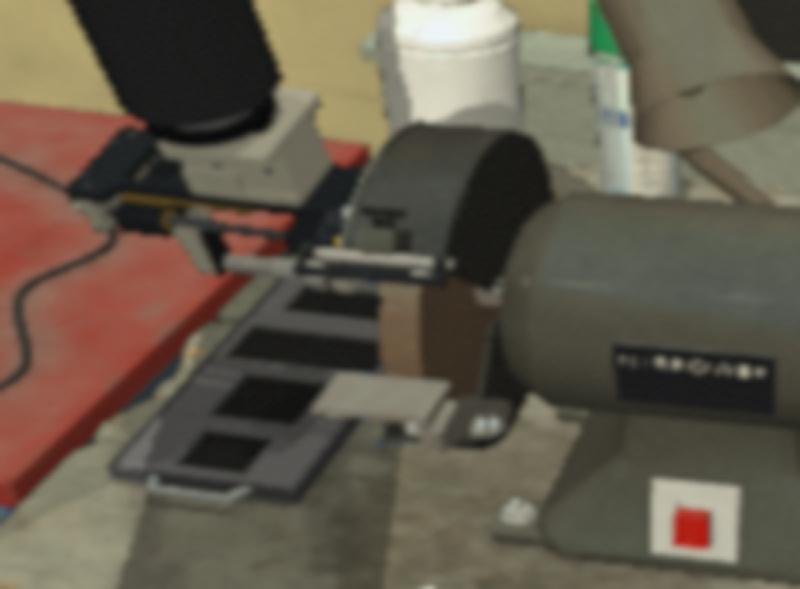

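View pics/wrist_k.png

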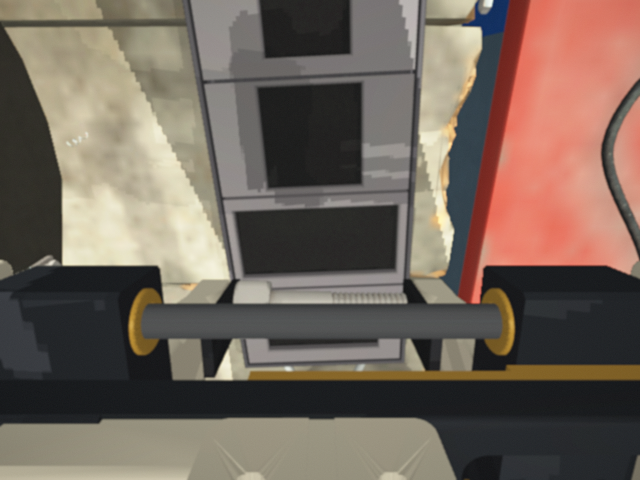

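View pics/top_k.png

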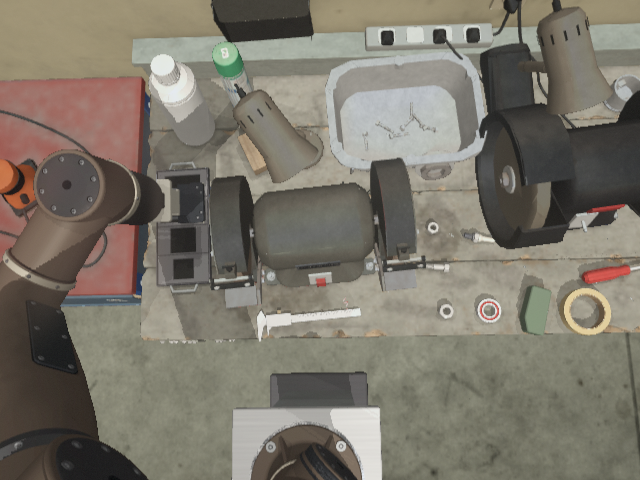

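```bash
python3 - <<'E'
from h import *
T=np.load('T_k.npy')
p=np.array([px('wrist',u,v,.0125,T) for u,v in [(235,213),(397,206),(404,268),(242,275)]]); print(p,p.mean(0))
print('bolt', (T@[-.046,0,0,1])[:3])
print([px('wrist',62,180,z,T) for z in (.1,.15,.2,.25)])
E
```

```text
[[0.5681 0.2255 0.0125]
 [0.5638 0.3271 0.0125]
 [0.6077 0.3354 0.0125]
 [0.6129 0.2257 0.0125]] [0.5881 0.2784 0.0125]
bolt [0.581  0.2804 0.0982]
[array([0.5235, 0.1855, 0.1   ]), array([0.5102, 0.2213, 0.15  ]), array([0.497 , 0.2572, 0.2   ]), array([0.4838, 0.2931, 0.25  ])]
```

Emit:
carry_out:
  deltas:
    - [0.4, 0.17, 0, 0, 0, 0]
    - [0.4, 0.05, -0.03, 0, 0, 0]
    - [0.4, 0.05, -0.05, 0, 0, 0]

```text
t: 8.65
eef_pos: [0.5986, 0.2949, 0.0136]
ee_rot: [0.032, 1.38, 0.029]
force: [0.5, 0.1, -0.8]
width: 0.0737
```

Emit:
carry_out:
  deltas:
    - [0, 0, 0, 0, 0, 0]

```text
t: 8.75
eef_pos: [0.5981, 0.2945, 0.0132]
ee_rot: [0.027, 1.381, 0.024]
force: [-1.0, 0.2, -1.5]
width: 0.0735
```

Emit:
carry_out:
  deltas:
    - [0.3, -0.15, -0.1, 0, 0, 0]
    - [0.3, -0.05, -0.08, 0, 0, 0]
    - [0.15, 0, -0.03, 0, 0, 0]
    - [0, 0, 0, 0, 0, 0]

```text
t: 9.15
eef_pos: [0.5983, 0.2891, -0.0109]
ee_rot: [0.055, 1.373, 0.052]
force: [0.6, -0.0, -0.6]
width: 0.0734
```

Emit:
carry_out:
  deltas:
    - [0.13, -0.05, -0.06, 0, 0, 0]
    - [0.12, 0, -0.04, 0, 0, 0]
    - [0, 0, 0, 0, 0, 0]

```text
t: 9.45
eef_pos: [0.5975, 0.2885, -0.0192]
ee_rot: [0.067, 1.37, 0.065]
force: [-0.8, 0.1, -1.1]
width: 0.0735
```

```bash
python3 snap.py l side wrist; python3 -c "
import cv2
a=cv2.imread('pics/side_l.png');cv2.imwrite('pics/e2.png',cv2.resize(a[150:290,140:320],None,fx=4.4,fy=4.2,interpolation=2))"
```

```text
9.45 [ 0.5975  0.2885 -0.0192] q [ 0.8175  0.4396 -0.5565  0.3207 -0.4473 -2.6711] w 0.07348615154349182 F [-0.8184  0.0741 -1.1225]
[[ 0.1991  0.0006  0.98  ]
 [ 0.013   0.9999 -0.0032]
 [-0.9799  0.0134  0.1991]]
```

View pics/e2.png

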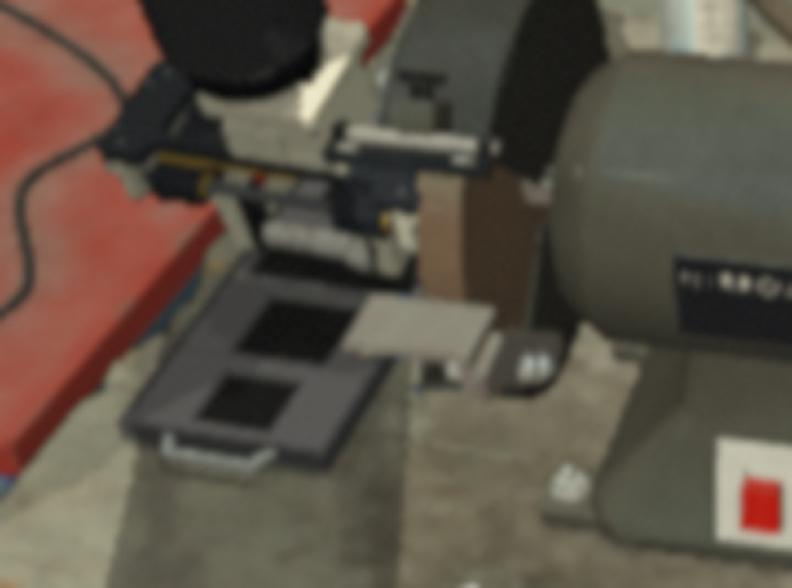

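View pics/wrist_l.png

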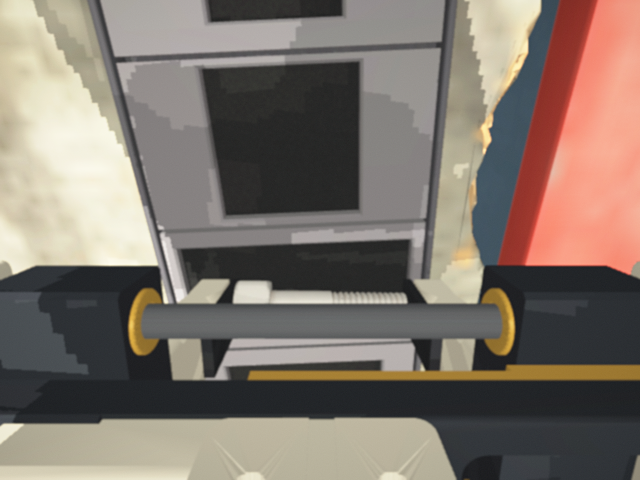

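Emit:
carry_out:
  deltas:
    - [0.03, -0.08, 0, 0, 0, 0]
    - [0.04, 0, -0.01, 0, 0, 0]
    - [0, 0, 0, 0, 0, 0]

```text
t: 9.85
eef_pos: [0.5982, 0.2856, -0.0216]
ee_rot: [0.07, 1.369, 0.068]
force: [-0.2, 0.3, -1.2]
width: 0.0735
```

Emit:
carry_out:
  deltas:
    - [0.04, 0, -0.02, 0, 0, 0]
    - [0, 0, 0, 0, 0, 0]

```text
t: 10.05
eef_pos: [0.5985, 0.286, -0.0224]
ee_rot: [0.074, 1.368, 0.073]
force: [-1.2, -0.0, 2.0]
width: 0.0736
```

Emit:
carry_out:
  deltas:
    - [0.04, 0, -0.02, 0, 0, 0]
    - [0, 0, 0, 0, 0, 0]

```text
t: 10.25
eef_pos: [0.5986, 0.2861, -0.0224]
ee_rot: [0.077, 1.366, 0.075]
force: [-2.3, -0.9, 2.1]
width: 0.0734
```

Emit:
carry_out:
  deltas:
    - [-0.03, 0, 0, 0, 0, 0]
    - [0, 0, 0, 0, 0, 0]
    - [0, 0, 0, 0, 0, 0]
  hand: 0.04

```text
t: 10.55
eef_pos: [0.5985, 0.2862, -0.021]
ee_rot: [0.079, 1.365, 0.077]
force: [0.6, 0.1, -1.0]
width: 0.0836
```

Emit:
carry_out:
  deltas:
    - [-0.3, 0, 0.06, 0, 0, 0]
    - [-0.7, 0, 0.14, 0, 0, 0]
    - [-0.9, 0, 0.18, 0, 0, 0]

```text
t: 10.85
eef_pos: [0.5946, 0.2821, 0.0514]
ee_rot: [0.042, 1.375, 0.041]
force: [1.4, 0.4, -0.5]
width: 0.084
```

```bash
python3 snap.py m wrist
```

```text
10.85 [0.5946 0.2821 0.0514] q [ 0.8217  0.3455 -0.4699  0.2353 -0.6286 -2.5758] w 0.08397307772611803 F [ 1.4201  0.4213 -0.5015]
[[ 0.1946  0.0006  0.9809]
 [ 0.0079  1.     -0.0022]
 [-0.9809  0.0082  0.1945]]
```

View pics/wrist_m.png

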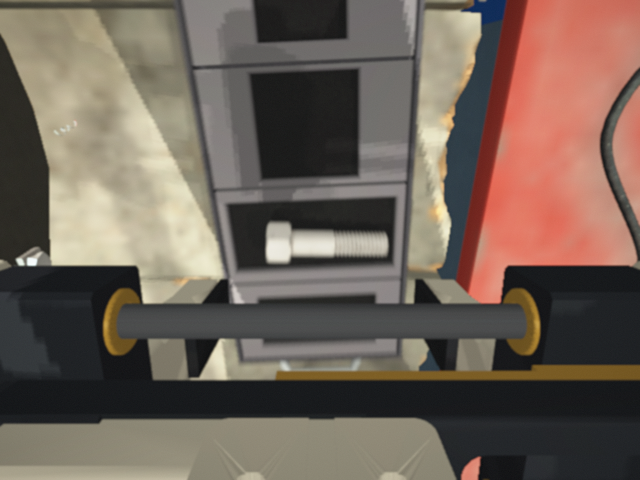

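```bash
python3 - <<'E'
from h import *
T=np.load('T_m.npy')
p=np.array([px('wrist',u,v,.0125,T) for u,v in [(229,206),(394,200),(401,263),(238,272)]]); print(p.mean(0))
a=px('wrist',266,243,.019,T);b=px('wrist',388,243,.019,T);print(a,b,(a+b)/2)
E
```

```text
[0.5897 0.2781 0.0125]
[0.591  0.2472 0.019 ] [0.5913 0.3239 0.019 ] [0.5912 0.2855 0.019 ]
```

Emit:
carry_out:
  deltas:
    - [-1, 0, 0.2, 0, 0, 0]
    - [-1, 0, 0.2, 0, 0, 0]
    - [-1, 0, 0.2, 0, 0, 0]
    - [-1, 0, 0.2, 0, 0, 0]
    - [-1, 0, 0.2, 0, 0, 0]
  hand: 0

```text
t: 11.4
eef_pos: [0.5945, 0.281, 0.2652]
ee_rot: [0.052, 1.373, 0.052]
force: [2.0, 0.5, 0.4]
width: 0.0876
```

Emit:
carry_out:
  deltas:
    - [-1, 0, -0.2, 0, 1, 0]
    - [-1, 0, -0.6, 0, 1, 0]
    - [-0.2, 0, -1, 0, 0.75, 0]
    - [0, 0, -1, -1, 0, 0]
    - [0, -0.4, -0.8, -1, 0, 0]

```text
t: 11.9
eef_pos: [0.4383, 0.2641, 0.3525]
ee_rot: [1.156, 1.555, 1.298]
force: [-0.8, 0.7, 1.5]
width: 0.0875
```

Emit:
carry_out:
  deltas:
    - [0, -0.98, -0.15, -1, 0, 0]
    - [0, -0.98, -0.2, -1, 0, 0]
    - [0, -0.96, -0.3, -1, 0, 0]
    - [0, -0.94, -0.35, -1, 0, 0]
    - [0, -0.91, -0.4, -1, 0, 0]

```text
t: 12.4
eef_pos: [0.4358, 0.0618, 0.3494]
ee_rot: [0.661, 1.55, 1.177]
force: [1.2, -1.1, 0.2]
width: 0.0877
```

Emit:
carry_out:
  deltas:
    - [0, -0.88, -0.47, -1, 0, 0]
    - [0, -0.85, -0.53, -1, 0, 0]
    - [0, -0.81, -0.59, -1, 0, 0]
    - [0, -0.77, -0.64, -1, 0, 0]
    - [0, -0.72, -0.69, -1, 0, 0]

```text
t: 12.9
eef_pos: [0.4418, -0.1458, 0.3459]
ee_rot: [0.112, 1.547, 0.994]
force: [1.1, -0.1, -0.1]
width: 0.0879
```

Emit:
carry_out:
  deltas:
    - [0, -0.67, -0.74, -1, 0, 0]
    - [0, -0.62, -0.79, -1, 0, 0]
    - [0, -0.56, -0.83, -1, 0, 0]
    - [0, -0.3, -0.6, -1, 0, 0]
    - [0, 0, 0, -1, 0, 0]

```text
t: 13.4
eef_pos: [0.4467, -0.3033, 0.3408]
ee_rot: [-0.252, 1.547, 0.989]
force: [-0.9, -0.2, -0.5]
width: 0.0874
```

```bash
python3 snap.py n wrist
```

```text
13.4 [ 0.4467 -0.3033  0.3408] q [-0.2515  0.0722 -0.0127 -0.0223 -1.4783 -0.0766] w 0.08742648086684247 F [-0.9333 -0.2443 -0.5175]
[[ 0.0129 -0.946   0.324 ]
 [ 0.0196  0.3242  0.9458]
 [-0.9997 -0.0058  0.0227]]
```

Emit:
carry_out:
  deltas:
    - [0.6, 0, 0, -1, 0, 0]
    - [0.8, 0, 0, -1, 0, 0]
    - [0.8, 0, 0, -1, 0, 0]
    - [0.8, 0, 0, -1, 0, 0]
    - [0.6, 0, 0, -0.2, 0, 0]

```text
t: 13.95
eef_pos: [0.4517, -0.3004, 0.1957]
ee_rot: [-0.916, 1.543, 0.626]
force: [0.1, -0.2, 0.0]
width: 0.0876
```

```bash
python3 snap.py o wrist side
```

```text
13.95 [ 0.4517 -0.3004  0.1957] q [-0.2425  0.1305 -0.271  -0.0228 -1.1518  0.223 ] w 0.08761809278493411 F [ 0.134  -0.2239  0.05  ]
[[ 0.0221 -0.9994  0.0285]
 [ 0.016   0.0288  0.9995]
 [-0.9996 -0.0217  0.0166]]
```

View pics/wrist_o.png

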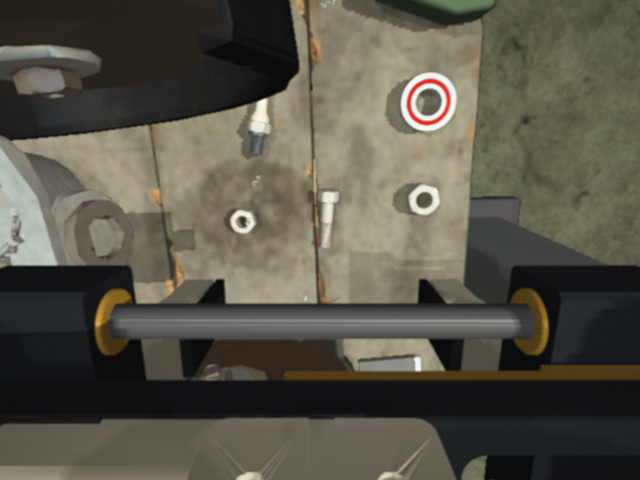

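View pics/side_o.png

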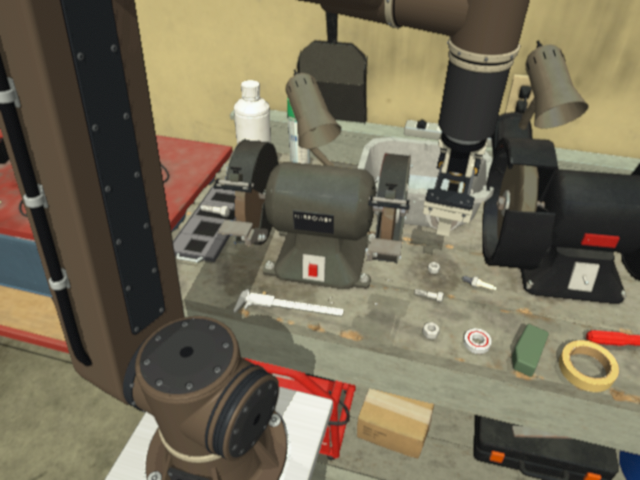

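```bash
python3 - <<'E'
from h import *
T=np.load('T_o.npy')
for n,u,v,z in [('sb head end',329,191,.01),('sb tail',325,248,.01),('snut',242.5,222,.013),('bnut',424,199,.016),('bear',428,102,.015)]: print(n,px('wrist',u,v,z,T))
E
```

```text
sb head end [ 0.4477 -0.3226  0.01  ]
sb tail [ 0.4533 -0.2622  0.01  ]
snut [ 0.5384 -0.2931  0.013 ]
bnut [ 0.3525 -0.3129  0.016 ]
bear [ 0.3525 -0.4045  0.015 ]
```

Emit:
carry_out:
  deltas:
    - [0.9, 0.03, 0, 0, 0, 0]
    - [0.9, 0.03, -0.02, 0, 0, 0]
    - [0.9, 0.03, -0.02, 0, 0, 0]
    - [0.7, 0.03, -0.02, 0, 0, 0]
    - [0.5, 0.02, -0.02, 0, 0, 0]
  hand: 0.3

```text
t: 14.55
eef_pos: [0.4569, -0.3026, 0.0447]
ee_rot: [-1.256, 1.535, 0.28]
force: [0.2, -0.2, 0.1]
width: 0.0619
```

Emit:
carry_out:
  deltas:
    - [0, 0, 0, 0, 0, 0]

```text
t: 14.65
eef_pos: [0.4562, -0.3021, 0.0435]
ee_rot: [-1.202, 1.538, 0.332]
force: [0.2, 0.1, 1.2]
width: 0.0613
```

Emit:
carry_out:
  deltas:
    - [0.5, 0.15, 0.05, 0, 0, 0]
    - [0.5, 0.03, 0, 0, 0, 0]
    - [0.5, 0.03, 0, 0, 0, 0]
    - [0.2, 0, 0, 0, 0, 0]
    - [0, 0, 0, 0, 0, 0]

```text
t: 15.15
eef_pos: [0.4599, -0.3016, -0.0162]
ee_rot: [-1.427, 1.526, 0.106]
force: [0.1, 0.1, -0.4]
width: 0.0616
```

```bash
python3 snap.py p wrist side;python3 -c "
import cv2
a=cv2.imread('pics/side_p.png');cv2.imwrite('pics/e2.png',cv2.resize(a[220:335,380:520],None,fx=5.6,fy=5.2,interpolation=2))"
```

```text
15.15 [ 0.4599 -0.3016 -0.0162] q [-0.2363  0.3612 -0.5299 -0.0252 -0.6376  0.2189] w 0.061592201415664204 F [ 0.1082  0.0819 -0.4086]
[[ 0.0445 -0.9983  0.0372]
 [ 0.0047  0.0375  0.9993]
 [-0.999  -0.0443  0.0064]]
```

View pics/wrist_p.png

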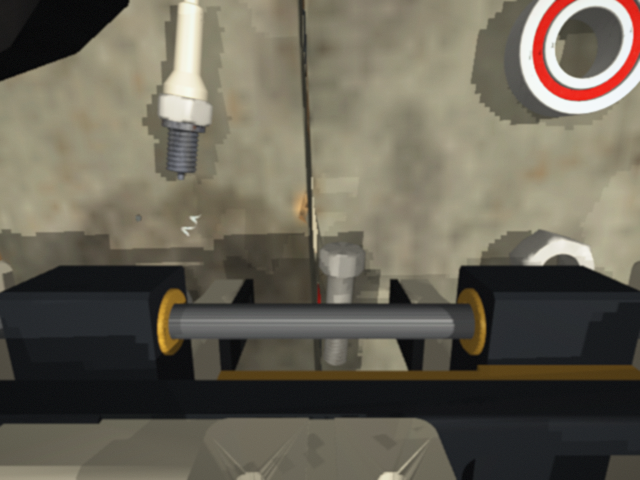

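View pics/e2.png

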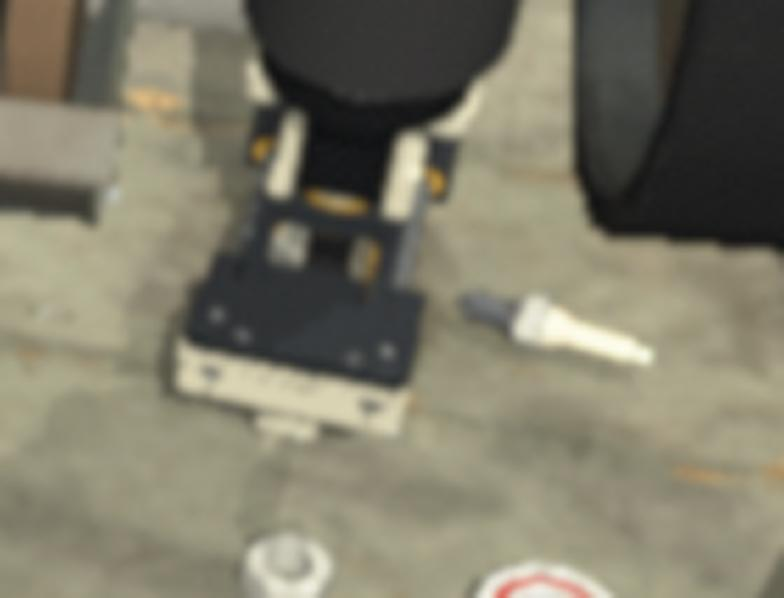

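Emit:
carry_out:
  deltas:
    - [0, 0.2, 0.03, 0, 0, 0.6]
    - [0.1, 0.05, 0, 0, 0, 0]
    - [0, 0, 0, 0, 0, 0]

```text
t: 15.55
eef_pos: [0.4528, -0.3009, -0.0163]
ee_rot: [-1.098, 1.561, 0.436]
force: [-0.3, -0.4, 0.1]
width: 0.0615
```

Emit:
carry_out:
  deltas:
    - [0.2, 0.08, 0.03, 0, 0, 0.1]
    - [0.2, 0.05, 0, 0, 0, 0]
    - [0, 0, 0, 0, 0, 0]

```text
t: 15.85
eef_pos: [0.448, -0.2995, -0.0327]
ee_rot: [-0.834, 1.564, 0.699]
force: [-0.2, -0.6, -0.1]
width: 0.0612
```

```bash
python3 snap.py q wrist
```

```text
15.85 [ 0.448  -0.2995 -0.0327] q [-0.2296  0.3891 -0.5443 -0.0088 -0.6335  0.1993] w 0.06120292227020252 F [-0.1737 -0.5983 -0.0593]
[[ 0.005  -0.9993  0.0374]
 [ 0.0042  0.0374  0.9993]
 [-1.     -0.0048  0.0044]]
```

View pics/wrist_q.png

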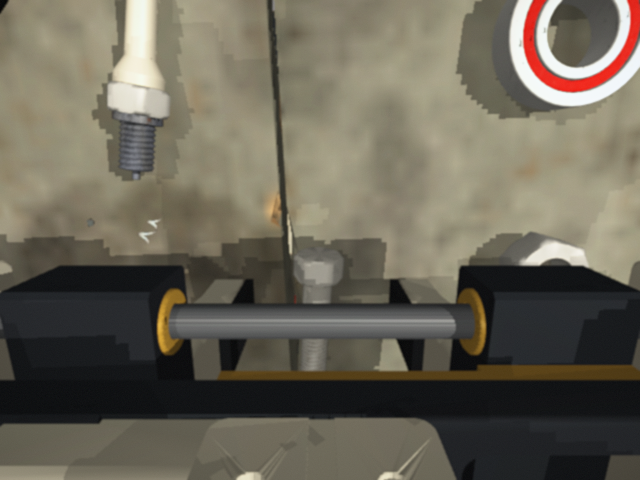

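Emit:
carry_out:
  deltas:
    - [0, 0, 0, 0, 0, 0]
    - [0, 0, 0, 0, 0, 0]
    - [0, 0, 0, 0, 0, 0]
    - [0, 0, 0, 0, 0, 0]
    - [0, 0, 0, 0, 0, 0]
  hand: 1
  newtons: 40

```text
t: 16.4
eef_pos: [0.4486, -0.2998, -0.0322]
ee_rot: [-0.934, 1.564, 0.599]
force: [0.1, -0.3, 0.9]
width: 0.0269
```

Emit:
carry_out:
  deltas:
    - [-0.2, 0, 0, 0, 0, 0]
    - [-0.4, 0, 0, 0, 0, 0]
    - [-0.6, 0, 0, 0, 0, 0]

```text
t: 16.7
eef_pos: [0.4456, -0.2991, 0.0149]
ee_rot: [0.198, 1.565, 1.731]
force: [-0.7, -0.5, -1.0]
width: 0.0149
```

```bash
python3 snap.py r wrist
```

```text
16.7 [ 0.4456 -0.2991  0.0149] q [-0.2303  0.3189 -0.5031 -0.0081 -0.7511  0.1985] w 0.014904784885312732 F [-0.6914 -0.5074 -0.9829]
[[-0.001  -0.9993  0.0377]
 [ 0.0059  0.0377  0.9993]
 [-1.      0.0012  0.0059]]
```

View pics/wrist_r.png

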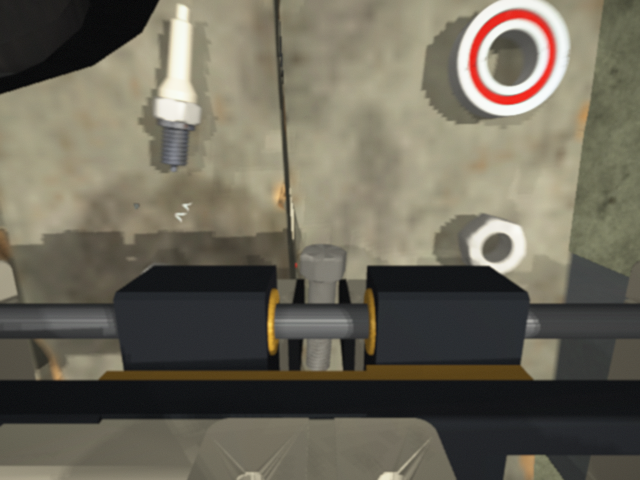

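Emit:
carry_out:
  deltas:
    - [0, 0, 0, 0, 0, 0]
    - [0, 0, 0, 0, 0, 0]

```text
t: 16.95
eef_pos: [0.4493, -0.3005, 0.0214]
ee_rot: [-1.222, 1.562, 0.313]
force: [-1.2, 0.2, -1.8]
width: 0.0148
```

```bash
python3 snap.py s wrist side;python3 -c "
import cv2
a=cv2.imread('pics/side_s.png');b=cv2.resize(a[230:325,390:500],None,fx=5,fy=5,interpolation=2);c=cv2.imread('pics/wrist_s.png')[220:400,200:440];c=cv2.resize(c,(240,475));import numpy as np;cv2.imwrite('pics/e2.png',np.hstack([b,c]))"
```

```text
16.95 [ 0.4493 -0.3005  0.0214] q [-0.2303  0.3098 -0.4977 -0.0065 -0.756   0.1984] w 0.014800573204497578 F [-1.1599  0.1596 -1.7825]
[[ 0.0082 -0.9993  0.0367]
 [ 0.0027  0.0367  0.9993]
 [-1.     -0.0081  0.003 ]]
```

View pics/e2.png

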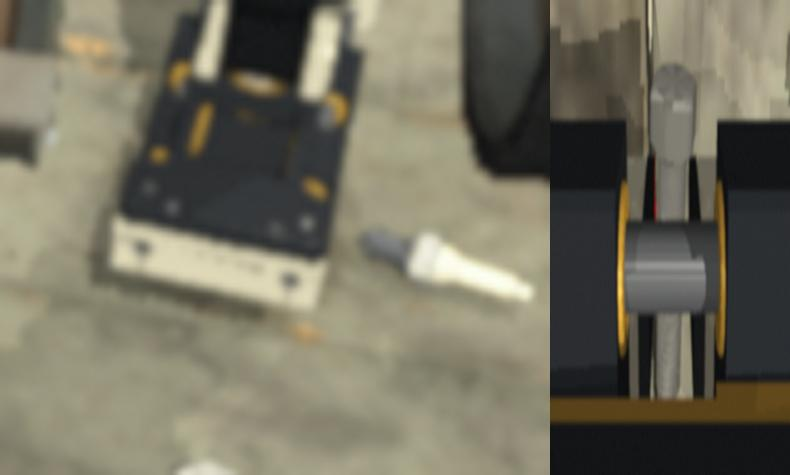

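Emit:
carry_out:
  deltas:
    - [0.4, 0, 0, 0, 0, 0]
    - [0.35, 0, 0, 0, 0, 0]
    - [0.15, 0, 0, 0, 0, 0]
    - [0, 0, 0, 0, 0, 0]

```text
t: 17.45
eef_pos: [0.4477, -0.2998, -0.0182]
ee_rot: [-0.724, 1.565, 0.81]
force: [0.1, 0.4, -0.2]
width: 0.0148
```

Emit:
carry_out:
  deltas:
    - [0.1, 0, 0, 0, 0, 0]
    - [0, 0, 0, 0, 0, 0]

```text
t: 17.65
eef_pos: [0.4475, -0.2998, -0.0226]
ee_rot: [-0.587, 1.566, 0.947]
force: [0.5, -0.3, -0.4]
width: 0.0147
```

Emit:
carry_out:
  deltas:
    - [0.1, 0, 0, 0, 0, 0]
    - [0, 0, 0, 0, 0, 0]

```text
t: 17.85
eef_pos: [0.4489, -0.3004, -0.0243]
ee_rot: [-1.076, 1.565, 0.459]
force: [-0.5, -0.1, -0.5]
width: 0.0148
```

Emit:
carry_out:
  deltas:
    - [0.08, 0, 0, 0, 0, 0]
    - [0, 0, 0, 0, 0, 0]

```text
t: 18.05
eef_pos: [0.45, -0.301, -0.0241]
ee_rot: [-1.418, 1.563, 0.119]
force: [-0.6, -1.2, -2.0]
width: 0.0148
```

Emit:
carry_out:
  deltas:
    - [0.08, 0, 0, 0, 0, 0]
    - [0, 0, 0, 0, 0, 0]

```text
t: 18.25
eef_pos: [0.4511, -0.3017, -0.0242]
ee_rot: [-1.612, 1.56, -0.074]
force: [0.2, -0.8, -0.5]
width: 0.0148
```

Emit:
carry_out:
  deltas:
    - [0.2, 0, 0, 0, 0, 0]
    - [0, 0, 0, 0, 0, 0]

```text
t: 18.45
eef_pos: [0.4544, -0.303, -0.0257]
ee_rot: [-1.799, 1.554, -0.258]
force: [-0.7, -0.3, -0.9]
width: 0.0166
```

```bash
python3 snap.py t wrist;python3 -c "
import cv2
c=cv2.imread('pics/wrist_t.png');cv2.imwrite('pics/e2.png',c)"
```

```text
18.45 [ 0.4544 -0.303  -0.0257] q [-0.2289  0.38   -0.5398  0.0008 -0.6339  0.199 ] w 0.01657488697206766 F [-0.6729 -0.3075 -0.9443]
[[ 0.0165 -0.9994  0.0293]
 [-0.0043  0.0292  0.9996]
 [-0.9999 -0.0166 -0.0039]]
```

View pics/e2.png

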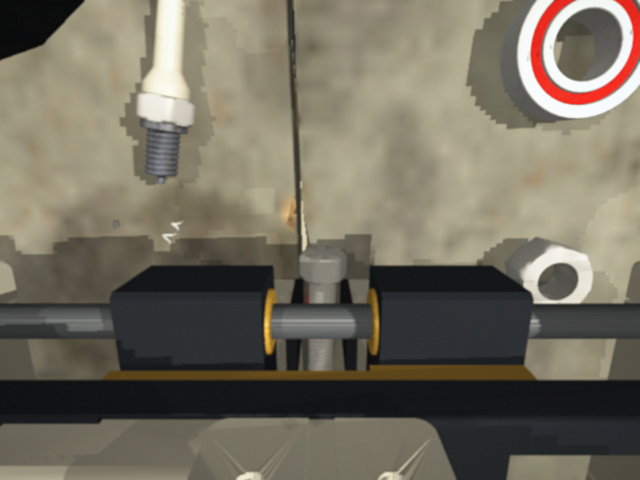

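Emit:
carry_out:
  deltas:
    - [0, 0, 0, 0, 0, 0]
    - [0, 0, 0, 0, 0, 0]
    - [0, 0, 0, 0, 0, 0]
    - [0, 0, 0, 0, 0, 0]
  hand: 0.5

```text
t: 18.9
eef_pos: [0.4553, -0.3032, -0.0261]
ee_rot: [-1.791, 1.552, -0.249]
force: [-0.5, 1.5, -0.6]
width: 0.0414
```

Emit:
carry_out:
  deltas:
    - [0.06, 0.12, 0.07, 0, 0, 0.2]
    - [0.05, 0, 0, 0, 0, 0]
    - [0, 0, 0, 0, 0, 0]

```text
t: 19.2
eef_pos: [0.4498, -0.3, -0.0318]
ee_rot: [-2.656, 1.566, -1.115]
force: [0.5, 0.5, 0.4]
width: 0.0437
```

```bash
python3 snap.py u wrist
```

```text
19.2 [ 0.4498 -0.3    -0.0318] q [-0.2227  0.3889 -0.5474  0.0057 -0.6318  0.1885] w 0.04367578417461412 F [0.4626 0.5187 0.4207]
[[ 0.0019 -0.9996  0.0296]
 [-0.0039  0.0296  0.9996]
 [-1.     -0.002  -0.0038]]
```

View pics/wrist_u.png

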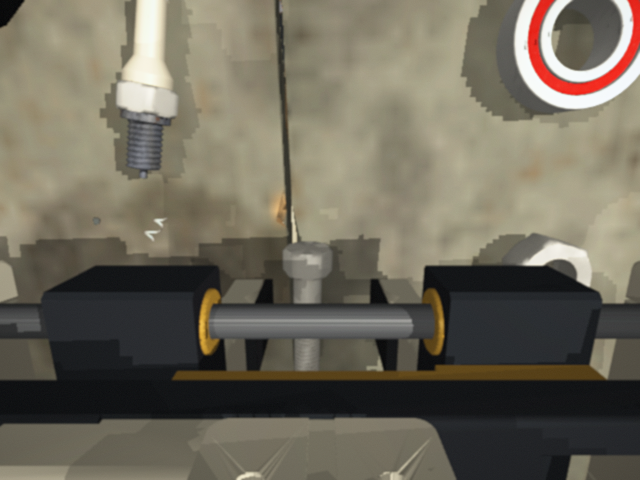

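Emit:
carry_out:
  deltas:
    - [0.04, -0.13, -0.08, 0, 0, 0]
    - [0, 0, 0, 0, 0, 0]
    - [0, 0, 0, 0, 0, 0]

```text
t: 19.55
eef_pos: [0.4556, -0.3037, -0.0335]
ee_rot: [-2.639, 1.566, -1.097]
force: [-0.4, -0.2, -0.3]
width: 0.0438
```

Emit:
carry_out:
  deltas:
    - [0, 0, 0, 0, 0, 0]
    - [0, 0, 0, 0, 0, 0]
    - [0, 0, 0, 0, 0, 0]
    - [0, 0, 0, 0, 0, 0]
    - [0, 0, 0, 0, 0, 0]
  hand: 1

```text
t: 20.05
eef_pos: [0.4557, -0.3038, -0.0333]
ee_rot: [-2.567, 1.566, -1.026]
force: [-0.2, -0.4, -0.2]
width: 0.0176
```

Emit:
carry_out:
  deltas:
    - [0, 0, 0, 0, 0, 0]
    - [0, 0, 0, 0, 0, 0]

```text
t: 20.25
eef_pos: [0.4556, -0.3038, -0.0333]
ee_rot: [-2.56, 1.566, -1.019]
force: [0.3, 0.0, -0.0]
width: 0.0178
```

Emit:
carry_out:
  deltas:
    - [-0.2, 0, 0, 0, 0, 0]
    - [-0.5, 0, 0, 0, 0, 0]
    - [-0.8, 0, 0, 0, 0, 0]
    - [-0.9, 0, 0, 0, 0, 0]
    - [-0.9, 0, 0, 0, 0, 0]

```text
t: 20.75
eef_pos: [0.4506, -0.3017, 0.0991]
ee_rot: [1.615, 1.561, -3.129]
force: [-0.0, -0.1, -0.7]
width: 0.0177
```

```bash
python3 snap.py v wrist side;python3 -c "
import cv2
a=cv2.imread('pics/side_v.png');b=cv2.resize(a[160:325,390:500],None,fx=3.5,fy=3.5,interpolation=2);c=cv2.imread('pics/wrist_v.png')[220:400,200:440];c=cv2.resize(c,(400,577));import numpy as np;cv2.imwrite('pics/e2.png',np.hstack([b,c]))"
```

```text
20.75 [ 0.4506 -0.3017  0.0991] q [-0.2267  0.2264 -0.4004  0.0029 -0.9536  0.1943] w 0.017670346936488397 F [-0.0496 -0.1211 -0.7409]
[[-0.0099 -0.9995  0.0307]
 [-0.0001  0.0307  0.9995]
 [-1.      0.0099 -0.0004]]Traceback (most recent call last):
  File "<string>", line 3, in <module>
    a=cv2.imread('pics/side_v.png');b=cv2.resize(a[160:325,390:500],None,fx=3.5,fy=3.5,interpolation=2);c=cv2.imread('pics/wrist_v.png')[220:400,200:440];c=cv2.resize(c,(400,577));import numpy as np;cv2.imwrite('pics/e2.png',np.hstack([b,c]))
                                                                                                                                                                                                                                 ~~~~~~~~~^^^^^^^
    return _nx.concatenate(arrs, 1, dtype=dtype, casting=casting)
           ~~~~~~~~~~~~~~~^^^^^^^^^^^^^^^^^^^^^^^^^^^^^^^^^^^^^^^
ValueError: all the input array dimensions except for the concatenation axis must match exactly, but along dimension 0, the array at index 0 has size 578 and the array at index 1 has size 577
```

View pics/wrist_v.png

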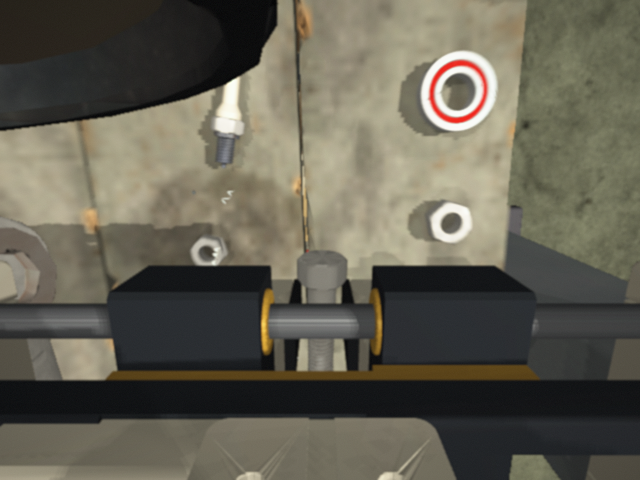

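View pics/side_v.png

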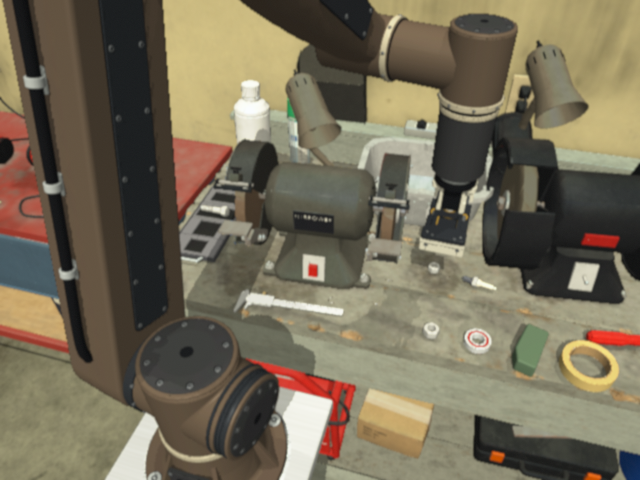

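Emit:
carry_out:
  deltas:
    - [-1, 0, 0, 0, 0, 0]
    - [-1, 0, 0, 0, 0, 0]
    - [-1, 0, 0, 0, 0, 0]
    - [-1, 0, 0, 0, 0, 0]
    - [-1, 0, 0, 0, 0, 0]

```text
t: 21.35
eef_pos: [0.4495, -0.3004, 0.3059]
ee_rot: [1.458, 1.561, 2.998]
force: [0.9, 0.3, -1.1]
width: 0.0176
```

Emit:
carry_out:
  deltas:
    - [-0.8, 0, 0.5, 0, 0, 0]
    - [0, 0, 1, 0, 0, 0]
    - [0, 0, 1, 0, 0, 0]
    - [0, 0, 1, 0, 0, 0]
    - [0, 0, 1, 0, 0, 0]

```text
t: 21.85
eef_pos: [0.4557, -0.1194, 0.3456]
ee_rot: [2.406, 1.57, -2.346]
force: [0.6, 0.0, -0.2]
width: 0.0178
```

```bash
python3 - <<'E'
from h import *
T=np.load('T_v.npy')
for z in (.138,.145): print(px('wrist',322,252,z,T)-T[:3,3])
E
python3 snap.py w
```

```text
[-0.0002 -0.0234  0.0389]
[-0.0001 -0.0253  0.0459]
21.85 [ 0.4557 -0.1194  0.3456] q [ 0.1636 -0.0523 -0.1377  0.0006 -1.4862 -0.2027] w 0.017762252718784465 F [ 0.5778  0.0157 -0.1824]
[[-0.0008 -0.9992  0.039 ]
 [-0.0008  0.039   0.9992]
 [-1.      0.0007 -0.0008]]
```

Emit:
carry_out:
  deltas:
    - [0, 0, 1, 0, 0, 0]
    - [0, 0, 1, 0, 0, 0]
    - [0, 0, 1, 0, 0, 0]
    - [0, 0, 1, 0, 0, 0]
    - [0, 0, 1, 0, 0, 0]

```text
t: 22.35
eef_pos: [0.4596, 0.088, 0.3461]
ee_rot: [-0.101, 1.57, 1.431]
force: [1.0, -1.0, -1.5]
width: 0.0178
```

Emit:
carry_out:
  deltas:
    - [0, 0, 1, 0, 0, 0]
    - [0, 0, 1, 0, 0, 0]
    - [0, -0.4, 0.9, 0, 0, 0]
    - [0, -0.8, 0.8, 0, 0, 0]
    - [0, -0.9, 0.4, 0, 0, 0]

```text
t: 22.85
eef_pos: [0.5458, 0.2583, 0.3485]
ee_rot: [-0.243, 1.565, 1.297]
force: [0.1, 0.5, -0.5]
width: 0.0181
```

Emit:
carry_out:
  deltas:
    - [0, -0.9, 0.2, 0, 0, 0]
    - [0, -0.9, 0, 0, 0, -0.6]
    - [0, -0.5, 0, 0, 0, -0.6]
    - [0, 0, 0, 0, 0, 0]

```text
t: 23.25
eef_pos: [0.643, 0.2665, 0.3433]
ee_rot: [-1.56, 1.49, -0.019]
force: [-0.1, 0.7, -1.9]
width: 0.0178
```

```bash
python3 snap.py x wrist side
```

```text
23.25 [0.643  0.2665 0.3433] q [ 0.7049  0.2936  0.2323  0.0537 -1.4493 -0.7395] w 0.017751606379601454 F [-0.0703  0.6567 -1.8665]
[[ 0.0804 -0.9963  0.0296]
 [-0.0015  0.0296  0.9996]
 [-0.9968 -0.0805  0.0009]]
```

View pics/wrist_x.png

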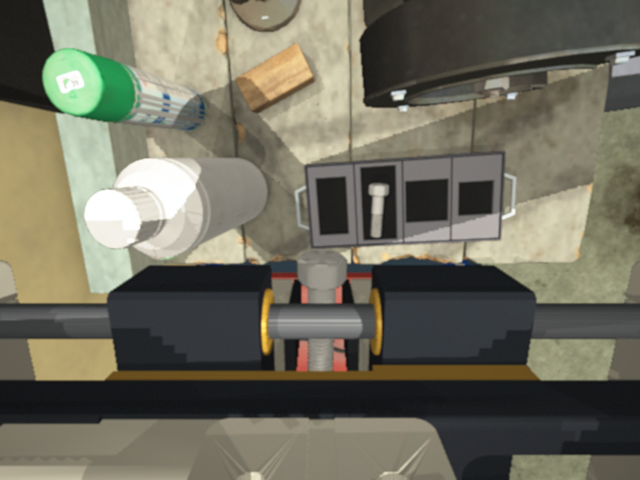

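View pics/side_x.png

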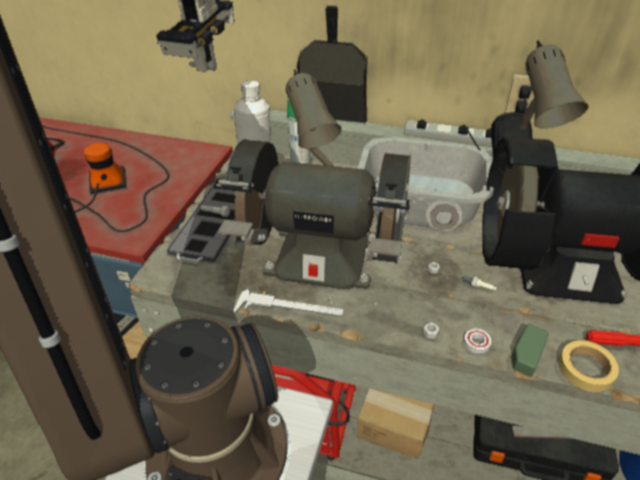

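```bash
cat > m.py <<'E'
from h import *
T=np.load('T_x.npy')
p=np.array([px('wrist',u,v,.0125,T) for u,v in [(316,179),(348,177),(353,233),(322,235)]]);print(p,p.mean(0))
print([px('wrist',267,185,z,T)[:2] for z in (0,.05,.1,.2)])
print('top edge of bottle',[px('wrist',202,157,z,T)[:2] for z in (0,.05,.1,.15,.2)])
a=px('wrist',378,184,.019,T);b=px('wrist',376,237,.019,T);print('bb',a,b,(a+b)/2)
E
python3 m.py
```

```text
[[0.6768 0.2397 0.0125]
 [0.632  0.238  0.0125]
 [0.6257 0.318  0.0125]
 [0.6707 0.3205 0.0125]] [0.6513 0.2791 0.0125]
[array([0.7502, 0.2477]), array([0.7386, 0.2432]), array([0.727 , 0.2388]), array([0.7039, 0.2299])]
top edge of bottle [array([0.8434, 0.2053]), array([0.8232, 0.2048]), array([0.8029, 0.2043]), array([0.7827, 0.2038]), array([0.7624, 0.2033])]
bb [0.5909 0.248  0.019 ] [0.5931 0.3228 0.019 ] [0.592  0.2854 0.019 ]
```

Emit:
carry_out:
  deltas:
    - [0.8, -0.1, 0.15, 0, 0, 0]
    - [0.9, 0.05, 0, 0, 0, 0]
    - [0.9, 0.06, 0, 0, 0, 0]
    - [0.9, 0.07, 0, 0, 0, 0]
    - [0.9, 0.07, 0, 0, 0, 0]

```text
t: 23.85
eef_pos: [0.6482, 0.275, 0.1747]
ee_rot: [-1.425, 1.482, 0.117]
force: [0.4, 0.7, -2.2]
width: 0.0178
```

Emit:
carry_out:
  deltas:
    - [0, 0, 0, 0, 0, 0]

```text
t: 23.95
eef_pos: [0.6441, 0.2734, 0.1696]
ee_rot: [-1.461, 1.491, 0.08]
force: [-0.0, 0.1, -1.5]
width: 0.0175
```

Emit:
carry_out:
  deltas:
    - [0.7, 0, 0, 0, 0, 0]
    - [0.7, 0, 0, 0, 0, 0]
    - [0.7, 0, 0, 0, 0, 0]
    - [0.5, 0, 0, 0, 0, 0]
    - [0, 0, 0, 0, 0, 0]

```text
t: 24.45
eef_pos: [0.6555, 0.2775, 0.0775]
ee_rot: [-1.396, 1.48, 0.148]
force: [0.1, -0.4, -1.0]
width: 0.0174
```

```bash
python3 snap.py y wrist top
```

```text
24.45 [0.6555 0.2775 0.0775] q [ 0.7018  0.4438 -0.1555  0.0613 -0.895  -0.7659] w 0.01739981450235167 F [ 0.0973 -0.4265 -0.9721]
[[ 0.0899 -0.9956  0.0268]
 [ 0.0134  0.0281  0.9995]
 [-0.9959 -0.0895  0.0158]]
```

View pics/wrist_y.png

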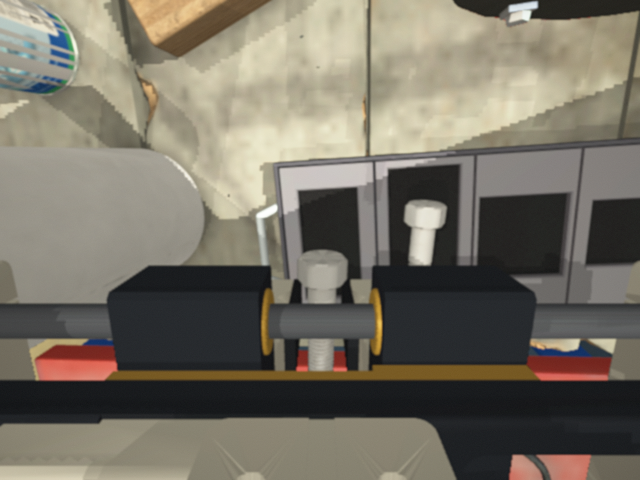

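View pics/top_y.png

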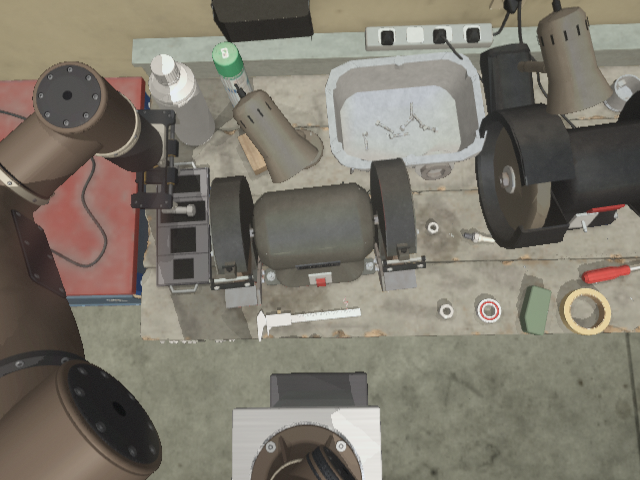

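```bash
python3 - <<'E'
from h import *
T=np.load('T_y.npy')
a=px('wrist',300,191,.0125,T);b=px('wrist',357,188,.0125,T);print(a,b,(a+b)/2, px('wrist',374,262,.0125,T),px('wrist',310,262,.0125,T))
print('bottle',[px('wrist',205,207,z,T)[:2] for z in (0,.03,.05,.1)])
print('short end',px('wrist',330,190,.0125,T), 'head end rel',px('wrist',323,252,.0775+.043,T)-T[:3,3])
E
```

```text
[0.6758 0.2396 0.0125] [0.636  0.2382 0.0125] [0.6559 0.2389 0.0125] [0.6239 0.2918 0.0125] [0.6706 0.2918 0.0125]
bottle [array([0.7511, 0.2521]), array([0.7384, 0.2472]), array([0.73  , 0.2439]), array([0.7088, 0.2358])]
short end [0.6547 0.2393 0.0125] head end rel [-0.0048 -0.0252  0.043 ]
```

Emit:
carry_out:
  deltas:
    - [0.2, 0.1, -0.1, 0, 0, -0.4]
    - [0.3, 0.05, 0, 0, 0, 0]
    - [0, 0, 0, 0, 0, 0]

```text
t: 24.85
eef_pos: [0.6566, 0.2776, 0.0676]
ee_rot: [-1.389, 1.439, 0.156]
force: [-0.6, 0.6, -1.2]
width: 0.0174
```

Emit:
carry_out:
  deltas:
    - [0.4, 0.16, -0.08, 0, 0, 0]
    - [0.4, 0.1, -0.03, 0, 0, 0]
    - [0.4, 0.1, 0, 0, 0, 0]
    - [0.3, 0.06, 0, 0, 0, 0]
    - [0, 0, 0, 0, 0, 0]

```text
t: 25.35
eef_pos: [0.6528, 0.2786, 0.0126]
ee_rot: [-1.357, 1.43, 0.188]
force: [0.2, -1.2, -1.0]
width: 0.0178
```

Emit:
carry_out:
  deltas:
    - [0.25, 0.06, -0.1, 0, 0, 0]
    - [0.25, 0.06, -0.05, 0, 0, 0]
    - [0.15, 0.03, -0.02, 0, 0, 0]
    - [0, 0, 0, 0, 0, 0]

```text
t: 25.75
eef_pos: [0.6519, 0.2731, -0.014]
ee_rot: [-1.35, 1.427, 0.196]
force: [-0.0, -0.2, -1.0]
width: 0.0177
```

```bash
python3 snap.py z wrist top
```

```text
25.75 [ 0.6519  0.2731 -0.014 ] q [ 0.7129  0.5069 -0.3302  0.1238 -0.612  -0.8349] w 0.01770052820289364 F [-0.0429 -0.1851 -1.0247]
[[ 0.1407 -0.9898  0.0228]
 [ 0.0279  0.027   0.9992]
 [-0.9897 -0.1399  0.0314]]
```

View pics/wrist_z.png

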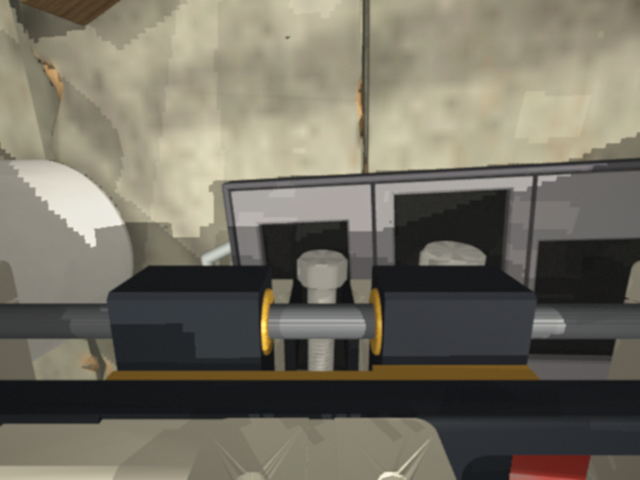

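Emit:
carry_out:
  deltas:
    - [0.1, 0.0, 0, 0, 0, 0]
    - [0, 0, 0, 0, 0, 0]

```text
t: 26.05
eef_pos: [0.6536, 0.2742, -0.0164]
ee_rot: [-1.344, 1.424, 0.203]
force: [-0.3, -0.1, -1.8]
width: 0.0179
```

Emit:
carry_out:
  deltas:
    - [0.06, 0.0, 0, 0, 0, 0]
    - [0, 0, 0, 0, 0, 0]

```text
t: 26.25
eef_pos: [0.6542, 0.2746, -0.0186]
ee_rot: [-1.341, 1.424, 0.205]
force: [-0.0, 0.7, -1.4]
width: 0.0177
```

Emit:
carry_out:
  deltas:
    - [0.06, 0.02, 0, 0, 0, 0]
    - [0, 0, 0, 0, 0, 0]

```text
t: 26.45
eef_pos: [0.6543, 0.275, -0.0204]
ee_rot: [-1.339, 1.423, 0.207]
force: [-0.8, -0.3, -0.1]
width: 0.0176
```

Emit:
carry_out:
  deltas:
    - [0.06, 0.02, 0, 0, 0, 0]
    - [0, 0, 0, 0, 0, 0]

```text
t: 26.65
eef_pos: [0.6546, 0.2751, -0.0202]
ee_rot: [-1.342, 1.421, 0.206]
force: [-0.2, 0.9, -1.1]
width: 0.0174
```

Emit:
carry_out:
  deltas:
    - [0.06, 0.02, 0, 0, 0, 0]
    - [0, 0, 0, 0, 0, 0]

```text
t: 26.85
eef_pos: [0.6549, 0.2753, -0.0203]
ee_rot: [-1.34, 1.418, 0.208]
force: [-0.0, 0.7, -0.6]
width: 0.0177
```

Emit:
carry_out:
  deltas:
    - [-0.03, 0, 0, 0, 0, 0]
    - [0, 0, 0, 0, 0, 0]
    - [0, 0, 0, 0, 0, 0]
  hand: 0.6

```text
t: 27.15
eef_pos: [0.6549, 0.2756, -0.0194]
ee_rot: [-1.337, 1.418, 0.211]
force: [0.9, -0.4, 1.4]
width: 0.0335
```

Emit:
carry_out:
  deltas:
    - [-0.5, 0, 0, 0, 0, 0]
    - [-0.8, -0.1, 0, 0, 0, 0]
    - [-0.8, -0.1, 0, 0, 0, 0]
    - [-0.9, -0.1, 0, 0, 0, 0]

```text
t: 27.55
eef_pos: [0.6449, 0.2688, 0.0956]
ee_rot: [-1.378, 1.431, 0.17]
force: [0.8, 0.5, 0.2]
width: 0.0349
```

```bash
python3 snap.py aa wrist top
```

```text
27.55 [0.6449 0.2688 0.0956] q [ 0.7167  0.3804 -0.232   0.0974 -0.8411 -0.8006] w 0.03486810438918256 F [0.7501 0.5313 0.1815]
[[ 0.1374 -0.9903  0.0214]
 [ 0.0235  0.0249  0.9994]
 [-0.9902 -0.1368  0.0267]]
```

View pics/wrist_aa.png

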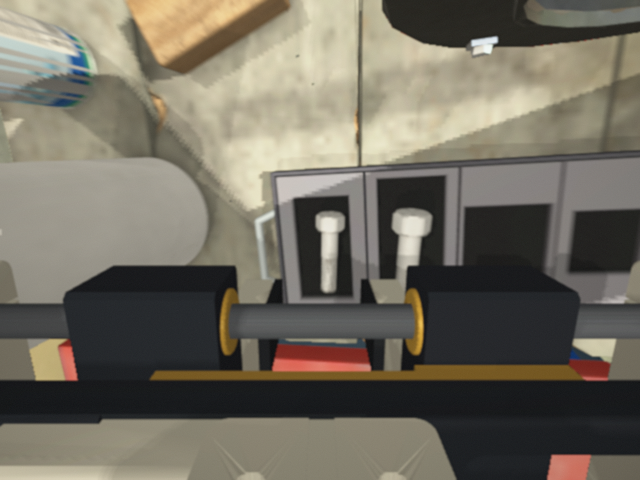

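```bash
python3 - <<'E'
from h import *
T=np.load('T_aa.npy')
p=np.array([px('wrist',u,v,.0125,T) for u,v in [(295,197),(348,195),(353,297),(297,299)]]);print(p,p.mean(0))
a=px('wrist',330,212,.0165,T);b=px('wrist',329,293,.0165,T);print(a,b,(a+b)/2)
E
```

```text
[[0.6762 0.2386 0.0125]
 [0.6361 0.2373 0.0125]
 [0.6325 0.319  0.0125]
 [0.6782 0.3224 0.0125]] [0.6557 0.2793 0.0125]
[0.6493 0.2493 0.0165] [0.6512 0.3145 0.0165] [0.6502 0.2819 0.0165]
```

Emit:
carry_out:
  deltas:
    - [-1, 0, 0, 0, 0, 0]
    - [-1, 0, 0, 0, 0, 0]
    - [-1, 0, 0, 0, 0, 0.5]
    - [-1, 0.1, 0, 0, 0, 0.7]
    - [-1, 0.3, 0, 0, 0, 0.7]
  hand: 0.3

```text
t: 28.15
eef_pos: [0.6031, 0.264, 0.2974]
ee_rot: [0.03, 1.544, 1.581]
force: [1.8, 1.0, -1.3]
width: 0.0604
```

Emit:
carry_out:
  deltas:
    - [-0.9, 0.8, 0, 0, 0, 0]
    - [0, 1, -0.3, 0, 0, 0]
    - [0, 1, -0.6, 0, 0, 0]
    - [0, 0.8, -0.9, 0, 0, 0]
    - [0, 0.2, -1, 0, 0, 0]

```text
t: 28.65
eef_pos: [0.4477, 0.1562, 0.3329]
ee_rot: [-0.071, 1.54, 1.482]
force: [1.0, 0.2, 0.3]
width: 0.0613
```

Emit:
carry_out:
  deltas:
    - [0, 0, -1, 0, 0, 0]
    - [0, 0, -1, 0, 0, 0]
    - [0, 0, -1, 0, 0, 0]
    - [0, 0, -1, 0, 0, 0]
    - [0, 0, -1, 0, 0, 0]

```text
t: 29.15
eef_pos: [0.4409, -0.0496, 0.3265]
ee_rot: [-0.191, 1.536, 1.368]
force: [0.5, 1.1, 0.4]
width: 0.061
```

```bash
python3 snap.py ab
```

```text
29.15 [ 0.4409 -0.0496  0.3265] q [ 0.3036 -0.1019 -0.2115 -0.0305 -1.4444 -0.3117] w 0.06099122068952463 F [0.5172 1.083  0.4158]
[[ 0.007  -0.9999  0.0116]
 [ 0.0338  0.0119  0.9994]
 [-0.9994 -0.0066  0.0339]]
```

Emit:
carry_out:
  deltas:
    - [0, 0, -1, 0, 0.5, 0]
    - [0, 0, -1, 0, 0, 0]
    - [0, 0, -1, 0, 0, 0]
    - [0, -0.3, -1, 0, 0, 0]
    - [0, -0.7, -1, 0, 0, 0]

```text
t: 29.65
eef_pos: [0.4759, -0.2582, 0.3259]
ee_rot: [-1.705, 1.56, -0.146]
force: [1.5, 0.9, 0.2]
width: 0.0612
```

Emit:
carry_out:
  deltas:
    - [0.2, -0.9, -0.8, 0, 0, 0]
    - [0.6, -0.5, -0.1, 0, 0, 0]
    - [0.9, 0, 0, 0, 0, 0]
    - [0.9, 0, 0, 0, 0, 0]

```text
t: 30.05
eef_pos: [0.5389, -0.3048, 0.2203]
ee_rot: [-1.845, 1.554, -0.293]
force: [-0.9, 1.2, -0.0]
width: 0.0611
```

```bash
python3 snap.py ac wrist side
```

```text
30.05 [ 0.5389 -0.3048  0.2203] q [-0.1985  0.2387 -0.0884  0.0017 -1.2266  0.1791] w 0.061059115356484096 F [-0.8819  1.2341 -0.0007]
[[ 0.0165 -0.9997  0.0189]
 [-0.005   0.0188  0.9998]
 [-0.9999 -0.0166 -0.0047]]
```

View pics/wrist_ac.png

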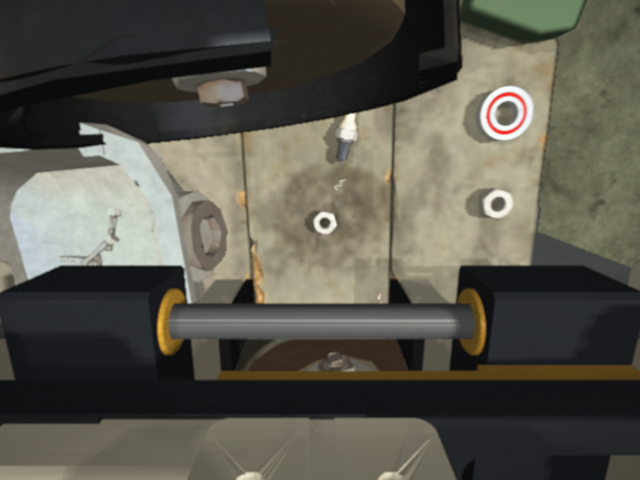

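View pics/side_ac.png

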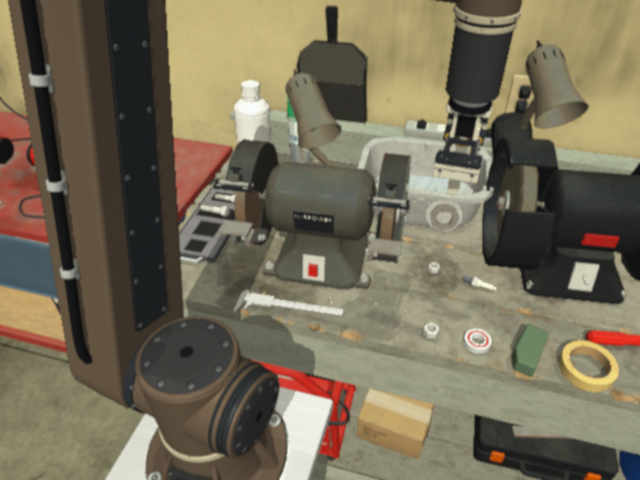

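```bash
python3 - <<'E'
from h import *
T=np.load('T_ac.npy')
print('snut',px('wrist',324.5,222,.013,T),'bnut',px('wrist',497,204,.016,T))
print('flange right edge',[px('wrist',227,236,z,T) for z in (0.05,.07,.09,.12)])
print('rim right edge',[px('wrist',178,240,z,T) for z in (.1,.13,.15)])
print(tri((436,177),(442,228)),tri((436,172),(445,216)))
E
```

```text
snut [ 0.5395 -0.2947  0.013 ] bnut [ 0.3541 -0.3121  0.016 ]
flange right edge [array([ 0.6383, -0.2887,  0.05  ]), array([ 0.6326, -0.2932,  0.07  ]), array([ 0.627 , -0.2977,  0.09  ]), array([ 0.6185, -0.3044,  0.12  ])]
rim right edge [array([ 0.6678, -0.297 ,  0.1   ]), array([ 0.6551, -0.304 ,  0.13  ]), array([ 0.6467, -0.3087,  0.15  ])]
(array([ 0.6466, -0.2974,  0.0408]), [np.float64(0.0029868857737409688), np.float64(0.0029868857737410212)]) (array([ 0.6487, -0.2953,  0.0749]), [np.float64(0.0011976481407952877), np.float64(0.0011976481407953523)])
```

Emit:
carry_out:
  deltas:
    - [0.4, 0, 0.2, 0, 0, -0.6]
    - [0.7, 0, 0.08, 0, 0, -0.65]
    - [0.8, 0.05, 0, 0, 0, 0]
    - [0.8, 0.08, 0, 0, 0, 0]
    - [0, 0, 0, 0, 0, 0]
  hand: 0.5

```text
t: 30.65
eef_pos: [0.5429, -0.2932, 0.114]
ee_rot: [-1.627, 1.464, -0.072]
force: [-0.2, -0.1, 0.8]
width: 0.0442
```

```bash
python3 snap.py ad wrist
```

```text
30.65 [ 0.5429 -0.2932  0.114 ] q [-0.1877  0.2628 -0.3095 -0.0157 -0.893   0.1809] w 0.04415552502916395 F [-0.1502 -0.1187  0.7505]
[[ 0.1058 -0.9942  0.0164]
 [-0.0076  0.0157  0.9998]
 [-0.9944 -0.106  -0.0059]]
```

View pics/wrist_ad.png

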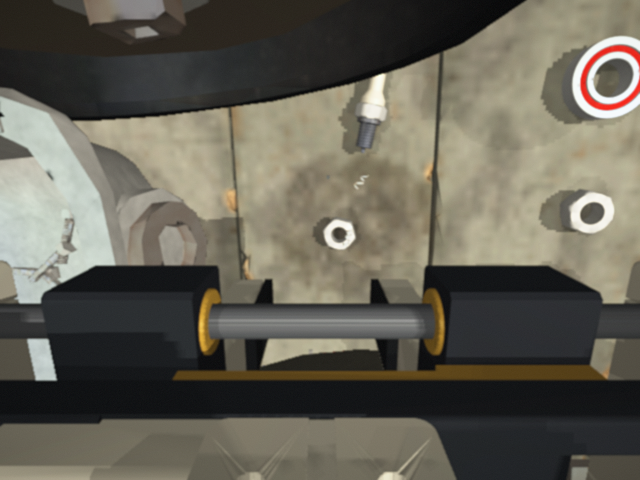

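```bash
python3 - <<'E'
from h import *
T=np.load('T_ad.npy')
print('snut',px('wrist',340,233.5,.013,T),'bnut',px('wrist',592,212,.016,T))
a=cv2.imread('pics/wrist_ad.png');cv2.imwrite('pics/e2.png',cv2.resize(a[205:265,310:370],None,fx=8,fy=8,interpolation=2))
E
```

```text
snut [ 0.5388 -0.2939  0.013 ] bnut [ 0.3517 -0.3124  0.016 ]
```

View pics/e2.png

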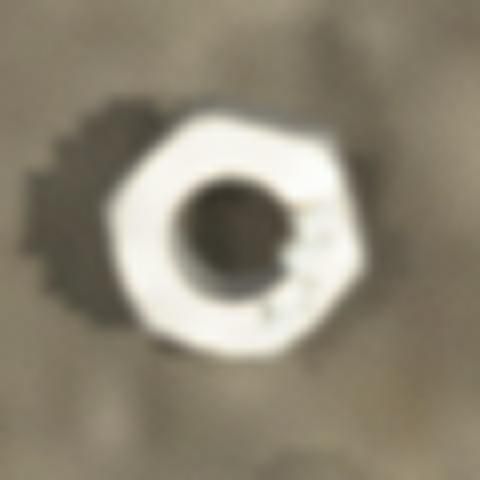

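Emit:
carry_out:
  deltas:
    - [0.7, 0.07, 0, -1, 0, 0]
    - [0.7, 0.08, 0, -1, 0, 0]
    - [0.7, 0.08, 0, 0, 0, 0]
    - [0.5, 0.06, 0, 0, 0, 0]
    - [0, 0, 0, 0, 0, 0]

```text
t: 31.2
eef_pos: [0.5582, -0.2999, 0.0272]
ee_rot: [-1.841, 1.439, -0.135]
force: [-0.2, 0.1, 0.8]
width: 0.0435
```

```bash
python3 snap.py ae wrist side
```

```text
31.2 [ 0.5582 -0.2999  0.0272] q [-0.1906  0.3686 -0.3941 -0.0117 -0.6763  0.3347] w 0.04352880806098638 F [-0.2417  0.1239  0.8448]
[[ 0.1305 -0.9825 -0.1328]
 [-0.0177 -0.1362  0.9905]
 [-0.9913 -0.1269 -0.0352]]
```

View pics/wrist_ae.png

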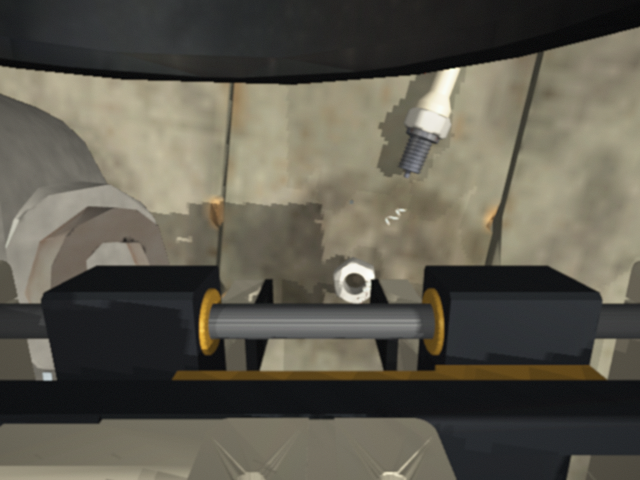

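View pics/side_ae.png

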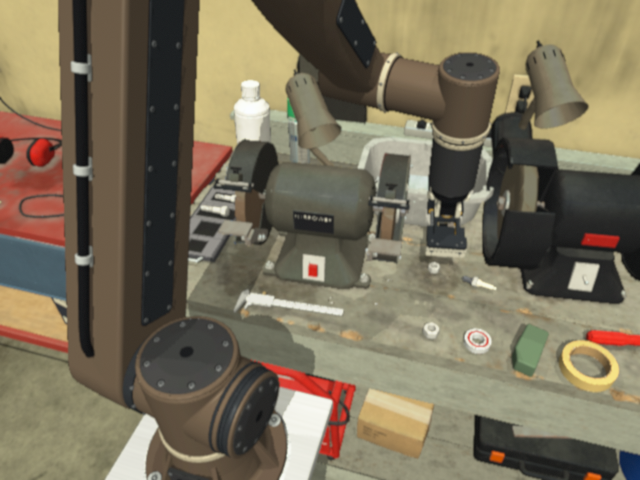

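Emit:
carry_out:
  deltas:
    - [0, 0.3, 0.15, 0, 0, 0.35]
    - [0.2, 0.04, 0.03, 0, 0, 0]
    - [0.2, 0.03, 0, 0, 0, 0]
    - [0, 0, 0, 0, 0, 0]

```text
t: 31.7
eef_pos: [0.5487, -0.296, 0.0168]
ee_rot: [-1.918, 1.451, -0.211]
force: [0.3, 0.0, 0.0]
width: 0.0438
```

```bash
python3 snap.py af wrist
```

```text
31.7 [ 0.5487 -0.296   0.0168] q [-0.1793  0.3719 -0.4254  0.0061 -0.6541  0.3112] w 0.04384054073429461 F [0.3366 0.0373 0.0335]
[[ 0.1165 -0.9841 -0.1337]
 [-0.0249 -0.1375  0.9902]
 [-0.9929 -0.112  -0.0405]]
```

View pics/wrist_af.png

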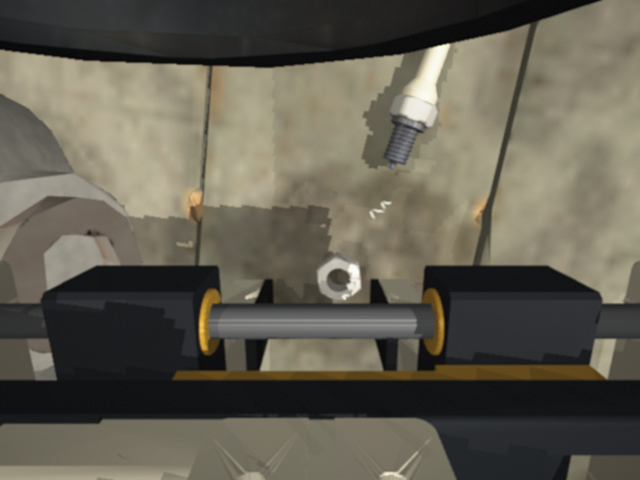

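Emit:
carry_out:
  deltas:
    - [0.3, 0.1, 0.03, 0, 0, 0]
    - [0.3, 0.08, 0.03, 0, 0, 0]
    - [0.3, 0.06, 0.03, 0, 0, 0]
    - [0, 0, 0, 0, 0, 0]

```text
t: 32.15
eef_pos: [0.5429, -0.2948, -0.0223]
ee_rot: [-1.918, 1.45, -0.211]
force: [-1.1, -0.2, -0.6]
width: 0.0436
```

```bash
python3 snap.py ag wrist
```

```text
32.15 [ 0.5429 -0.2948 -0.0223] q [-0.1791  0.4178 -0.4722  0.0071 -0.5606  0.3096] w 0.043568223945881016 F [-1.1093 -0.2436 -0.5658]
[[ 0.1174 -0.9841 -0.1334]
 [-0.0251 -0.1373  0.9902]
 [-0.9928 -0.1129 -0.0408]]
```

View pics/wrist_ag.png

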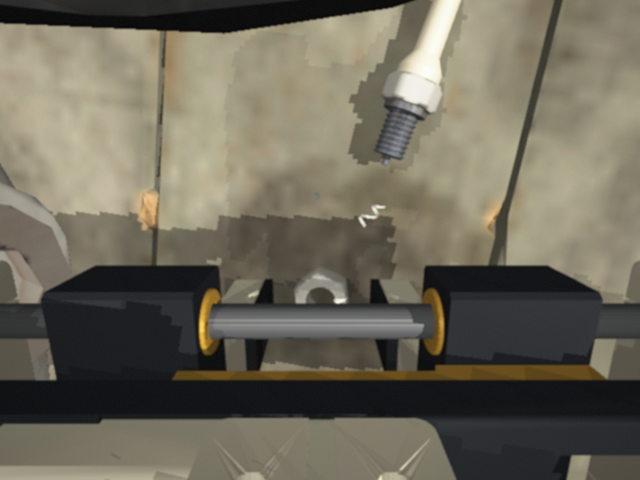

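Emit:
carry_out:
  deltas:
    - [0.13, 0.02, 0.01, 0, 0, 0]
    - [0.09, 0.02, 0, 0, 0, 0]
    - [0, 0, 0, 0, 0, 0]

```text
t: 32.5
eef_pos: [0.5437, -0.2954, -0.0303]
ee_rot: [-1.921, 1.448, -0.213]
force: [-0.1, -0.2, 0.2]
width: 0.0434
```

Emit:
carry_out:
  deltas:
    - [0, 0, 0, 0, 0, 0]
    - [0, 0, 0, 0, 0, 0]
    - [0, 0, 0, 0, 0, 0]
    - [0, 0, 0, 0, 0, 0]
  hand: 1
  newtons: 35

```text
t: 32.9
eef_pos: [0.5443, -0.2956, -0.0295]
ee_rot: [-1.921, 1.447, -0.214]
force: [-0.1, -0.2, -0.9]
width: 0.0227
```

Emit:
carry_out:
  deltas:
    - [0, 0, 0, 0, 0, 0]
    - [0, 0, 0, 0, 0, 0]

```text
t: 33.1
eef_pos: [0.5443, -0.2956, -0.0293]
ee_rot: [-1.921, 1.447, -0.214]
force: [-0.2, 0.3, -0.1]
width: 0.0229
```

Emit:
carry_out:
  deltas:
    - [-0.2, 0, 0, 0, 0, 0]
    - [-0.5, 0, 0, 0, 0, 0]
    - [-0.8, 0, 0, 0, 0, 0]
    - [-0.9, 0, 0, 0, 0, 0]
    - [-0.9, 0, 0, 0, 0, 0]

```text
t: 33.6
eef_pos: [0.5238, -0.291, 0.1015]
ee_rot: [-1.919, 1.459, -0.212]
force: [1.5, -0.3, 0.1]
width: 0.0228
```

```bash
python3 snap.py ah wrist
```

```text
33.6 [ 0.5238 -0.291   0.1015] q [-0.1786  0.241  -0.3817  0.005  -0.8359  0.3116] w 0.02284727807946418 F [ 1.4669 -0.3371  0.1407]
[[ 0.1095 -0.985  -0.1337]
 [-0.0235 -0.137   0.9903]
 [-0.9937 -0.1053 -0.0382]]
```

View pics/wrist_ah.png

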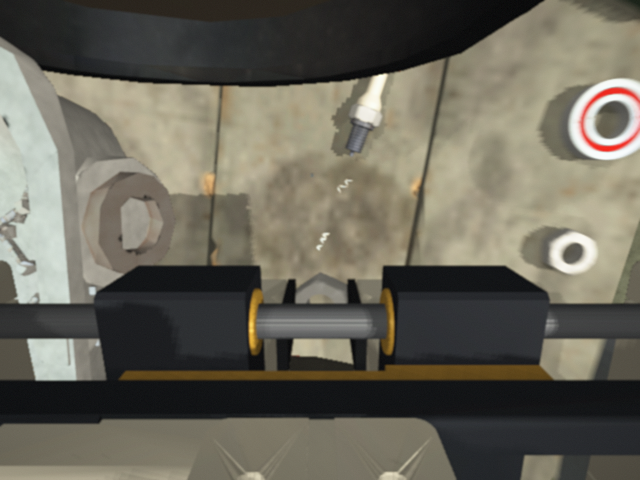

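Emit:
carry_out:
  deltas:
    - [-1, 0, 0, 0, 0, 0.5]
    - [-1, 0.2, 0, 0, 0, 0.5]
    - [-1, 0.3, 0, 0, 0.5, 0.5]
    - [-1, 0.3, 0, 0, 0, 0]
    - [-1, 0.4, 0, 0, 0, 0]

```text
t: 34.15
eef_pos: [0.4632, -0.2881, 0.3132]
ee_rot: [-3.121, 1.494, -1.417]
force: [1.7, -0.6, -1.0]
width: 0.0228
```

```bash
python3 snap.py ai
```

```text
34.15 [ 0.4632 -0.2881  0.3132] q [-0.1375  0.0518 -0.1378  0.0756 -1.3597  0.2553] w 0.022756028241593795 F [ 1.6622 -0.5927 -1.0245]
[[ 0.0118 -0.9912 -0.132 ]
 [-0.0761 -0.1325  0.9883]
 [-0.997  -0.0016 -0.077 ]]
```

Emit:
carry_out:
  deltas:
    - [-0.6, -0.1, 0.7, 0, -0.6, 0]
    - [0, -0.13, 0.98, 0, -0.5, 0]
    - [0, -0.13, 0.98, 0, 0, 0]
    - [0, -0.13, 0.98, 0, 0, 0]
    - [0, -0.13, 0.98, 0, 0, 0]

```text
t: 34.65
eef_pos: [0.4618, -0.0983, 0.3449]
ee_rot: [-1.674, 1.554, 0.023]
force: [1.2, -0.0, 0.1]
width: 0.0228
```

Emit:
carry_out:
  deltas:
    - [0, -0.13, 0.98, 0, 0, 0]
    - [0, -0.13, 0.98, 0, 0, 0]
    - [0, -0.13, 0.98, 0, 0, 0]
    - [0, -0.13, 0.98, 0, 0, 0]
    - [0, -0.13, 0.98, 0, 0, 0]

```text
t: 35.15
eef_pos: [0.4596, 0.1065, 0.3485]
ee_rot: [-1.527, 1.548, 0.169]
force: [1.9, -0.2, 0.2]
width: 0.0233
```

Emit:
carry_out:
  deltas:
    - [0, -0.13, 0.98, 0, 0, 0]
    - [0, -0.13, 0.98, 0, 0, 0]
    - [0, -0.13, 0.98, 0, 0, 0]
    - [0, -0.05, 0.4, 0, 0, 0]

```text
t: 35.55
eef_pos: [0.4577, 0.2484, 0.3511]
ee_rot: [-1.429, 1.545, 0.27]
force: [0.6, -0.7, -1.8]
width: 0.0227
```

```bash
python3 snap.py aj wrist
```

```text
35.55 [0.4577 0.2484 0.3511] q [ 0.8872  0.0177 -0.0637  0.015  -1.4684 -0.7603] w 0.02266188865484573 F [ 0.5922 -0.7338 -1.8438]
[[ 0.0248 -0.9915 -0.128 ]
 [ 0.0069 -0.1279  0.9918]
 [-0.9997 -0.0255  0.0036]]
```

View pics/wrist_aj.png

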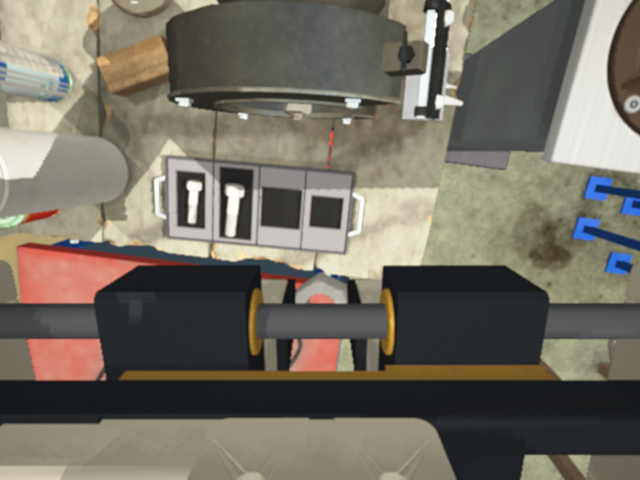

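```bash
python3 - <<'E'
from h import *
T=np.load('T_aj.npy')
for c in ([(312,196),(341,198),(339,229),(310,227)],[(264,185),(301,188),(298,228),(262,226)]):
  p=np.array([px('wrist',u,v,.0125,T) for u,v in c]);print(p.mean(0))
E
```

```text
[0.4576 0.2726 0.0125]
[0.5224 0.2729 0.0125]
```

Emit:
carry_out:
  deltas:
    - [0.8, 0, 0.4, 0, 0, 0]
    - [1, 0.02, 0.1, 0, 0, 0]
    - [1, 0.02, 0, 0, 0, 0]
    - [1, 0.02, 0, 0, 0, 0]
    - [1, 0.02, 0, 0, 0, 0]

```text
t: 36.1
eef_pos: [0.4603, 0.2736, 0.1614]
ee_rot: [-1.243, 1.531, 0.459]
force: [0.8, 0.1, -0.7]
width: 0.023
```

Small pocket confirmed around (0.457, 0.2715).

Emit:
carry_out:
  deltas:
    - [0.8, 0.05, -0.03, 0, 0, 0]
    - [0.8, 0.05, -0.03, 0, 0, 0]
    - [0.7, 0.05, -0.02, 0, 0, 0]
    - [0.5, 0.05, 0, 0, 0, 0]
    - [0, 0, 0, 0, 0, 0]

```text
t: 36.6
eef_pos: [0.454, 0.265, 0.0417]
ee_rot: [-1.312, 1.537, 0.387]
force: [0.5, 0.7, 0.1]
width: 0.0229
```

```bash
python3 snap.py ak wrist
```

```text
36.6 [0.454  0.265  0.0417] q [ 0.9163  0.2442 -0.5479  0.0251 -0.7497 -0.8057] w 0.02292213276237178 F [0.511  0.6644 0.1279]
[[ 0.0314 -0.9912 -0.1285]
 [ 0.0128 -0.1281  0.9917]
 [-0.9994 -0.0328  0.0087]]
```

View pics/wrist_ak.png

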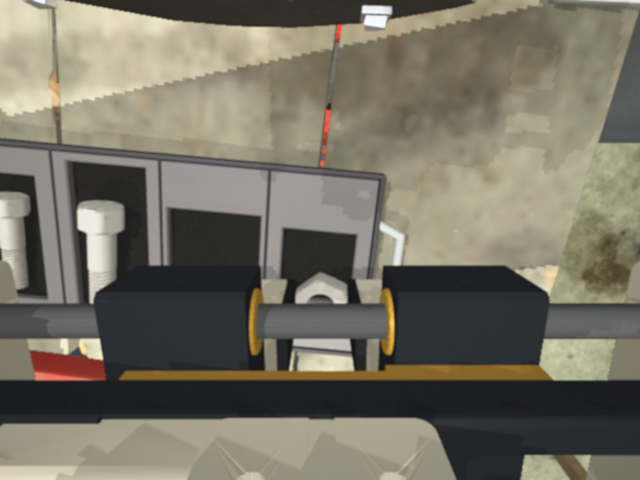

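Emit:
carry_out:
  deltas:
    - [0.4, -0.08, 0.12, 0, 0, 0]
    - [0.4, 0, 0.03, 0, 0, 0]
    - [0.4, 0, 0, 0, 0, 0]
    - [0, 0, 0, 0, 0, 0]

```text
t: 37.05
eef_pos: [0.4635, 0.2764, 0.0016]
ee_rot: [-1.211, 1.524, 0.49]
force: [0.0, 0.5, -0.6]
width: 0.0228
```

Emit:
carry_out:
  deltas:
    - [0.15, 0.14, -0.09, 0, 0, 0.3]
    - [0.15, 0.02, 0, 0, 0, 0]
    - [0, 0, 0, 0, 0, 0]

```text
t: 37.35
eef_pos: [0.4608, 0.2745, -0.0061]
ee_rot: [-0.939, 1.536, 0.763]
force: [0.8, -0.0, -0.4]
width: 0.0228
```

```bash
python3 snap.py al wrist
```

```text
37.35 [ 0.4608  0.2745 -0.0061] q [ 0.9072  0.3281 -0.5647  0.0083 -0.6437 -0.7828] w 0.022803698243571834 F [ 0.8436 -0.0492 -0.4076]
[[ 0.025  -0.9911 -0.1308]
 [ 0.024  -0.1302  0.9912]
 [-0.9994 -0.028   0.0205]]
```

View pics/wrist_al.png

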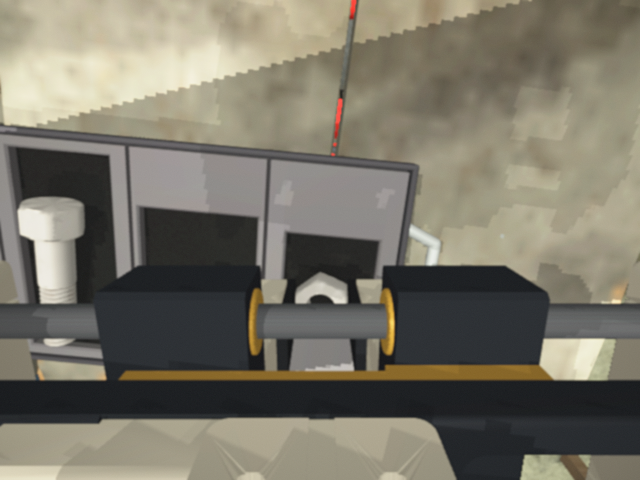

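Emit:
carry_out:
  deltas:
    - [0.1, 0.14, -0.04, 0, 0, 0]
    - [0.1, 0.02, 0, 0, 0, 0]
    - [0, 0, 0, 0, 0, 0]

```text
t: 37.7
eef_pos: [0.4553, 0.2732, -0.0127]
ee_rot: [-0.946, 1.532, 0.756]
force: [-0.8, -0.1, -0.8]
width: 0.023
```

Emit:
carry_out:
  deltas:
    - [0.08, 0.03, -0.04, 0, 0, 0]
    - [0.08, 0, 0, 0, 0, 0]
    - [0, 0, 0, 0, 0, 0]

```text
t: 38.0
eef_pos: [0.4543, 0.2716, -0.0197]
ee_rot: [-0.95, 1.532, 0.753]
force: [-0.1, 0.1, 0.1]
width: 0.0229
```

Emit:
carry_out:
  deltas:
    - [0.05, 0, 0, 0, 0, 0]
    - [0, 0, 0, 0, 0, 0]

```text
t: 38.2
eef_pos: [0.4543, 0.2716, -0.0221]
ee_rot: [-0.953, 1.533, 0.75]
force: [0.3, 0.5, -0.4]
width: 0.023
```

Emit:
carry_out:
  deltas:
    - [0.05, 0, 0, 0, 0, 0]
    - [0, 0, 0, 0, 0, 0]

```text
t: 38.4
eef_pos: [0.4546, 0.272, -0.0229]
ee_rot: [-0.958, 1.532, 0.746]
force: [-2.1, -1.2, 2.7]
width: 0.0231
```

Emit:
carry_out:
  deltas:
    - [-0.02, 0, 0, 0, 0, 0]
    - [0, 0, 0, 0, 0, 0]
    - [0, 0, 0, 0, 0, 0]
  hand: 0.55

```text
t: 38.7
eef_pos: [0.4551, 0.2725, -0.0216]
ee_rot: [-0.958, 1.531, 0.746]
force: [0.7, -0.3, 0.6]
width: 0.0381
```

Emit:
carry_out:
  deltas:
    - [-0.4, 0, 0, 0, 0, 0]
    - [-0.8, 0, 0, 0, 0, 0]
    - [-0.9, 0, 0, 0, 0, 0]
    - [-0.9, 0, 0, 0, 0, 0]

```text
t: 39.1
eef_pos: [0.449, 0.2661, 0.096]
ee_rot: [-1.004, 1.543, 0.699]
force: [1.0, 0.3, 0.2]
width: 0.0393
```

```bash
python3 snap.py am wrist
```

```text
39.1 [0.449  0.2661 0.096 ] q [ 0.9164  0.1743 -0.4797  0.0077 -0.8898 -0.7891] w 0.039335896964529674 F [0.9679 0.3329 0.2098]
[[ 0.0212 -0.991  -0.1318]
 [ 0.0178 -0.1315  0.9912]
 [-0.9996 -0.0233  0.0148]]
```

View pics/wrist_am.png

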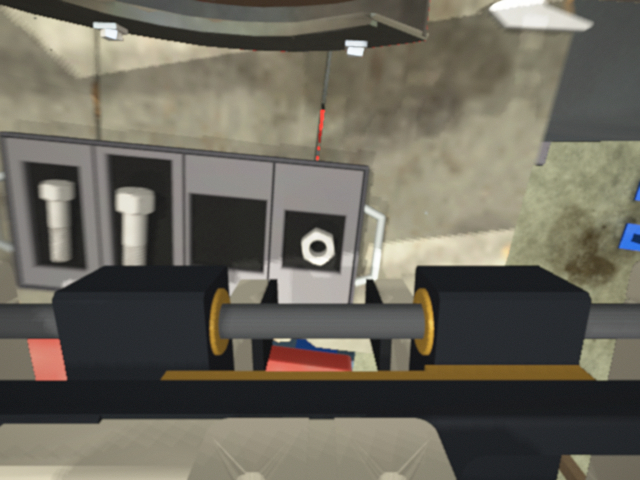

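Emit:
carry_out:
  deltas:
    - [-1, 0, 0, 0, 0, 0]
    - [-1, 0, 0, 0, 0, 0]
    - [-1, 0, 0, 0, 0, 0]
    - [-1, 0, 0, 0, 0, 0]
    - [-1, 0, 0, 0, 0, 0]
  hand: 0.3

```text
t: 39.65
eef_pos: [0.4441, 0.2616, 0.3059]
ee_rot: [-0.991, 1.54, 0.713]
force: [1.2, 0.5, 0.8]
width: 0.0608
```

Emit:
carry_out:
  deltas:
    - [-0.8, 0.1, -0.6, 0.6, 0, 0]
    - [0, 0.13, -0.98, 0.6, 0, 0]
    - [0, 0.08, -0.98, 0.6, 0, 0]
    - [0, 0.05, -0.98, 0, 0, 0]
    - [0, 0.05, -0.98, 0, 0, 0]

```text
t: 40.15
eef_pos: [0.4382, 0.0795, 0.3402]
ee_rot: [-0.874, 1.527, 0.705]
force: [0.1, 0.7, -0.3]
width: 0.0615
```

Emit:
carry_out:
  deltas:
    - [0, 0, -1, 0, 0, 0]
    - [0, 0, -1, 0, 0, 0]
    - [0, 0, -1, 0, 0, 0]
    - [0, 0, -1, 0, 0, 0]
    - [0, 0, -1, 0, 0, 0]

```text
t: 40.65
eef_pos: [0.4383, -0.1279, 0.3344]
ee_rot: [-0.901, 1.523, 0.68]
force: [2.5, 0.9, 0.6]
width: 0.0613
```

```bash
python3 snap.py an
```

```text
40.65 [ 0.4383 -0.1279  0.3344] q [ 0.1242 -0.098  -0.1933 -0.0256 -1.4346 -0.1109] w 0.061273522563864966 F [2.4511 0.923  0.579 ]
[[ 0.0374 -0.9992 -0.011 ]
 [ 0.0302 -0.0099  0.9995]
 [-0.9988 -0.0377  0.0299]]
```

Emit:
carry_out:
  deltas:
    - [0, 0.2, -1, 0, 0.4, 0.5]
    - [0, 0.5, -1, 0, 0, 0]
    - [0, 0.6, -1, 0, 0, 0]
    - [0.2, 0.6, -1, 0, 0, 0]
    - [0.8, 0.3, -0.6, 0, 0, 0]

```text
t: 41.15
eef_pos: [0.351, -0.3226, 0.2932]
ee_rot: [-1.892, 1.564, -0.311]
force: [1.7, -0.3, -1.0]
width: 0.0613
```

Emit:
carry_out:
  deltas:
    - [0.8, 0, 0, 0, 0, 0]
    - [0.8, 0, 0, 0, 0, 0]
    - [0.8, 0, 0, 0, 0, 0]
    - [0, 0, 0, 0, 0, 0]

```text
t: 41.55
eef_pos: [0.3465, -0.3256, 0.1897]
ee_rot: [-1.378, 1.568, 0.194]
force: [0.5, 0.6, 0.6]
width: 0.0615
```

```bash
python3 snap.py ao wrist side
```

```text
41.55 [ 0.3465 -0.3256  0.1897] q [-0.3403  0.0238 -0.4122 -0.0014 -1.1326  0.3418] w 0.061523654628176314 F [0.5251 0.6086 0.6035]
[[ 0.0025 -1.     -0.0009]
 [ 0.0005 -0.0009  1.    ]
 [-1.     -0.0025  0.0005]]
```

View pics/wrist_ao.png

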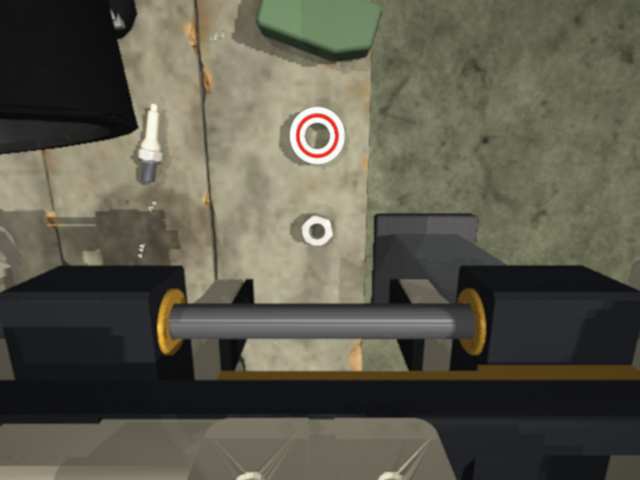

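```bash
python3 - <<'E'
from h import *
T=np.load('T_ao.npy')
print('bnut',px('wrist',317.5,230.5,.016,T),'bear',px('wrist',317,135.5,.015,T))
a=cv2.imread('pics/wrist_ao.png');cv2.imwrite('pics/e2.png',cv2.resize(a[205:255,290:345],None,fx=9,fy=9,interpolation=2))
E
```

```text
bnut [ 0.3513 -0.3122  0.016 ] bear [ 0.3517 -0.405   0.015 ]
```

View pics/e2.png

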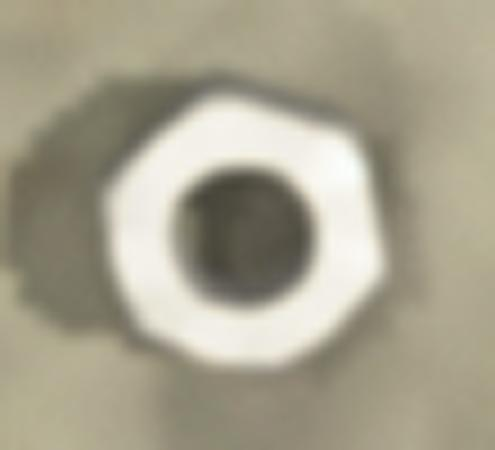

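Emit:
carry_out:
  deltas:
    - [0.5, -0.12, 0.3, -1, 0, 0]
    - [0.8, 0, 0.05, -1, 0, 0]
    - [0.8, 0, 0, -1, 0, 0]
    - [0.8, 0, 0, -0.5, 0, 0]
    - [0.8, 0, 0, 0, 0, 0]
  hand: 0.4

```text
t: 42.15
eef_pos: [0.3703, -0.3194, 0.0584]
ee_rot: [-2.286, 1.532, -0.453]
force: [-0.2, 0.2, -0.4]
width: 0.0526
```

Emit:
carry_out:
  deltas:
    - [0, 0, 0, 0, 0, 0]

```text
t: 42.25
eef_pos: [0.3696, -0.3188, 0.057]
ee_rot: [-2.294, 1.536, -0.461]
force: [-0.7, 0.1, 0.1]
width: 0.0524
```

```bash
python3 snap.py ap wrist
```

```text
42.25 [ 0.3696 -0.3188  0.057 ] q [-0.3028  0.1652 -0.6028  0.008  -0.7681  0.5596] w 0.05241663423651747 F [-0.7497  0.1121  0.1008]
[[ 0.0315 -0.9654 -0.259 ]
 [-0.0156 -0.2596  0.9656]
 [-0.9994 -0.0264 -0.0233]]
```

View pics/wrist_ap.png

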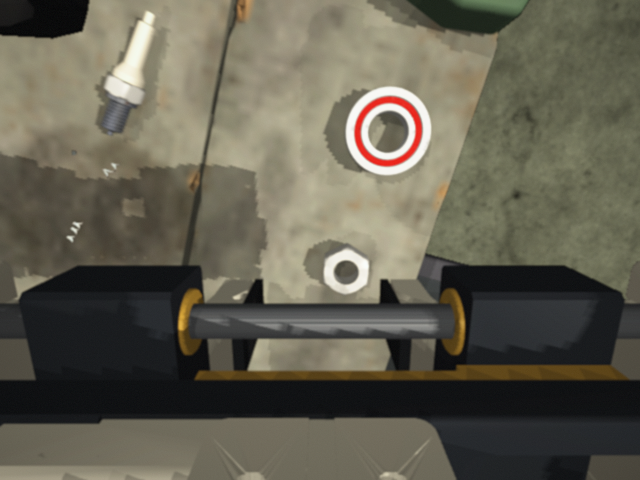

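Emit:
carry_out:
  deltas:
    - [0.2, 0.36, 0.22, 0, 0, 0.4]
    - [0.4, 0.06, 0.04, 0, -0.2, 0]
    - [0.4, 0.03, 0, 0, 0, 0]
    - [0, 0, 0, 0, 0, 0]

```text
t: 42.7
eef_pos: [0.3606, -0.3184, 0.0269]
ee_rot: [-2.584, 1.546, -0.747]
force: [-0.0, 0.7, -0.8]
width: 0.0526
```

```bash
python3 snap.py aq wrist
```

```text
42.7 [ 0.3606 -0.3184  0.0269] q [-0.3033  0.2043 -0.647   0.0164 -0.6973  0.5569] w 0.05261632347453337 F [-0.0217  0.6622 -0.8299]
[[ 0.0181 -0.9647 -0.2628]
 [-0.0167 -0.2631  0.9646]
 [-0.9997 -0.013  -0.0209]]
```

View pics/wrist_aq.png

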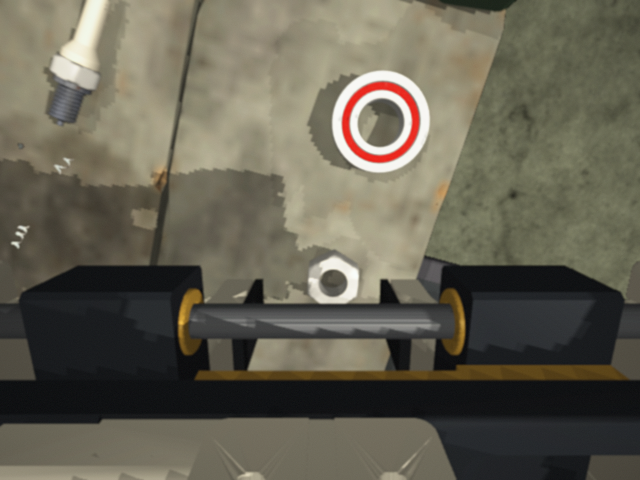

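Emit:
carry_out:
  deltas:
    - [0.3, 0.22, 0.22, 0, -0.2, 0.2]
    - [0.4, 0.08, 0.06, 0, 0, 0]
    - [0.4, 0.05, 0.03, 0, 0, 0]
    - [0, 0, 0, 0, 0, 0]

```text
t: 43.15
eef_pos: [0.3478, -0.3119, -0.0143]
ee_rot: [-2.677, 1.559, -0.839]
force: [-0.5, 0.2, -0.1]
width: 0.0526
```

```bash
python3 snap.py ar wrist
```

```text
43.15 [ 0.3478 -0.3119 -0.0143] q [-0.302   0.2605 -0.7045  0.0108 -0.5957  0.5601] w 0.05260049165796871 F [-0.4715  0.1733 -0.0624]
[[ 0.0079 -0.9646 -0.2637]
 [-0.0088 -0.2638  0.9645]
 [-0.9999 -0.0053 -0.0105]]
```

View pics/wrist_ar.png

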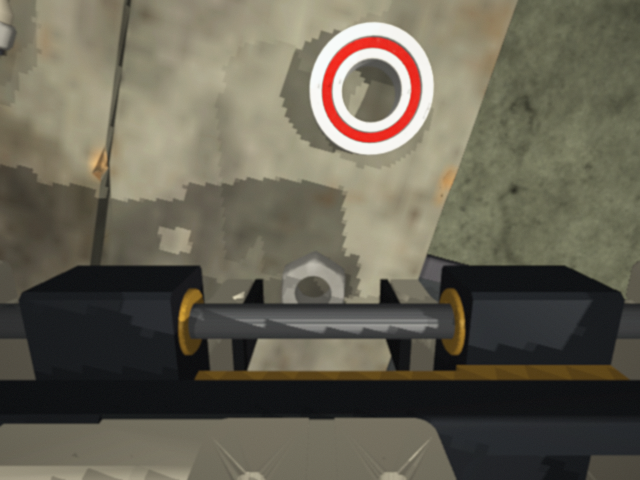

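Emit:
carry_out:
  deltas:
    - [0.2, -0.08, -0.03, 0, 0, 0]
    - [0.2, 0, 0, 0, 0, 0]
    - [0, 0, 0, 0, 0, 0]

```text
t: 43.5
eef_pos: [0.3546, -0.3134, -0.0285]
ee_rot: [-2.547, 1.554, -0.709]
force: [-0.6, -0.4, -0.0]
width: 0.0526
```

Emit:
carry_out:
  deltas:
    - [0, 0, 0, 0, 0, 0]
    - [0, 0, 0, 0, 0, 0]
    - [0, 0, 0, 0, 0, 0]
    - [0, 0, 0, 0, 0, 0]
    - [0, 0, 0, 0, 0, 0]
  hand: 1
  newtons: 35

```text
t: 44.0
eef_pos: [0.3549, -0.3135, -0.028]
ee_rot: [-2.54, 1.554, -0.701]
force: [0.6, -1.2, -0.9]
width: 0.0284
```

Emit:
carry_out:
  deltas:
    - [0, 0, 0, 0, 0, 0]
    - [0, 0, 0, 0, 0, 0]

```text
t: 44.2
eef_pos: [0.3549, -0.3135, -0.0279]
ee_rot: [-2.536, 1.554, -0.697]
force: [-0.4, 0.4, -0.7]
width: 0.0289
```

Emit:
carry_out:
  deltas:
    - [-0.2, 0, 0, 0, 0, 0]
    - [-0.6, 0, 0, 0, 0, 0]
    - [-0.9, 0, 0, 0, 0, 0]
    - [-1, 0, 0, 0, 0, 0]
    - [-1, 0, 0, 0, 0, 0]

```text
t: 44.7
eef_pos: [0.3483, -0.3101, 0.1215]
ee_rot: [2.966, 1.565, -1.479]
force: [1.9, -0.9, -0.6]
width: 0.0287
```

Emit:
carry_out:
  deltas:
    - [-1, -0.1, 0, 0, 0, 0]
    - [-1, -0.2, 0, 0, 0, 0]
    - [-1, -0.2, 0, 0, 0, 0]
    - [-1, -0.3, 0, 0, 0, 0]
    - [-1, -0.3, 0, 0, 0, 0]

```text
t: 45.2
eef_pos: [0.3865, -0.2956, 0.3344]
ee_rot: [-2.778, 1.563, -0.941]
force: [2.3, -0.0, -1.6]
width: 0.0285
```

```bash
python3 snap.py as wrist side
```

```text
45.2 [ 0.3865 -0.2956  0.3344] q [-0.2431 -0.0281 -0.141   0.0051 -1.4519  0.5083] w 0.02853872194937311 F [ 2.2664 -0.0319 -1.578 ]
[[ 0.0046 -0.9649 -0.2627]
 [-0.0063 -0.2627  0.9649]
 [-1.     -0.0028 -0.0073]]
```

View pics/wrist_as.png

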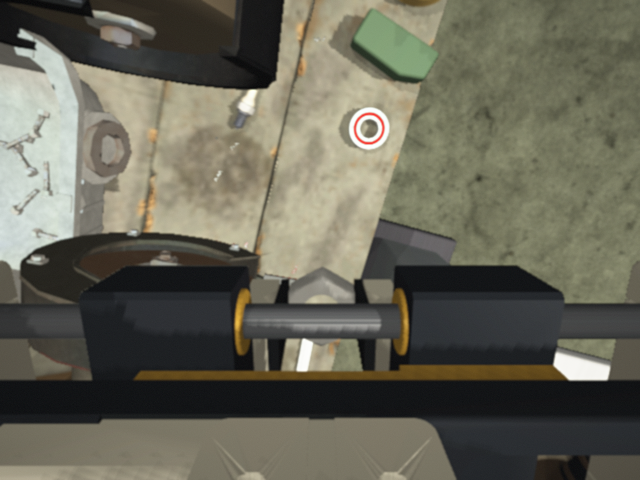

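Emit:
carry_out:
  deltas:
    - [0, -0.5, 0.8, 1, 0, 0]
    - [0, -0.6, 0.9, 1, 0, 0]
    - [0, -0.6, 0.95, 1, 0, 0]
    - [0, -0.3, 0.98, 0.5, 0, 0]
    - [0, 0, 1, 0, 0, 0]

```text
t: 45.8
eef_pos: [0.4449, -0.0979, 0.3384]
ee_rot: [-2.218, 1.553, -0.644]
force: [0.3, 0.4, -0.0]
width: 0.0286
```

Emit:
carry_out:
  deltas:
    - [0, 0, 1, 0, 0, 0]
    - [0, 0, 1, 0, 0, 0]
    - [0, 0, 1, 0, 0, 0]
    - [0, 0, 1, 0, 0, 0]
    - [0, 0, 1, 0, 0, 0]

```text
t: 46.3
eef_pos: [0.4397, 0.109, 0.3369]
ee_rot: [-2.132, 1.554, -0.558]
force: [0.9, -1.4, -0.7]
width: 0.0289
```

Emit:
carry_out:
  deltas:
    - [0, 0, 1, 0, 0, 0]
    - [0, -0.2, 1, 0, 0, 0]
    - [0, -0.5, 1, 0, 0, 0]
    - [0, -0.7, 0.5, 0, 0, 0]
    - [0, 0, 0, 0, 0, 0]

```text
t: 46.8
eef_pos: [0.4922, 0.2581, 0.3366]
ee_rot: [-2.073, 1.555, -0.491]
force: [-0.6, -1.1, -1.8]
width: 0.0288
```

```bash
python3 snap.py at wrist
```

```text
46.8 [0.4922 0.2581 0.3366] q [ 0.8476  0.094  -0.0132  0.0154 -1.46   -0.8387] w 0.028816923606236642 F [-0.6431 -1.1014 -1.8246]
[[ 0.0139 -0.9998 -0.0104]
 [-0.0074 -0.0105  0.9999]
 [-0.9999 -0.0138 -0.0076]]
```

View pics/wrist_at.png

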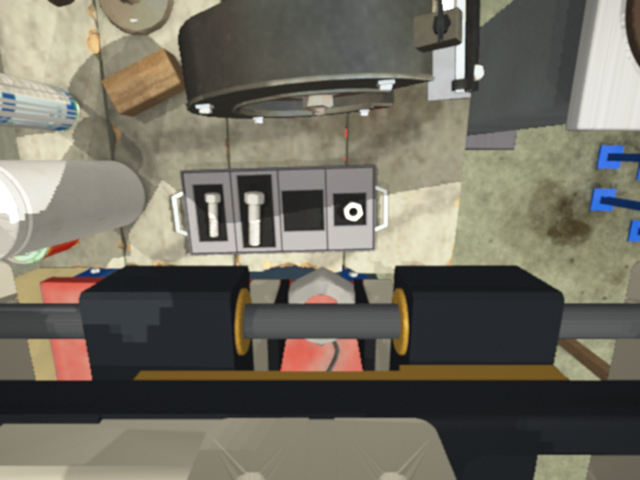

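Emit:
carry_out:
  deltas:
    - [0.5, -0.5, 0.3, 0, 0, 0]
    - [1, -0.25, 0.1, 0, 0, 0]
    - [1, 0, 0, 0, 0, 0]
    - [1, 0.02, 0, 0, 0, 0]
    - [1, 0.03, 0, 0, 0, 0]

```text
t: 47.35
eef_pos: [0.5243, 0.2719, 0.1606]
ee_rot: [-1.493, 1.546, 0.087]
force: [0.4, 0.5, -1.3]
width: 0.0291
```

Emit:
carry_out:
  deltas:
    - [0.7, 0, 0, 0, 0, 0]
    - [0.7, 0, 0, 0, 0, 0]
    - [0.5, 0, 0, 0, 0, 0]
    - [0, 0, 0, 0, 0, 0]

```text
t: 47.75
eef_pos: [0.5204, 0.2652, 0.078]
ee_rot: [-1.76, 1.553, -0.184]
force: [0.6, -0.5, -0.7]
width: 0.0286
```

```bash
python3 snap.py au wrist
```

```text
47.75 [0.5204 0.2652 0.078 ] q [ 0.8171  0.2987 -0.3611  0.0189 -0.9015 -0.8229] w 0.028563223642113715 F [ 0.5743 -0.4769 -0.6722]
[[ 0.0173 -0.9998 -0.0058]
 [-0.0032 -0.0058  1.    ]
 [-0.9998 -0.0173 -0.0033]]
```

View pics/wrist_au.png

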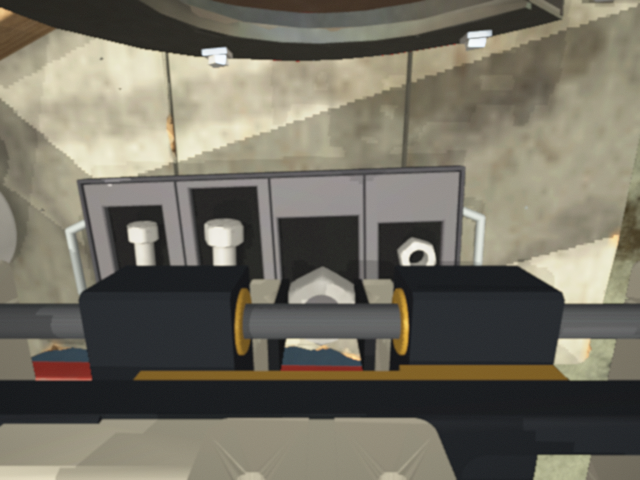

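Emit:
carry_out:
  deltas:
    - [0.5, -0.02, 0.17, 0, 0, 0]
    - [0.6, 0.02, 0.03, 0, 0, 0]
    - [0.6, 0.02, 0, 0, 0, 0]
    - [0.4, 0.02, 0, 0, 0, 0]
    - [0, 0, 0, 0, 0, 0]

```text
t: 48.3
eef_pos: [0.5264, 0.2772, 0.0044]
ee_rot: [-1.335, 1.539, 0.243]
force: [-0.7, -0.8, -0.9]
width: 0.0291
```

```bash
python3 snap.py av wrist
```

```text
48.3 [0.5264 0.2772 0.0044] q [ 0.8258  0.3924 -0.4292  0.0267 -0.7226 -0.8388] w 0.029130648404989586 F [-0.6946 -0.7758 -0.9412]
[[ 0.0311 -0.9995 -0.0069]
 [ 0.0077 -0.0067  0.9999]
 [-0.9995 -0.0312  0.0075]]
```

View pics/wrist_av.png

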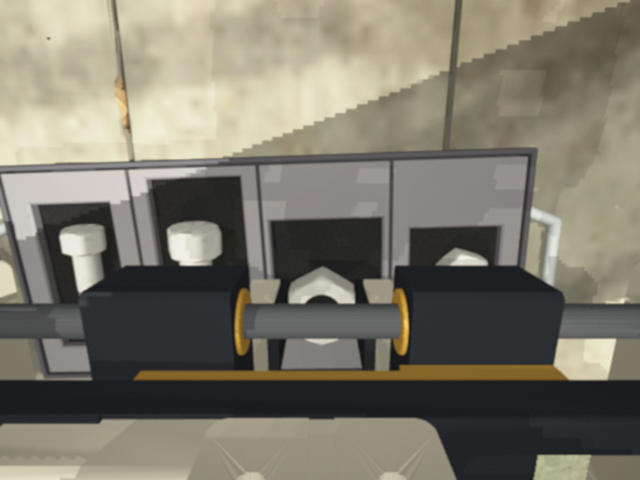

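Emit:
carry_out:
  deltas:
    - [0.2, 0.1, -0.09, 0, 0, 0.2]
    - [0.2, 0.03, -0.02, 0, 0, 0]
    - [0.1, 0.02, 0, 0, 0, 0]
    - [0, 0, 0, 0, 0, 0]

```text
t: 48.75
eef_pos: [0.5238, 0.2752, -0.0108]
ee_rot: [-1.034, 1.544, 0.545]
force: [-0.6, -0.2, -0.9]
width: 0.0289
```

Emit:
carry_out:
  deltas:
    - [0.06, 0.03, -0.03, 0, 0, 0]
    - [0, 0, 0, 0, 0, 0]

```text
t: 48.95
eef_pos: [0.5227, 0.274, -0.0132]
ee_rot: [-1.035, 1.544, 0.543]
force: [0.1, -0.5, -0.7]
width: 0.0288
```

Emit:
carry_out:
  deltas:
    - [0.07, 0, 0, 0, 0, 0]
    - [0.07, 0, 0, 0, 0, 0]
    - [0, 0, 0, 0, 0, 0]

```text
t: 49.25
eef_pos: [0.523, 0.2743, -0.019]
ee_rot: [-1.034, 1.543, 0.544]
force: [-0.4, -1.2, -1.5]
width: 0.0292
```

Emit:
carry_out:
  deltas:
    - [0.05, 0, 0, 0, 0, 0]
    - [0, 0, 0, 0, 0, 0]

```text
t: 49.45
eef_pos: [0.5231, 0.2744, -0.0212]
ee_rot: [-1.038, 1.543, 0.541]
force: [1.0, 0.2, -1.2]
width: 0.0293
```

Emit:
carry_out:
  deltas:
    - [0.03, 0, 0, 0, 0, 0]
    - [0, 0, 0, 0, 0, 0]

```text
t: 49.65
eef_pos: [0.5233, 0.2747, -0.0215]
ee_rot: [-1.041, 1.543, 0.538]
force: [0.6, -1.5, -0.1]
width: 0.029
```

Emit:
carry_out:
  deltas:
    - [0, 0, 0, 0, 0, 0]
    - [0, 0, 0, 0, 0, 0]
    - [0, 0, 0, 0, 0, 0]
  hand: 0.52

```text
t: 49.95
eef_pos: [0.5237, 0.2751, -0.0212]
ee_rot: [-1.034, 1.542, 0.546]
force: [0.4, 0.8, -0.9]
width: 0.0413
```

Emit:
carry_out:
  deltas:
    - [-0.4, 0, 0, 0, 0, 0]
    - [-0.8, 0, 0, 0, 0, 0]
    - [-0.9, 0, 0, 0, 0, 0]
    - [-0.9, 0, 0, 0, 0, 0]

```text
t: 50.35
eef_pos: [0.5176, 0.2703, 0.0959]
ee_rot: [-1.177, 1.554, 0.401]
force: [-0.2, 1.3, -0.2]
width: 0.0419
```

```bash
python3 snap.py aw wrist
```

```text
50.35 [0.5176 0.2703 0.0959] q [ 0.8213  0.2777 -0.3394  0.0087 -0.938  -0.8188] w 0.04187511256007002 F [-0.1559  1.3165 -0.1516]
[[ 0.0159 -0.9998 -0.0076]
 [ 0.0067 -0.0075  0.9999]
 [-0.9999 -0.0159  0.0066]]
```

View pics/wrist_aw.png

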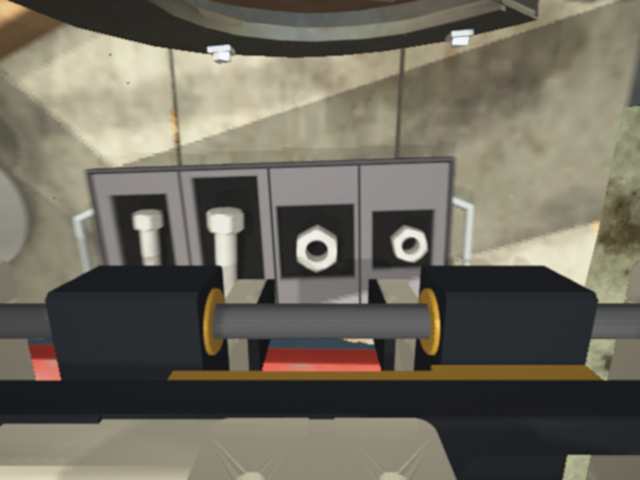

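Emit:
carry_out:
  deltas:
    - [-1, 0, 0, 0, 0, 0]
    - [-1, 0, 0, 0, 0, 0]
    - [-1, 0, 0, 0, 0, 0]
    - [-1, 0.3, 0, 0, 0, 0]
    - [-1, 0.6, 0, 0, 0, 0]

```text
t: 50.9
eef_pos: [0.4789, 0.2681, 0.3047]
ee_rot: [-1.17, 1.551, 0.407]
force: [-0.1, 0.7, 0.1]
width: 0.0419
```

Emit:
carry_out:
  deltas:
    - [-0.5, 0.9, -0.8, 0, 0, 0]
    - [0, 0.4, -1, 0, 0, 0]
    - [0, 0, -1, 0, 0, 0]
    - [0, 0, -1, 0, 0, 0]
    - [0, 0, -1, 0, 0, 0]

```text
t: 51.4
eef_pos: [0.4282, 0.0772, 0.3279]
ee_rot: [-1.036, 1.535, 0.55]
force: [2.7, -0.1, 0.6]
width: 0.0422
```

Emit:
carry_out:
  deltas:
    - [0, 0, 0, 0, 0, 0]
    - [0, 0, 0, 0, 0, 0]
    - [0, 0, 0, 0, 0, 0]

```text
t: 51.7
eef_pos: [0.4278, 0.0734, 0.3286]
ee_rot: [-1.03, 1.533, 0.55]
force: [-0.1, -0.4, -0.2]
width: 0.0423
```

```bash
python3 snap.py ax top side; python3 -c "
import cv2,numpy as np
a=cv2.imread('pics/top_ax.png');b=cv2.resize(a[155:300,140:240],None,fx=4,fy=4,interpolation=2)
c=cv2.resize(cv2.imread('pics/side_ax.png')[250:370,400:500],None,fx=4,fy=580/120,interpolation=2)
cv2.imwrite('pics/e2.png',np.hstack([b,c]))"
```

```text
51.7 [0.4278 0.0734 0.3286] q [ 0.6309 -0.1466 -0.2585  0.0031 -1.4208 -0.6218] w 0.04225649376385191 F [-0.0543 -0.4491 -0.22  ]
[[ 0.0326 -0.9994 -0.0099]
 [ 0.02   -0.0092  0.9998]
 [-0.9993 -0.0328  0.0197]]
```

View pics/e2.png

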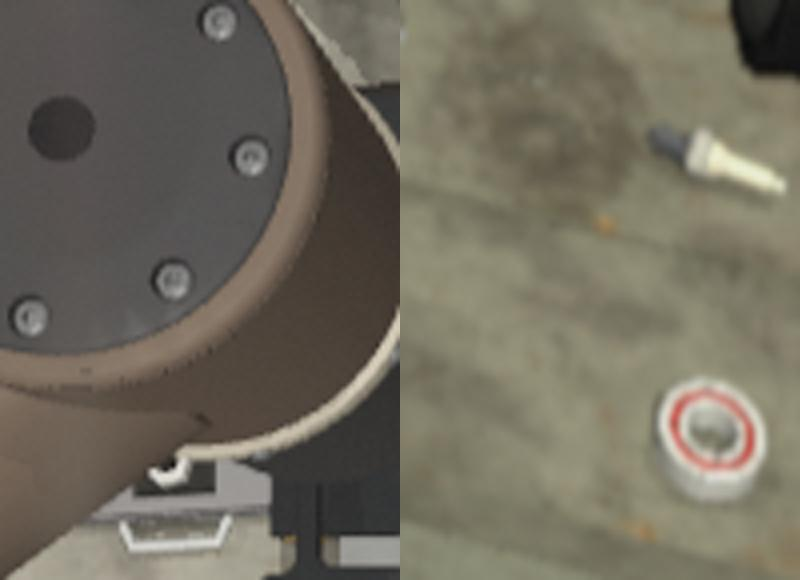

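View pics/top_ax.png

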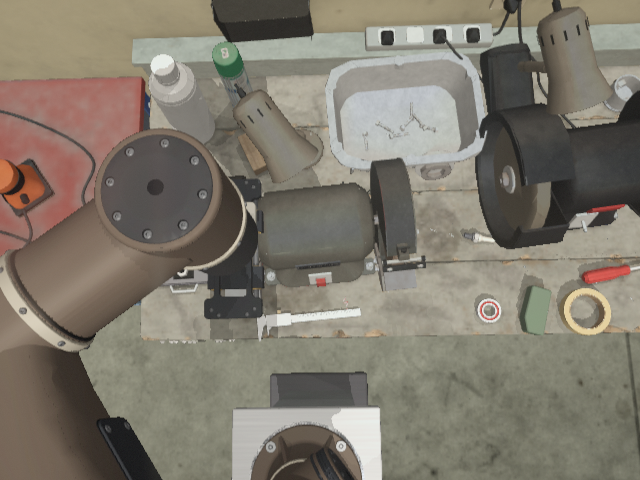

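Plug and bearing look unmoved. Moving further right to clear the top view of the tray.

Emit:
carry_out:
  deltas:
    - [0, 0, -1, 0, 0, 0]
    - [0, 0, -1, 0, 0, 0]
    - [0, 0, -1, 0, 0, 0]
    - [0, 0, -1, 0, 0, 0]
    - [0, 0, -1, 0, 0, 0]

```text
t: 52.3
eef_pos: [0.4333, -0.1235, 0.3232]
ee_rot: [-1.011, 1.534, 0.589]
force: [0.2, -0.2, -0.1]
width: 0.0419
```

Emit:
carry_out:
  deltas:
    - [0, 0, -1, 0, 0, 0]
    - [0, 0, -0.5, 0, 0, 0]
    - [0, 0, 0, 0, 0, 0]
    - [0, 0, 0, 0, 0, 0]

```text
t: 52.7
eef_pos: [0.4366, -0.187, 0.3198]
ee_rot: [-0.942, 1.538, 0.657]
force: [0.7, 0.7, -0.1]
width: 0.0421
```

```bash
python3 snap.py ay top side; python3 -c "
import cv2,numpy as np
a=cv2.imread('pics/top_ay.png');b=cv2.resize(a[155:300,140:240],None,fx=4,fy=4,interpolation=2)
c=cv2.resize(cv2.imread('pics/side_ay.png')[180:270,160:260],None,fx=4,fy=580/90,interpolation=2)
cv2.imwrite('pics/e2.png',np.hstack([b,c]))
d=cv2.absdiff(cv2.imread('pics/side0.png'),cv2.imread('pics/side_ax.png'))[330:355,460:500];e=cv2.absdiff(cv2.imread('pics/side0.png'),cv2.imread('pics/side_ax.png'))[270:295,455:500]
print(d.max(),d.mean(),e.max(),e.mean())"
```

```text
52.7 [ 0.4366 -0.187   0.3198] q [-0.0085 -0.0525 -0.1856 -0.0206 -1.4119  0.0393] w 0.04206491332369493 F [ 0.6916  0.6931 -0.1079]
[[ 0.026  -0.9993 -0.0281]
 [ 0.0201 -0.0276  0.9994]
 [-0.9995 -0.0266  0.0193]]
24 16.718666666666667 24 14.448296296296297
```

View pics/e2.png

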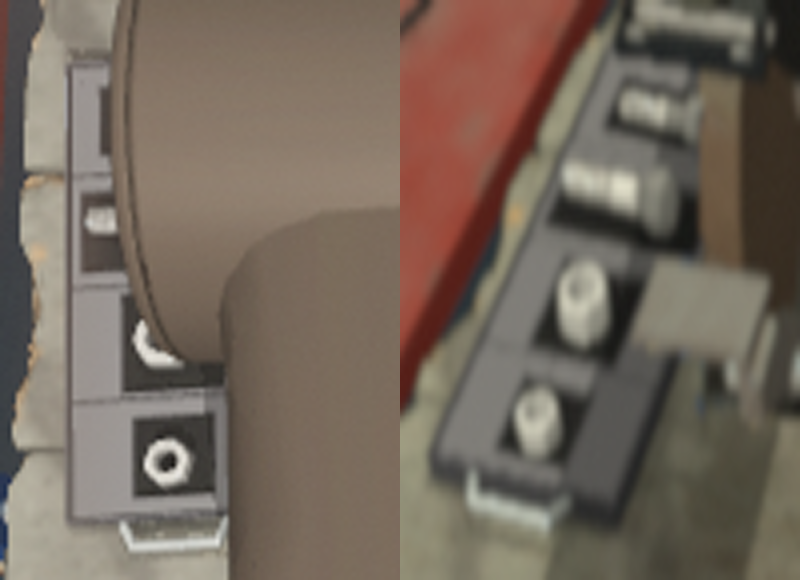

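```bash
python3 - <<'E'
from h import *
T=np.load('T_aw.npy')
for n,c,u,v,z in (('large',[(278,208),(353,205),(355,273),(283,278)],317,249,.0225),('small',[(373,212),(433,210),(435,264),(375,268)],409,243.5,.0195)):
  p=np.array([px('wrist',a,b,.0125,T) for a,b in c]).mean(0);q=px('wrist',u,v,z,T);print(n,p,q,q-p)
print('top small nut',px('top',168/4+140,461/4+155,.0195)-px('top',174/4+140,455/4+155,.0125))
from station import arm
print(arm.job_done())
E
```

```text
large [0.5225 0.2736 0.0125] [0.5224 0.2766 0.0225] [-0.0001  0.003   0.01  ]
small [0.4558 0.2706 0.0125] [0.4533 0.2723 0.0195] [-0.0025  0.0017  0.007 ]
top small nut [-0.0042  0.0013  0.007 ]
the job is handed in; nothing more can be done
None
```

All four fasteners are in the tray, and I handed the job in at about 53 s of the 136 s. No verdict was reported, so the figures below are my own camera measurements.

| Part | Recess | Measured offset from recess centre (x, y) | Limit (x, y) |
|---|---|---|---|
| Big bolt | long trough | about +2, +8 mm | 13, 18 mm |
| Small bolt | short trough | about -5.5, +3 mm | 13, 14 mm |
| Big nut | large pocket | about 0, +3 mm | 16, 16 mm |
| Small nut | small pocket | about -2.5, +2 mm | 13.5, 13.5 mm |

- **How they lie:** all four look flat on the recess floors and released. I judged height and flatness by eye only.
- **Bearing and spark plug:** the start and end side views differ only by a uniform brightness change, so neither was visibly moved.
- **Tool point:** the real fingertips end about 37 mm short of the stated tool point. Two camera views and later contact with the tray edge agreed on this, so I worked with the corrected length.
- **Big bolt:** I gripped it end to end instead of across, because the right-hand grinder's guard blocked the recommended grip.
- **Small bolt:** I started the first lift before the fingers had closed, so I set it back down and gripped it again.
- **Setting down:** at release the fingertips rested on the tray edge, so by estimate the bolts dropped the last 4–6 mm, the small nut at most about 1 mm, and the big nut essentially nothing.
- **Scatter:** the wrist camera's positions varied by about 2–4 mm between views, well inside the margins.

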